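# Pack resin bottles in the conditioner pot and start it

### The arm

A 6-joint arm with a two-finger parallel gripper is mounted at the origin on a cart in front of the work surface, level with it; the furniture and walls round the work are solid. World frame = base frame: x ahead of the robot, y to its left, z up, the work surface at z = 0. Lengths are in m, angles in rad, forces in N, time in s.
With the tool pointing down it reaches from about 0.35 to 0.775 m from the base axis. Payload 5.5 kg.
Tool frame: the origin (TCP) lies at the very end of the fingers, on their centre line; the grasp point (between the pads) lies 19 mm behind it; x points along the fingers, y is the direction in which the jaws open and shut, and the axes are right-handed (so a half turn about x gives the same grasp; the last joint's range is limited). The gripper opens to 85 mm and grips with 20 to 120 N. Pads are 22 mm wide; open, the fingers measure 114 mm over their backs; the gripper's body (76 mm by 85 mm) begins 54 mm behind the grasp point. The pads swing forward as they close: fully open they stand 13 mm farther back than shut.
Start: joints at [1.202, 0.313, 0.046, 1.304, 0, 1.431], TCP at [0.13, 0.56, 0.231] pointing down, gripper open.
Joint ranges: [-2.76, 2.76], [-0.86, 1.69], [-1.03, 1.26], [-2.2, 2.34], [-1.47, 1.5], [-3.14, 3.14]. Speed limits (rad/s): [2.57, 2.57, 3.14, 3.14, 3.14, 3.14].

### API

Orientations are given as a unit quaternion [w, x, y, z].
In Python, from workcell import env gives the robot as it stands.
- The arm moves only by the tool drive_tool, never from a script. Its argument "plan" is a list that holds one entry, the list of rows, each a list of 7 numbers: the shift along the tool's x, y, z in cm, then the turn, a rotation vector about the tool's x, y, z in degrees, then the opening, from 0 (shut) to 1 (fully open). In form: [[[tx, ty, tz, wx, wy, wz, fingers], ...]]. A call has exactly 5 rows; each row shifts and turns the commanded pose from where the row before left it, along the tool's axes as they then stand; what a row does not reach is not made up. A row lasts 1/12 s, in which the tool goes at most 41.7 mm and 7.16 degrees, less where a joint would pass 70% of its speed; a pose out of reach is approached as far as the arm can. A call with a gripper value outside its range is refused whole. The fingers move at their own pace and stop on an object; "squeeze" is the grip in N (left out, the last holds). Time passes only in rows, so rows that do not move let the fingers close, or fill a call up. It gives the time, the measured TCP pose, the force and the opening at its end, in the units of the state.
- env.get_state(): the state, without advancing time (a new reading comes with each control period).
- env.read_camera(name): name is "scene" or "top" or "wrist"; returns the picture (420x560x3 uint8, red, green, blue); there is no depth.
- env.camera_model(name): a dict with "camera_matrix" (3x3 intrinsics, pixels), "camera_from_world" (4x4, takes a point from world to camera coordinates); the wrist camera has in their place "T_tool_cam" (4x4, takes a point from camera to tool coordinates, whose origin is the TCP and whose axes are the tool frame's). Camera axes: x right, y down, z forward; pixel columns grow to the right and rows downward; lengths in m; the calibration is good to about 2 mm. A picture is of the moment at which its call begins: read the wrist's pose just before it. camera_model takes no time and is no camera call.
- env.hand_in(): hands the job in, once; it reports no verdict.
The state is a dict: "clock": time; "joint_pos": joint angles; "qvel": joint speeds; "tau": joint torques, N m; "tcp_pos": TCP position; "orientation": TCP orientation; "wrist_force": force on the tool from outside, world axes, zero at the start; "ft_torque": the same for the moment, N m; "finger_gap": finger opening in m.
Only numpy, scipy, OpenCV 4.12 (cv2) and the standard library are available. Lean on these libraries where they do the work, as an engineer would, in place of code of your own. Each camera call takes 0.05 s, during which the arm holds its last target.

### The job

Pack all the dark resin bottles standing on the worktop upright into the conditioner's round pot, one in the middle and the others round it, then lay the orange hold-down plate level and centred on top of their caps. Last, turn the knob on the conditioner clockwise past its click to run, leaving it there. Do not knock any bottle over, and leave the petri dish and the red-lidded jar where they are.

Things in the scene. Friction and masses are not known exactly. Their poses are not given: they have to be found in the camera images.
- bottle_1_mid (a point): dark round resin bottle with a clear cap, standing upright (may be absent). This point is on its axis, half-way up; z is its axis, up. 147 mm tall overall: body 48 mm across up to 112 mm above its foot, then a 27 mm round cap, 35 mm tall, fixed to it. 0.14 kg; pick it up from above by the cap
- bottle_2_mid (a point): dark round resin bottle with a clear cap, standing upright (may be absent). This point is on its axis, half-way up; z is its axis, up. 147 mm tall overall: body 48 mm across up to 112 mm above its foot, then a 27 mm round cap, 35 mm tall, fixed to it. 0.14 kg; pick it up from above by the cap
- bottle_3_mid (a point): dark round resin bottle with a clear cap, standing upright (may be absent). This point is on its axis, half-way up; z is its axis, up. 147 mm tall overall: body 48 mm across up to 112 mm above its foot, then a 27 mm round cap, 35 mm tall, fixed to it. 0.14 kg; pick it up from above by the cap
- bottle_4_mid (a point): dark round resin bottle with a clear cap, standing upright (may be absent). This point is on its axis, half-way up; z is its axis, up. 147 mm tall overall: body 48 mm across up to 112 mm above its foot, then a 27 mm round cap, 35 mm tall, fixed to it. 0.14 kg; pick it up from above by the cap
- bottle_5_mid (a point): dark round resin bottle with a clear cap, standing upright (may be absent). This point is on its axis, half-way up; z is its axis, up. 147 mm tall overall: body 48 mm across up to 112 mm above its foot, then a 27 mm round cap, 35 mm tall, fixed to it. 0.14 kg; pick it up from above by the cap
- bottle_6_mid (a point): dark round resin bottle with a clear cap, standing upright (may be absent). This point is on its axis, half-way up; z is its axis, up. 147 mm tall overall: body 48 mm across up to 112 mm above its foot, then a 27 mm round cap, 35 mm tall, fixed to it. 0.14 kg; pick it up from above by the cap
- bottle_7_mid (a point): dark round resin bottle with a clear cap, standing upright (may be absent). This point is on its axis, half-way up; z is its axis, up. 147 mm tall overall: body 48 mm across up to 112 mm above its foot, then a 27 mm round cap, 35 mm tall, fixed to it. 0.14 kg; pick it up from above by the cap
- pot_floor (a point): centre of the inner floor of the bottle conditioner's round aluminium pot, 30 mm above the worktop; z up, y roughly towards the control column. The pot is open above, 162 mm across inside, wall 4 mm, its rim 65 mm above its floor: just room for seven bottles, one in the middle and six round it (fewer carry the plate best when spread evenly). The conditioner is fixed to the worktop, 200 by 340 mm
- plate_grip (a point): round orange hold-down plate, 140 mm across and 6 mm thick, lying flat, with an upright black grip pin 24 mm across and 36 mm tall at its middle. This point is half-way up the pin, 26 mm above the plate's underside; z up. About 0.25 kg
- knob (a joint): black bar knob on top of the white control column: 0 = off, 1.3 = run (both end stops), grows as it turns clockwise seen from above. A sprung detent resists with up to about 0.2 N m, most near 0.25, until half-way (0.65); past that it snaps on towards run by itself and stays there
- knob_grip (a point): middle of the knob's bar, on the knob's axis, 142 mm above the worktop and 20 mm above the column's top. It turns with the knob: x lies along the bar (44 mm long, 14 mm thick, 30 mm tall, its top 14 mm above this point), z up. The column is 90 by 80 mm, 168 mm from the pot's centre
- gun_front (a point): nearest point of the black glue gun that leans on its rest behind the middle of the worktop, fixed. The gun and rest reach from here away from the robot, some 60 mm to the left and 140 mm to the right, and up to 0.45 m above the worktop (a hose loop from 20 mm behind this point): carry things past in front of it
- petri_dish_mid (a point): bystander: petri dish, 60 mm across, 12 mm tall, lying flat on the worktop; this point is half-way up
- jar_red_mid (a point): bystander: jar with a red lid, 59 mm across, 72 mm tall, at the back of the worktop; this point is half-way up

How it is judged:
By the outcome, as a careful person would: the job done as asked, in the order asked, and still so for the second after the job is handed in, with the robot touching nothing.
Of bottle_1, bottle_2, bottle_3, bottle_4, bottle_5, bottle_6, bottle_7 only 5 to 7 are there at a start; the rules pass over those that are not, and their reading is None.
At some moment in a run one of plate may be knocked a few centimetres aside while the robot is not near it.
It also fails if it takes over 210 s, if anything falls off the work surface, if the arm or the gripper's body presses on something with over 40 N, if the wrist force passes 120 N, or if a joint passes its speed limit or range.

## Working session

There is one attempt and no reset: what is moved stays moved. The work goes in short steps, Python scripts to look and compute and a tool call to move; the robot and the scene stay as the last step left them, time stands still between calls to the robot, and variables do not carry over. Pictures are saved under pics/ and viewed, and the job is handed in when it is done.

Besides the shell and the picture viewer there is one more tool, called after "Emit:" as name(argument=value, ...) on one line, values as JSON. drive_tool: Moves the arm, as the interface text tells. Its arguments: {"type":"object","properties":{"plan":{"type":"array","items":{"type":"array","items":{"type":"array","items":{"type":"number"}}}},"squeeze":{"type":"number"}},"required":["plan"]}

```bash
ls; mkdir -p pics; python3 - <<'E'
from workcell import env
import cv2,numpy as np
np.set_printoptions(precision=4,suppress=True)
print(env.get_state())
for n in ["scene","top","wrist"]:
    im=env.read_camera(n); cv2.imwrite(f"pics/{n}0.png",im[:,:,::-1])
    print(n,env.camera_model(n))
E
```

```text
pics
{'clock': 0.0, 'joint_pos': array([1.2024, 0.314 , 0.045 , 1.3036, 0.    , 1.4312]), 'qvel': array([ 0.0003, -0.0001,  0.0004, -0.0003, -0.0011, -0.0011]), 'tau': array([  0.0012, -48.0624,  29.8534,   0.019 ,   0.    ,   0.    ]), 'tcp_pos': array([0.1302, 0.5595, 0.2304]), 'orientation': array([ 0.7023,  0.0801,  0.7027, -0.0813]), 'wrist_force': array([ 0.0362,  0.6279, -0.2575]), 'ft_torque': array([-0.0237,  0.0616, -0.0277]), 'finger_gap': 0.08514466359071698}
scene {'camera_matrix': array([[487.9753,   0.    , 278.0282],
       [  0.    , 487.9753, 214.2219],
       [  0.    ,   0.    ,   1.    ]]), 'camera_from_world': array([[ 0.6538, -0.7565, -0.0124, -0.3641],
       [-0.5812, -0.4918, -0.6483,  0.4106],
       [ 0.4844,  0.4311, -0.7613,  1.2108],
       [ 0.    ,  0.    ,  0.    ,  1.    ]])}
top {'camera_matrix': array([[502.1654,   0.    , 279.7195],
       [  0.    , 502.1654, 203.0962],
       [  0.    ,   0.    ,   1.    ]]), 'camera_from_world': array([[-0.0184, -0.9998, -0.006 , -0.0227],
       [-0.976 ,  0.0193, -0.2169,  0.5627],
       [ 0.217 ,  0.0019, -0.9762,  1.6917],
       [ 0.    ,  0.    ,  0.    ,  1.    ]])}
wrist {'camera_matrix': array([[365.7292,   0.    , 281.6837],
       [  0.    , 365.7292, 211.2348],
       [  0.    ,   0.    ,   1.    ]]), 'T_tool_cam': array([[-0.0004, -0.2657,  0.9641, -0.1419],
       [ 1.    , -0.0002,  0.0003, -0.001 ],
       [ 0.0002,  0.9641,  0.2657, -0.0661],
       [ 0.    ,  0.    ,  0.    ,  1.    ]])}
```

View pics/scene0.png

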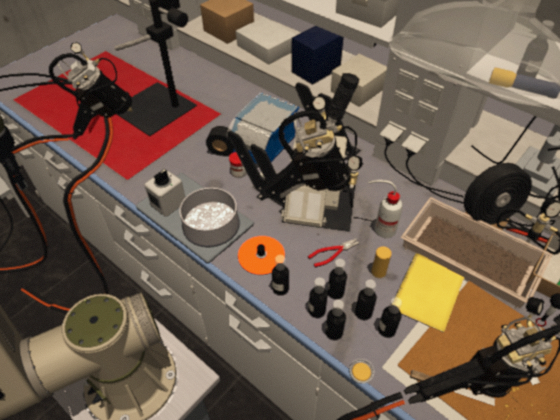

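View pics/top0.png

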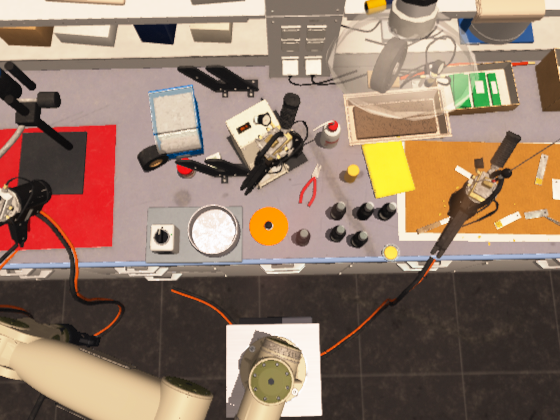

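View pics/wrist0.png

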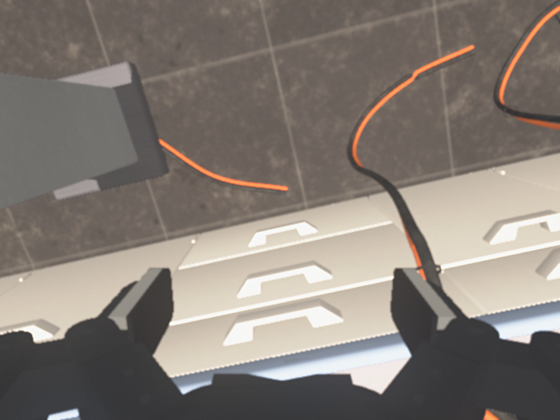

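```bash
cat > h.py <<'E'
from workcell import env
import cv2,numpy as np
from scipy.spatial.transform import Rotation as R
np.set_printoptions(precision=4,suppress=True)
def Rt(q): return R.from_quat([q[1],q[2],q[3],q[0]])
def project(n,P):
    m=env.camera_model(n); c=m["camera_from_world"]@np.r_[P,1]; u=m["camera_matrix"]@c[:3]; return u[:2]/u[2]
def atz(n,uv,z,st=None):
    m=env.camera_model(n); d=np.linalg.solve(m["camera_matrix"],np.r_[uv,1.])
    if n=="wrist":
        T=np.eye(4); T[:3,:3]=Rt(st["orientation"]).as_matrix(); T[:3,3]=st["tcp_pos"]
        W=T@m["T_tool_cam"]
    else: W=np.linalg.inv(m["camera_from_world"])
    o=W[:3,3]; d=W[:3,:3]@d
    return o+d*(z-o[2])/d[2]
def wproj(P,st):
    m=env.camera_model("wrist")
    T=np.eye(4); T[:3,:3]=Rt(st["orientation"]).as_matrix(); T[:3,3]=st["tcp_pos"]
    c=np.linalg.inv(T@m["T_tool_cam"])@np.r_[P,1]; u=m["camera_matrix"]@c[:3]; return u[:2]/u[2]
E
python3 - <<'E'
from h import *
im=cv2.imread("pics/top0.png")
cv2.imwrite("pics/top0a.png",cv2.resize(im[185:285,270:410],None,fx=5.6,fy=5.6,interpolation=cv2.INTER_CUBIC))
cv2.imwrite("pics/top0b.png",cv2.resize(im[185:285,135:295],None,fx=5,fy=5,interpolation=cv2.INTER_CUBIC))
im=cv2.imread("pics/scene0.png")
cv2.imwrite("pics/scene0a.png",cv2.resize(im[240:390,230:420],None,fx=4,fy=4,interpolation=cv2.INTER_CUBIC))
E
```

```text
(no output)
```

View pics/top0a.png

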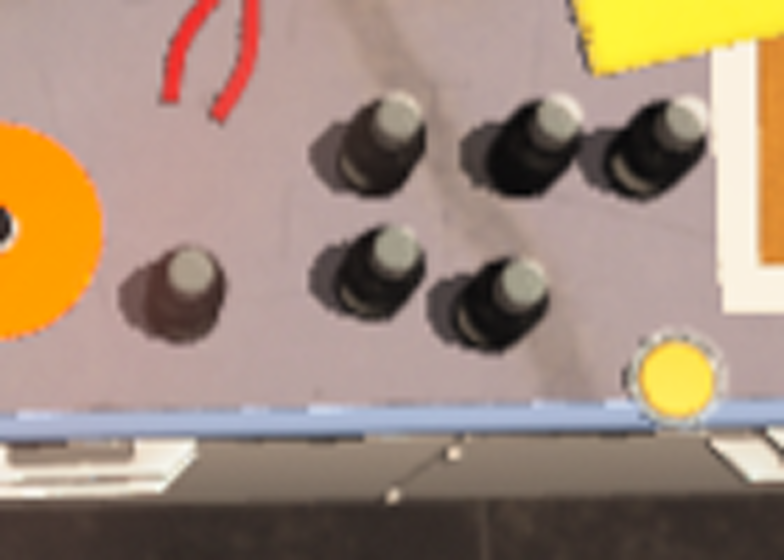

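View pics/top0b.png

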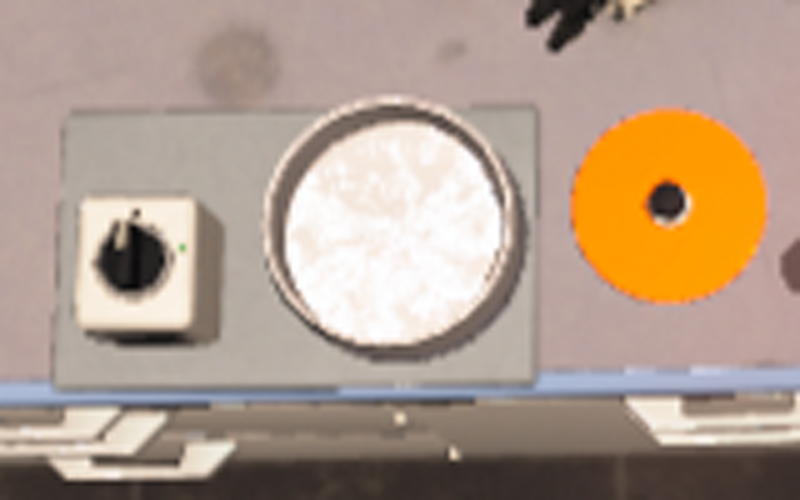

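View pics/scene0a.png

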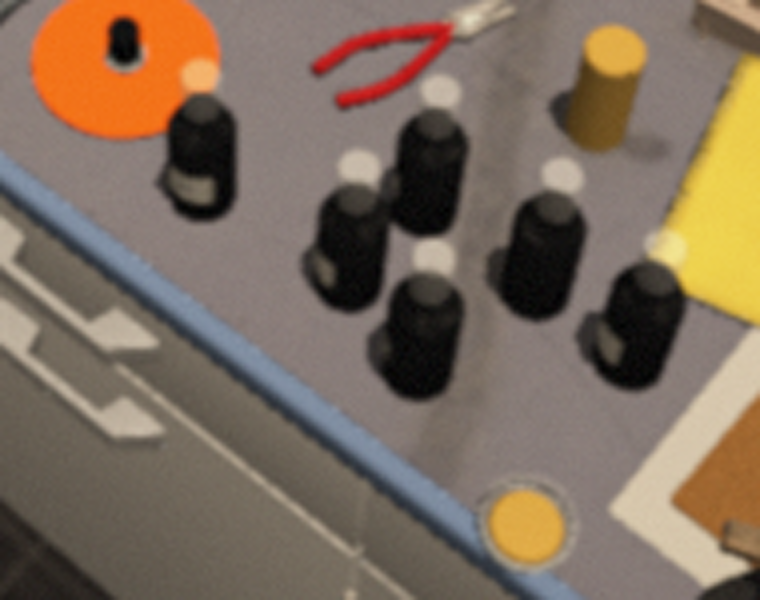

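```bash
cat > ov.py <<'E'
from h import *
def circ(n,c,r,z,im,col,s,off):
    p=np.array([project(n,[c[0]+r*np.cos(t),c[1]+r*np.sin(t),z]) for t in np.linspace(0,2*np.pi,40)])
    p=((p-off+0.5)*s-0.5)
    cv2.polylines(im,[np.round(p*8).astype(np.int32)],True,col,1,cv2.LINE_AA,3)
E
cat > objs.py <<'E'
from h import *
a=lambda u,v:(np.array([u,v])+.5)/5.6-.5+[270,185]
b=lambda u,v:(np.array([u,v])+.5)/5-.5+[135,185]
caps=[(191,266),(400,113),(560,115),(686,118),(399,245),(524,277)]
B=[atz("top",a(*c),.147)[:2] for c in caps]
plate=atz("top",b(669,206),.006)[:2]
pin=atz("top",b(667,200),.044)[:2]
pot=atz("top",b(393,226),.095)[:2]
knob=atz("top",b(132,257),.15)[:2]
E
python3 - <<'E'
from objs import *
from ov import *
for x in B: print("B",x)
print("plate",plate,pin,"pot",pot,"knob",knob)
for n,crops in {"top":[(270,185,140,100,5.6),(135,185,160,100,5)],"scene":[(230,240,190,150,4),(130,150,180,130,4.4)]}.items():
    im0=cv2.imread(f"pics/{n}0.png")
    for i,(x,y,w,h,s) in enumerate(crops):
        im=cv2.resize(im0[y:y+h,x:x+w],None,fx=s,fy=s,interpolation=cv2.INTER_CUBIC)
        for c in B:
            circ(n,c,.0135,.147,im,(0,0,255),s,(x,y)); circ(n,c,.024,0,im,(0,255,0),s,(x,y))
        circ(n,plate,.07,.006,im,(255,0,0),s,(x,y)); circ(n,plate,.012,.044,im,(255,0,0),s,(x,y))
        circ(n,pot,.085,.095,im,(255,0,255),s,(x,y)); circ(n,pot,.081,.03,im,(0,0,255),s,(x,y)); circ(n,pot,.081,.095,im,(0,255,255),s,(x,y))
        circ(n,knob,.022,.156,im,(0,0,255),s,(x,y))
        cv2.imwrite(f"pics/ov_{n}{i}.png",im)
E
```

```text
B [ 0.4444 -0.1103]
B [ 0.5335 -0.2365]
B [ 0.5304 -0.331 ]
B [ 0.5272 -0.4053]
B [ 0.4545 -0.2324]
B [ 0.4341 -0.3045]
plate [0.4923 0.0086] [0.4899 0.009 ] pot [0.4666 0.1934] knob [0.44   0.3564]
```

View pics/ov_top0.png

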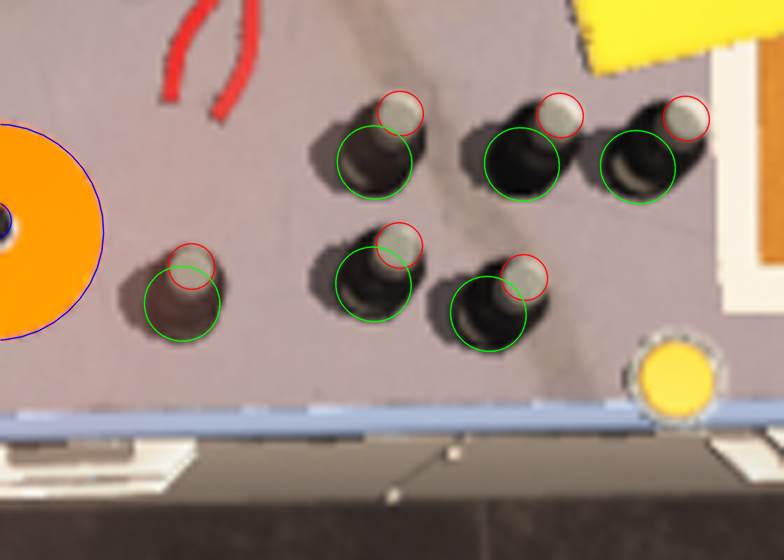

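View pics/ov_top1.png

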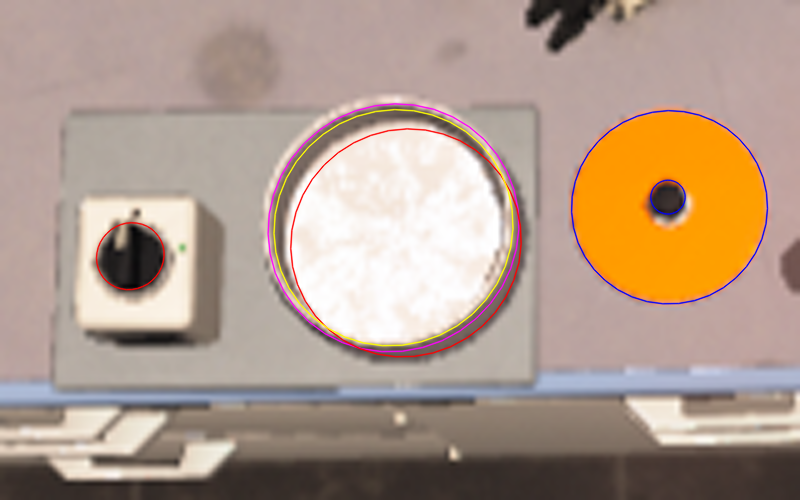

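View pics/ov_scene0.png

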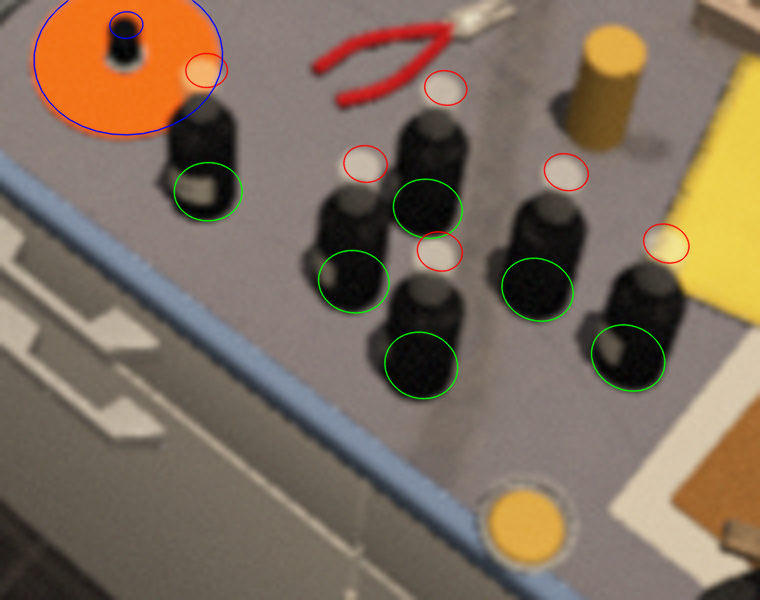

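View pics/ov_scene1.png

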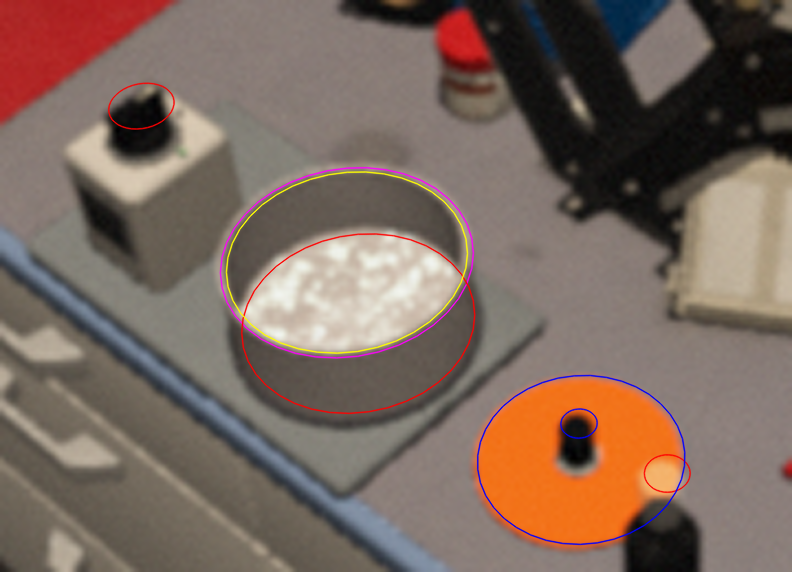

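```bash
cat >> h.py <<'E'
def yaw(st): # angle of tool y (jaw) axis in world xy, deg
    M=Rt(st["orientation"]).as_matrix(); return np.degrees(np.arctan2(M[1,1],M[0,1]))
def goto(x,y,z,yw=None,st=None):
    """needed move in tool axes: cm and deg (yaw about tool x), plus tilt correction"""
    st=st or env.get_state(); M=Rt(st["orientation"]).as_matrix()
    d=M.T@(np.array([x,y,z])-st["tcp_pos"])*100
    if yw is None: yw=yaw(st)
    a=np.radians(yw); tx=np.array([0,0,-1.]); ty=np.array([np.cos(a),np.sin(a),0]); Mt=np.c_[tx,ty,np.cross(tx,ty)]
    rv=np.degrees((R.from_matrix(M.T@Mt)).as_rotvec())
    print("clock %.2f tcp"%st["clock"],st["tcp_pos"],"yaw %.1f j6 %.2f"%(yaw(st),st["joint_pos"][5]),"gap %.4f"%st["finger_gap"])
    print("shift cm",np.round(d,2),"turn deg",np.round(rv,2)); return d,rv
E
python3 - <<'E'
from h import *
st=env.get_state(); M=Rt(st["orientation"]).as_matrix(); print(M, st["joint_pos"])
from objs import *
for n,uv in (("top",(247,190)),("scene",(268,195))):
    print(n,[atz(n,uv,z)[:2] for z in (0,.1,.2)])
goto(.44,-.11,.31,0)
E
python3 - <<'E'
import cv2
im=cv2.imread("pics/top0.png");cv2.imwrite("pics/top0g.png",cv2.resize(im[60:260,150:420],None,fx=2.9,fy=2.9,interpolation=cv2.INTER_CUBIC))
im=cv2.imread("pics/scene0.png");cv2.imwrite("pics/scene0g.png",cv2.resize(im[60:260,200:400],None,fx=2.9,fy=2.9,interpolation=cv2.INTER_CUBIC))
E
```

```text
[[-0.0005  0.2268  0.9739]
 [-0.0013  0.9739 -0.2268]
 [-1.     -0.0014 -0.0002]] [ 1.2024  0.3138  0.0452  1.3036 -0.      1.4312]
top [array([0.6271, 0.0849]), array([0.6019, 0.078 ]), array([0.5768, 0.0711])]
scene [array([0.6849, 0.1544]), array([0.6178, 0.091 ]), array([0.5506, 0.0277])]
clock 0.15 tcp [0.1303 0.5596 0.2306] yaw 76.9 j6 1.43 gap 0.0852
shift cm [ -7.87 -58.21  45.35] turn deg [76.89  0.04  0.08]
```

View pics/top0g.png

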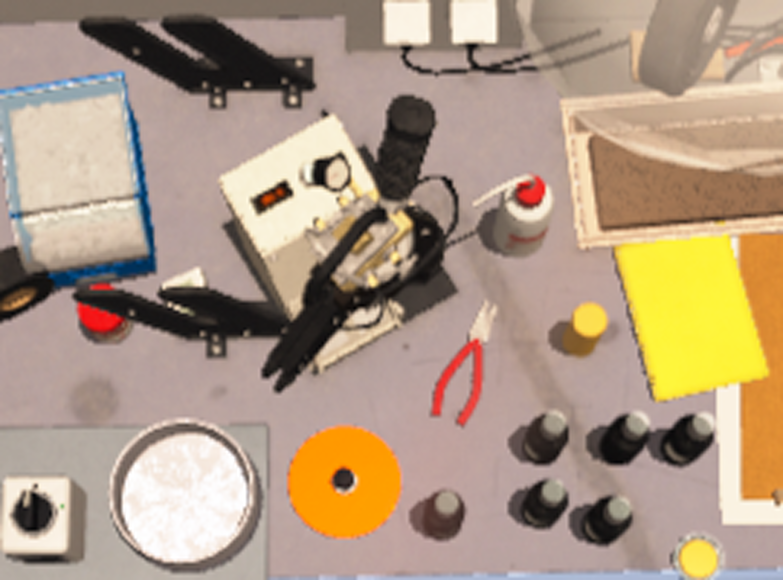

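View pics/scene0g.png

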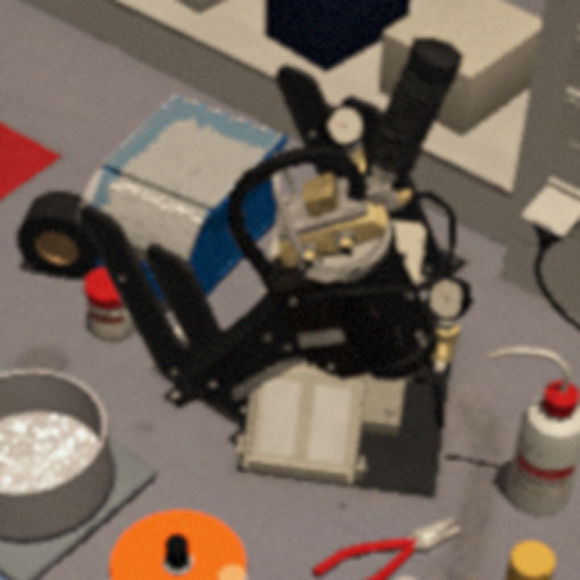

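```bash
cat >> h.py <<'E'
def plan(x,y,z,yw=None,step=3.5,ang=6.5,dec=1):
    st=env.get_state(); d,rv=goto(x,y,z,yw,st)
    n=max(int(np.ceil(np.linalg.norm(d)/step)),int(np.ceil(abs(rv[0])/ang)),1); n5=int(np.ceil(n/5)*5)
    M0=Rt(st["orientation"]); out=[]; 
    cur=M0; dw=M0.apply(d)/n5; left=dw*0
    for i in range(n5):
        left=left+dw; r=np.round(cur.inv().apply(left),dec); left=left-cur.apply(r)
        w=np.round(rv/n5,1); w[1:]=np.round(rv[1:]/n5,1); cur=cur*R.from_rotvec(np.radians(w)); out.append(list(map(float,np.r_[r,w]+0.0)))
    for i in range(0,n5,5): print(*out[i:i+5])
E
python3 -c "
from h import *
plan(.40,.28,.31)"
```

```text
clock 0.15 tcp [0.1303 0.5596 0.2306] yaw 76.9 j6 1.43 gap 0.0852
shift cm [ -7.92 -21.13  32.61] turn deg [-0.   -0.01  0.08]
[-0.5, -1.4, 2.2, 0.0, 0.0, 0.0] [-0.6, -1.4, 2.1, 0.0, 0.0, 0.0] [-0.5, -1.4, 2.2, 0.0, 0.0, 0.0] [-0.5, -1.4, 2.2, 0.0, 0.0, 0.0] [-0.5, -1.4, 2.2, 0.0, 0.0, 0.0]
[-0.6, -1.5, 2.1, 0.0, 0.0, 0.0] [-0.5, -1.4, 2.2, 0.0, 0.0, 0.0] [-0.5, -1.4, 2.2, 0.0, 0.0, 0.0] [-0.5, -1.4, 2.2, 0.0, 0.0, 0.0] [-0.6, -1.4, 2.1, 0.0, 0.0, 0.0]
[-0.5, -1.4, 2.2, 0.0, 0.0, 0.0] [-0.5, -1.4, 2.2, 0.0, 0.0, 0.0] [-0.6, -1.4, 2.2, 0.0, 0.0, 0.0] [-0.5, -1.4, 2.1, 0.0, 0.0, 0.0] [-0.5, -1.4, 2.2, 0.0, 0.0, 0.0]
```

Emit:
drive_tool(plan=[[[-0.8, -2.1, 3.2, 0, 0, 0, 0.6], [-0.8, -2.1, 3.2, 0, 0, 0, 0.6], [-0.8, -2.1, 3.2, 0, 0, 0, 0.6], [-0.8, -2.1, 3.2, 0, 0, 0, 0.6], [-0.8, -2.1, 3.2, 0, 0, 0, 0.6]]], squeeze=50)

```text
clock: 0.57
tcp_pos: [0.2631, 0.42, 0.2714]
orientation: [0.702, 0.08, 0.703, -0.081]
wrist_force: [0.5, 0.8, 0.8]
finger_gap: 0.0515
```

Emit:
drive_tool(plan=[[[-0.8, -2.1, 3.2, 0, 0, 0, 0.6], [-0.8, -2.1, 3.2, 0, 0, 0, 0.6], [-0.8, -2.1, 3.2, 0, 0, 0, 0.6], [-0.8, -2.1, 3.2, 0, 0, 0, 0.6], [-0.8, -2.1, 3.2, 0, 0, 0, 0.6]]])

```text
clock: 0.98
tcp_pos: [0.3953, 0.2813, 0.3116]
orientation: [0.702, 0.081, 0.702, -0.081]
wrist_force: [0.4, 0.5, 0.0]
finger_gap: 0.0509
```

```bash
python3 -c "
from h import *
plan(.42,-.11,.31)"
```

```text
clock 0.98 tcp [0.3953 0.2813 0.3116] yaw 76.9 j6 0.68 gap 0.0509
shift cm [  0.16 -37.55  11.28] turn deg [ 0.   -0.   -0.01]
[0.0, -2.5, 0.8, 0.0, 0.0, 0.0] [0.0, -2.5, 0.7, 0.0, 0.0, 0.0] [0.0, -2.5, 0.8, 0.0, 0.0, 0.0] [0.0, -2.5, 0.7, 0.0, 0.0, 0.0] [0.1, -2.5, 0.8, 0.0, 0.0, 0.0]
[0.0, -2.5, 0.7, 0.0, 0.0, 0.0] [0.0, -2.5, 0.8, 0.0, 0.0, 0.0] [0.0, -2.5, 0.7, 0.0, 0.0, 0.0] [0.0, -2.5, 0.8, 0.0, 0.0, 0.0] [0.0, -2.5, 0.7, 0.0, 0.0, 0.0]
[0.0, -2.5, 0.8, 0.0, 0.0, 0.0] [0.0, -2.5, 0.7, 0.0, 0.0, 0.0] [0.0, -2.5, 0.8, 0.0, 0.0, 0.0] [0.0, -2.5, 0.7, 0.0, 0.0, 0.0] [0.1, -2.6, 0.8, 0.0, 0.0, 0.0]
```

```bash
python3 -c "
from h import *
im=env.read_camera('wrist'); cv2.imwrite('pics/w1.png',im[:,:,::-1])"
```

```text
(no output)
```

View pics/w1.png

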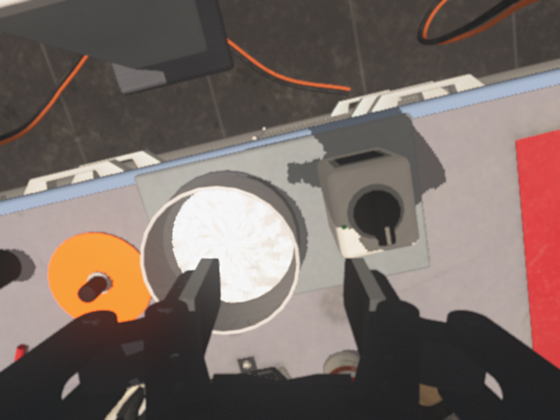

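```bash
python3 -c "
from h import *
st=env.get_state()
im=cv2.imread('pics/w1.png')[170:350,120:440]
cv2.imwrite('pics/w1a.png',cv2.resize(im,None,fx=2.5,fy=2.5,interpolation=cv2.INTER_CUBIC))
for uv in ((141,262),(300,250),(218,186),(225,334)): print(atz('wrist',uv,.095,st))
for p in ((.467,.1935,.095),(.44,.3564,.15)): print(wproj(p,st))
"
```

```text
[0.4532 0.11   0.095 ]
[0.4792 0.2773 0.095 ]
[0.3931 0.2125 0.095 ]
[0.5585 0.1728 0.095 ]
[220.1679 256.7422]
[382.2756 212.7568]
```

View pics/w1a.png

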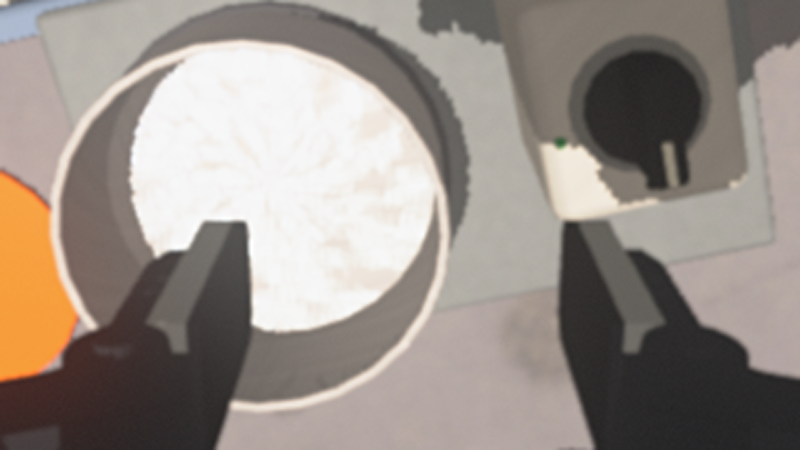

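```bash
python3 -c "
from h import *
st=env.get_state()
from scipy.optimize import least_squares
zp=[(52,215),(240,39),(448,240),(265,411),(100,107),(395,365),(400,118)]
P=np.array([atz('wrist',((np.array(u)+.5)/2.5-.5+[120,170]),.095,st)[:2] for u in zp])
r=least_squares(lambda p: np.hypot(*(P-p[:2]).T)-p[2],[.467,.194,.085]);print(r.x,r.fun)
# top: rim outer pts in crop top0b
b=lambda u:(np.array(u)+.5)/5-.5+[135,185]
zp=[(264,226),(391,96),(518,226),(300,138),(480,138),(290,300)]
P=np.array([atz('top',b(u),.095)[:2] for u in zp])
r=least_squares(lambda p: np.hypot(*(P-p[:2]).T)-p[2],[.467,.194,.085]);print(r.x,r.fun)
c=lambda u:(np.array(u)+.5)/2.5-.5+[120,170]
print('column top corners',[atz('wrist',c(u),.122,st)[:2] for u in ((563,218),(745,180))], 'pointer tip', atz('wrist',c((670,186)),.156,st)[:2],atz('wrist',c((660,182)),.156,st)[:2])
"
```

```text
[0.4765 0.1909 0.0845] [ 0.0001  0.0023 -0.0008 -0.0004 -0.0012  0.0014 -0.0014]
[0.4699 0.1955 0.0854] [-0.      0.0015  0.0015  0.     -0.0025 -0.0005]
column top corners [array([0.4856, 0.3196]), array([0.4864, 0.3909])] pointer tip [0.4671 0.3552] [0.4648 0.352 ]
```

Emit:
drive_tool(plan=[[[0, -3.6, 1.1, 0, 0, 0, 0.6], [0, -3.7, 1.1, 0, 0, 0, 0.6], [0, -3.7, 1.1, 0, 0, 0, 0.6], [0, -3.7, 1.1, 0, 0, 0, 0.6], [0, -3.7, 1.1, 0, 0, 0, 0.6]]])

```text
clock: 1.45
tcp_pos: [0.4058, 0.0898, 0.3111]
orientation: [0.702, 0.081, 0.703, -0.081]
wrist_force: [0.7, 0.1, -0.1]
finger_gap: 0.0514
```

Emit:
drive_tool(plan=[[[0.5, -3.7, 1.1, 0, 0, 0, 0.6], [1, -3.7, 1.1, 0, 0, 0, 0.6], [1, -3.7, 1.1, 0, 0, 0, 0.6], [1, -3.7, 1.1, 0, 0, 0, 0.6], [1, -3.0, 1.1, 0, 0, 0, 0.6]]])

```text
clock: 1.87
tcp_pos: [0.419, -0.0967, 0.2658]
orientation: [0.703, 0.081, 0.702, -0.081]
wrist_force: [1.4, 0.5, -0.1]
finger_gap: 0.0512
```

```bash
cat > cap.py <<'E'
from h import *
import sys
def shot(name,Plist,zoom=None):
    st=env.get_state(); im=env.read_camera('wrist')[:,:,::-1].copy(); cv2.imwrite(f'pics/{name}.png',im)
    for P in Plist: print('expect',P,wproj(P,st))
    return st,im
E
python3 -c "
from cap import *
st,im=shot('w2',[(.4444,-.1103,.147)])
print(st['tcp_pos'])
"
```

```text
expect (0.4444, -0.1103, 0.147) [273.095  239.4258]
[ 0.419  -0.0967  0.2658]
```

View pics/w2.png

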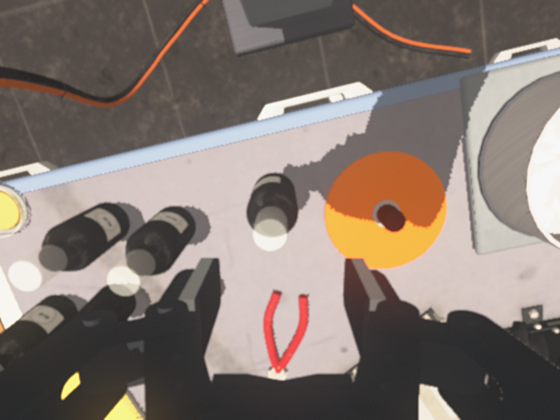

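```bash
python3 -c "
from cap import *
st=env.get_state()
print(atz('wrist',(270,233),.147,st))
plan(.443,-.108,.266,0)
"
```

```text
[ 0.4386 -0.1157  0.147 ]
clock 1.92 tcp [ 0.4197 -0.1009  0.2636] yaw 76.6 j6 -0.19 gap 0.0513
shift cm [-0.24 -0.15  2.43] turn deg [76.61  0.07  0.18]
[0.0, 0.0, 0.2, 5.1, 0.0, 0.0] [0.0, 0.0, 0.1, 5.1, 0.0, 0.0] [0.0, 0.0, 0.2, 5.1, 0.0, 0.0] [-0.1, 0.0, 0.1, 5.1, 0.0, 0.0] [0.0, 0.1, 0.2, 5.1, 0.0, 0.0]
[0.0, 0.1, 0.1, 5.1, 0.0, 0.0] [0.0, 0.0, 0.2, 5.1, 0.0, 0.0] [0.0, 0.1, 0.1, 5.1, 0.0, 0.0] [0.0, 0.1, 0.2, 5.1, 0.0, 0.0] [-0.1, 0.1, 0.1, 5.1, 0.0, 0.0]
[0.0, 0.1, 0.1, 5.1, 0.0, 0.0] [0.0, 0.2, 0.1, 5.1, 0.0, 0.0] [0.0, 0.1, 0.1, 5.1, 0.0, 0.0] [0.0, 0.1, 0.0, 5.1, 0.0, 0.0] [0.0, 0.2, 0.1, 5.1, 0.0, 0.0]
```

Emit:
drive_tool(plan=[[[0, 0, 0.5, 7, 0, 0, 0.6], [0, 0, 0.5, 7, 0, 0, 0.6], [0, 0.1, 0.5, 7, 0, 0, 0.6], [0, 0.2, 0.4, 7, 0, 0, 0.6], [0, 0.3, 0.3, 7, 0, 0, 0.6]]])

```text
clock: 2.33
tcp_pos: [0.4427, -0.0991, 0.2659]
orientation: [0.645, 0.29, 0.645, -0.29]
wrist_force: [-0.3, -0.1, 0.3]
finger_gap: 0.051
```

Emit:
drive_tool(plan=[[[0, 0.1, 0, 7, 0, 0, 0.6], [0, 0.1, 0, 7, 0, 0, 0.6], [0, 0, 0, 7, 0, 0, 0.6], [0, 0, 0, 7, 0, 0, 0.6], [0, 0, 0, 7, 0, 0, 0.6]]])

```text
clock: 2.75
tcp_pos: [0.4441, -0.0975, 0.2659]
orientation: [0.527, 0.471, 0.528, -0.471]
wrist_force: [-0.1, 0.1, -0.2]
finger_gap: 0.0513
```

Emit:
drive_tool(plan=[[[0, 0, 0, 6.6, 0, 0, 0.6], [0, 0, 0, 0, 0, 0, 0.6], [0, 0, 0, 0, 0, 0, 0.6], [0, 0, 0, 0, 0, 0, 0.6], [0, 0, 0, 0, 0, 0, 0.6]]])

```text
clock: 3.17
tcp_pos: [0.4442, -0.0978, 0.2662]
orientation: [0.502, 0.498, 0.502, -0.498]
wrist_force: [-1.0, 0.1, -0.2]
finger_gap: 0.0512
```

```bash
python3 -c "
from cap import *
st,im=shot('w3',[(.4444,-.1103,.147)])
cv2.imwrite('pics/w3a.png',cv2.resize(im[150:300,180:380],None,fx=4,fy=4,interpolation=cv2.INTER_CUBIC))
goto(.444,-.11,.25,0)
"
```

```text
expect (0.4444, -0.1103, 0.147) [280.7524 219.9068]
clock 3.22 tcp [ 0.4442 -0.0978  0.2662] yaw 0.4 j6 1.17 gap 0.0511
shift cm [ 1.62 -0.03  1.22] turn deg [ 0.38 -0.01  0.  ]
```

View pics/w3a.png

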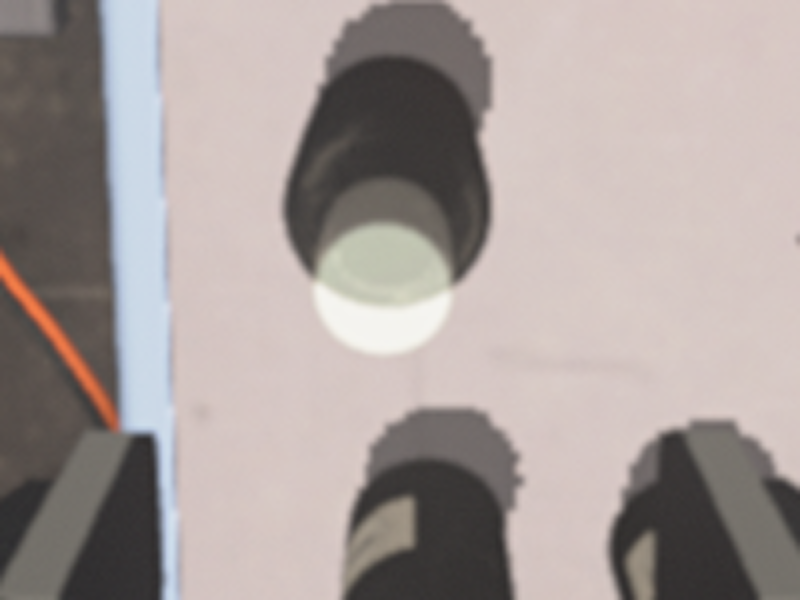

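Emit:
drive_tool(plan=[[[1, -0.1, 0.5, 0.4, 0, 0, 0.6], [2, -0.1, 0.5, 0, 0, 0, 0.6], [2.5, -0.1, 0.4, 0, 0, 0, 0.6], [2.5, 0, 0, 0, 0, 0, 0.6], [2, 0, 0, 0, 0, 0, 0.6]]])

```text
clock: 3.63
tcp_pos: [0.4403, -0.1121, 0.164]
orientation: [-0.499, -0.5, -0.5, 0.501]
wrist_force: [-0.3, -0.7, 0.0]
finger_gap: 0.0511
```

Emit:
drive_tool(plan=[[[2, 0, 0, 0, 0, 0, 0.6], [1.7, 0, 0, 0, 0, 0, 0.6], [1, 0, 0, 0, 0, 0, 0.6], [0, 0, 0, 0, 0, 0, 0.6], [0, 0, 0, 0, 0, 0, 0.6]]])

```text
clock: 4.05
tcp_pos: [0.4404, -0.1118, 0.1185]
orientation: [-0.499, -0.5, -0.5, 0.501]
wrist_force: [-0.2, -0.3, 0.7]
finger_gap: 0.0513
```

```bash
python3 -c "
from cap import *
st,im=shot('w4',[(.4444,-.1103,.147)])
goto(.444,-.11,.119,0)
"
```

```text
expect (0.4444, -0.1103, 0.147) [290.6743 304.1411]
clock 4.10 tcp [ 0.4411 -0.1121  0.1193] yaw -0.1 j6 1.15 gap 0.0511
shift cm [ 0.03  0.29 -0.21] turn deg [-0.11 -0.    0.01]
```

View pics/w4.png

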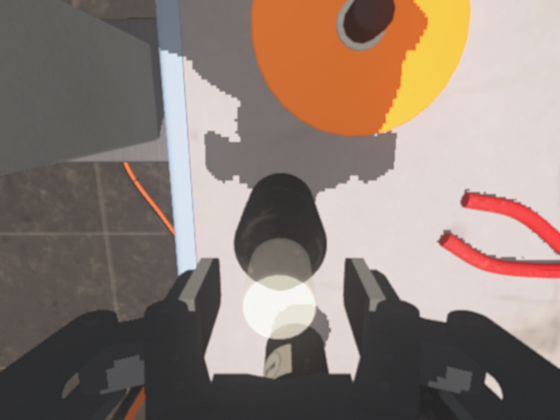

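Emit:
drive_tool(plan=[[[0, 0, 0, 0, 0, 0, 0.2], [0, 0, 0, 0, 0, 0, 0.1], [0, 0, 0, 0, 0, 0, 0.1], [0, 0, 0, 0, 0, 0, 0.1], [0, 0, 0, 0, 0, 0, 0.1]]], squeeze=50)

```text
clock: 4.52
tcp_pos: [0.4416, -0.1122, 0.1203]
orientation: [0.5, 0.501, 0.499, -0.5]
wrist_force: [-2.3, -0.1, 6.9]
finger_gap: 0.0255
```

```bash
python3 -c "
from cap import *
st,im=shot('w5',[(.4404,-.1118,.147)])
print(atz('wrist',(279,303),.147,st))
goto(.444,-.11,.34,0)
"
```

```text
expect (0.4404, -0.1118, 0.147) [275.9884 304.5241]
[ 0.4415 -0.1112  0.147 ]
clock 4.57 tcp [ 0.4416 -0.1122  0.1203] yaw -0.1 j6 1.15 gap 0.0256
shift cm [-21.97   0.27  -0.2 ] turn deg [-0.11  0.05 -0.07]
```

View pics/w5.png

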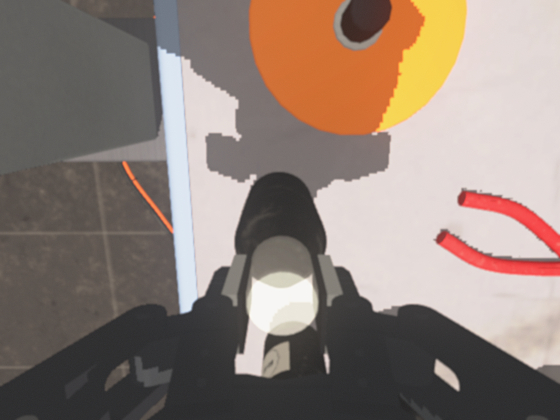

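Emit:
drive_tool(plan=[[[-0.8, 0, 0, 0, 0, 0, 0.1], [-2, 0, 0, 0, 0, 0, 0.1], [-3, 0, 0, 0, 0, 0, 0.1], [-3, 0, 0, 0, 0, 0, 0.1], [-3, 0, 0, 0, 0, 0, 0.1]]])

```text
clock: 4.98
tcp_pos: [0.4408, -0.1116, 0.2388]
orientation: [0.499, 0.5, 0.5, -0.5]
wrist_force: [0.6, -0.0, -1.2]
finger_gap: 0.0256
```

Emit:
drive_tool(plan=[[[-3, 0, 0, 0, 0, 0, 0.1], [-3, 0, 0, 0, 0, 0, 0.1], [-2, 0, -1, 0, 0, 0, 0.1], [-1, 0, -2, 0, 0, 0, 0.1], [0, 0, -3, 0, 0, 0, 0.1]]])

```text
clock: 5.4
tcp_pos: [0.4428, -0.0529, 0.3304]
orientation: [0.501, 0.502, 0.497, -0.5]
wrist_force: [0.7, 0.1, -1.4]
finger_gap: 0.0254
```

```bash
python3 -c "
from cap import *
goto(.467,.16,.33,0)
"
```

```text
clock 5.40 tcp [ 0.4428 -0.0529  0.3304] yaw -0.3 j6 1.28 gap 0.0254
shift cm [  0.01   2.31 -21.3 ] turn deg [-0.29  0.11 -0.31]
```

Emit:
drive_tool(plan=[[[0, 0.3, -3.2, 0, 0, 0, 0.1], [0, 0.3, -3.2, 0, 0, 0, 0.1], [0, 0.3, -3.2, 0, 0, 0, 0.1], [0, 0.3, -3.2, 0, 0, 0, 0.1], [0, 0.3, -3.2, 0, 0, 0, 0.1]]])

```text
clock: 5.82
tcp_pos: [0.4564, 0.1098, 0.3278]
orientation: [0.5, 0.501, 0.499, -0.5]
wrist_force: [0.4, 0.2, -1.3]
finger_gap: 0.0256
```

Emit:
drive_tool(plan=[[[0, 0.3, -3.2, 0, 0, 0, 0.1], [0, 0.3, -3.2, 0, 0, 0, 0.1], [0, 0.3, -3.2, 0, 0, 0, 0.1], [0, 0, -2.5, 0, 0, 0, 0.1], [0, 0, -1.5, 0, 0, 0, 0.1]]])

```text
clock: 6.23
tcp_pos: [0.4655, 0.2468, 0.3273]
orientation: [0.5, 0.5, 0.5, -0.5]
wrist_force: [-0.5, -0.2, -1.3]
finger_gap: 0.0255
```

Emit:
drive_tool(plan=[[[0, 0, 0, 0, 0, 0, 0.1], [0, 0, 0, 0, 0, 0, 0.1], [0, 0, 0, 0, 0, 0, 0.1], [0, 0, 0, 0, 0, 0, 0.1], [0, 0, 0, 0, 0, 0, 0.1]]])

```text
clock: 6.65
tcp_pos: [0.466, 0.2431, 0.3275]
orientation: [0.499, 0.501, 0.499, -0.501]
wrist_force: [0.4, 0.8, -1.4]
finger_gap: 0.0251
```

```bash
python3 -c "
from cap import *
st,im=shot('w6',[(.467,.194,.095)])
im=env.read_camera('top'); cv2.imwrite('pics/top6.png',im[:,:,::-1])
goto(.467,.2465,.33,0)
"
```

```text
expect (0.467, 0.194, 0.095) [281.9959 222.1146]
clock 6.75 tcp [0.466  0.2433 0.3275] yaw -0.2 j6 1.90 gap 0.0257
shift cm [-0.25  0.1  -0.32] turn deg [-0.19 -0.01 -0.02]
```

View pics/w6.png

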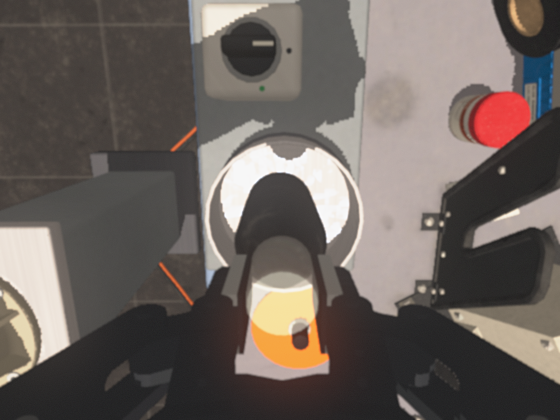

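```bash
python3 -c "
from h import *
im=cv2.imread('pics/w6.png')[0:280,190:390]
cv2.imwrite('pics/w6a.png',cv2.resize(im[120:280],None,fx=4,fy=4,interpolation=cv2.INTER_CUBIC))
cv2.imwrite('pics/w6b.png',cv2.resize(im[0:120],None,fx=4,fy=4,interpolation=cv2.INTER_CUBIC))
"
```

```text
(no output)
```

View pics/w6a.png

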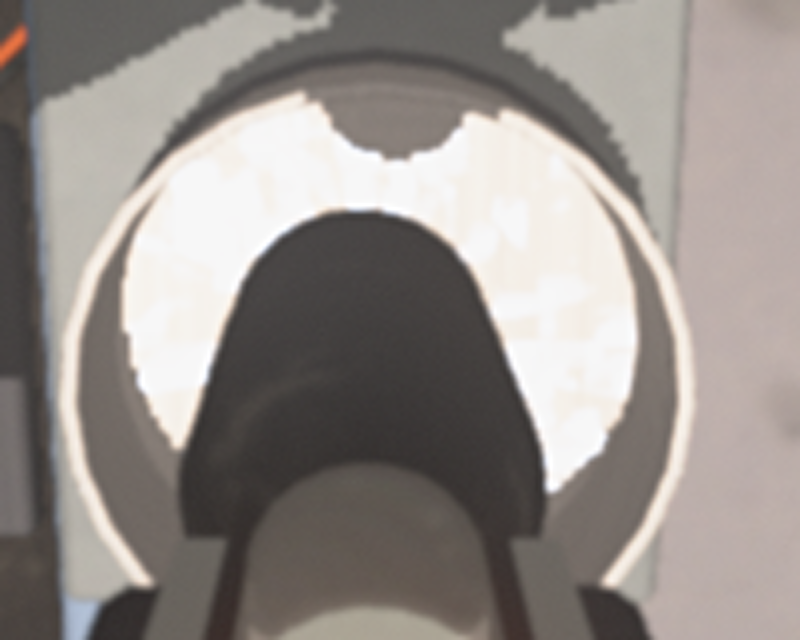

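View pics/w6b.png

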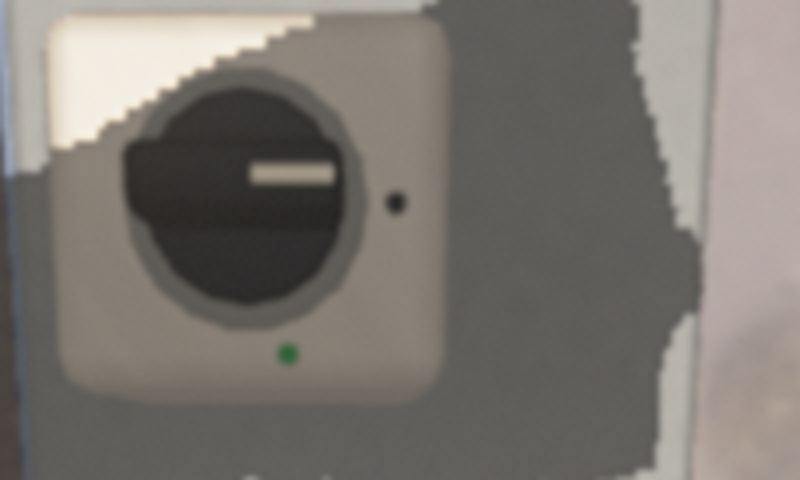

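```bash
python3 -c "
from h import *
st=env.get_state()
from scipy.optimize import least_squares
zp=[(61,360),(693,380),(95,255),(668,270),(170,158),(590,152),(75,480),(683,480),(130,580),(628,580)]
q=lambda u,o:(np.array(u)+.5)/4-.5+o
P=np.array([atz('wrist',q(u,[190,120]),.095,st)[:2] for u in zp])
r=least_squares(lambda p: np.hypot(*(P-p[:2]).T)-p[2],[.467,.194,.085]);print(r.x,r.fun)
r=least_squares(lambda p: np.hypot(*(P-p[:2]).T)-.085,[.467,.194]);print(r.x,r.fun)
o=[190,0]
print('knob bar ends top z=.156', [atz('wrist',q(u,o),.156,st)[:2] for u in ((125,183),(345,180))],'col corners .122',[atz('wrist',q(u,o),.122,st)[:2] for u in ((46,15),(448,15),(60,402),(442,402))], 'white mark', [atz('wrist',q(u,o),.156,st)[:2] for u in ((250,174),(335,174))])
"
```

```text
[0.4695 0.1953 0.085 ] [ 0.0002 -0.001  -0.0006 -0.001   0.      0.0015 -0.0001  0.0003  0.0001
  0.0005]
[0.4695 0.1953] [ 0.0002 -0.001  -0.0006 -0.001   0.      0.0015 -0.0001  0.0003  0.0001
  0.0005]
knob bar ends top z=.156 [array([0.4192, 0.3592]), array([0.4627, 0.3596])] col corners .122 [array([0.3988, 0.3976]), array([0.4844, 0.3974]), array([0.3971, 0.3187]), array([0.4839, 0.3184])] white mark [array([0.444 , 0.3607]), array([0.4607, 0.3607])]
```

Emit:
drive_tool(plan=[[[1, 0.3, -0.4, 0, 0, 0, 0.1], [2, 0, 0, 0, 0, 0, 0.1], [2.5, 0, 0, 0, 0, 0, 0.1], [2.5, 0, 0, 0, 0, 0, 0.1], [2, 0, 0, 0, 0, 0, 0.1]]])

```text
clock: 7.17
tcp_pos: [0.4684, 0.2478, 0.2248]
orientation: [-0.499, -0.5, -0.5, 0.501]
wrist_force: [-0.0, 0.1, -1.0]
finger_gap: 0.0253
```

Emit:
drive_tool(plan=[[[2, 0, 0, 0, 0, 0, 0.1], [2, 0, 0, 0, 0, 0, 0.1], [1.5, 0, 0, 0, 0, 0, 0.1], [1, 0, 0, 0, 0, 0, 0.1], [0, 0, 0, 0, 0, 0, 0.1]]])

```text
clock: 7.58
tcp_pos: [0.4673, 0.2474, 0.1595]
orientation: [-0.499, -0.499, -0.5, 0.502]
wrist_force: [-0.5, 0.2, -1.9]
finger_gap: 0.0258
```

```bash
python3 -c "
from cap import *
goto(.469,.2470,.15,0)
st,im=shot('w7',[])
"
```

```text
clock 7.58 tcp [0.4673 0.2474 0.1595] yaw -0.1 j6 1.91 gap 0.0258
shift cm [0.95 0.17 0.04] turn deg [-0.13  0.08  0.25]
```

View pics/w7.png

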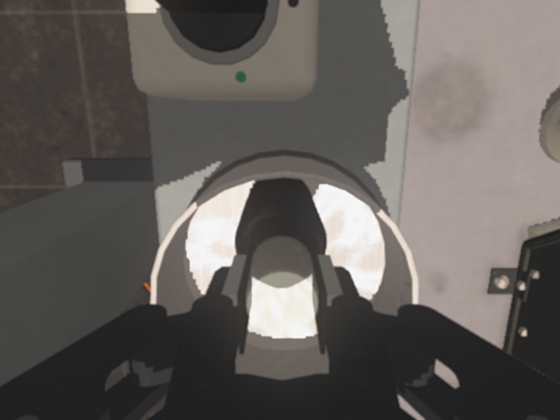

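Emit:
drive_tool(plan=[[[0.4, 0.1, 0, 0, 0, 0, 0.1], [0.3, 0, 0, 0, 0, 0, 0.1], [0.2, 0, 0, 0, 0, 0, 0.1], [0.1, 0, 0, 0, 0, 0, 0.1], [0, 0, 0, 0, 0, 0, 0.1]]])

```text
clock: 8.05
tcp_pos: [0.47, 0.2481, 0.1525]
orientation: [0.5, 0.501, 0.499, -0.5]
wrist_force: [0.1, 0.1, -1.4]
finger_gap: 0.0254
```

Emit:
drive_tool(plan=[[[0.1, 0, 0, 0, 0, 0, 0.1], [0.1, 0, 0, 0, 0, 0, 0.1], [0.1, 0, 0, 0, 0, 0, 0.1], [0, 0, 0, 0, 0, 0, 0.1], [0, 0, 0, 0, 0, 0, 0.1]]])

```text
clock: 8.47
tcp_pos: [0.4702, 0.2483, 0.1503]
orientation: [0.5, 0.501, 0.499, -0.5]
wrist_force: [-1.0, -0.8, 5.4]
finger_gap: 0.0257
```

Contact at the floor. Release to 40 mm and rise.

Emit:
drive_tool(plan=[[[0, 0, 0, 0, 0, 0, 0.5], [0, 0, 0, 0, 0, 0, 0.5], [0, 0, 0, 0, 0, 0, 0.5], [-1, 0, 0, 0, 0, 0, 0.5], [-2, 0, 0, 0, 0, 0, 0.5]]])

```text
clock: 8.88
tcp_pos: [0.4682, 0.2475, 0.1776]
orientation: [-0.499, -0.499, -0.5, 0.502]
wrist_force: [-0.1, 0.2, -0.1]
finger_gap: 0.0427
```

Emit:
drive_tool(plan=[[[-3, 0, 0, 0, 0, 0, 0.5], [-3, 0, 0, 0, 0, 0, 0.5], [-3, 0, 1, 0, 0, 0, 0.5], [-2, 0, 2.5, 0, 0, 0, 0.5], [0, 0, 3.5, 0, 0, 0, 0.5]]])

```text
clock: 9.3
tcp_pos: [0.4718, 0.1793, 0.2947]
orientation: [0.502, 0.502, 0.499, -0.497]
wrist_force: [1.2, -0.3, 0.9]
finger_gap: 0.0426
```

```bash
python3 -c "
from cap import *
from objs import *
for b in B: print(b+[-.0028,-.0012])
goto(.4517,-.2336,.27,72)
"
```

```text
[ 0.4416 -0.1115]
[ 0.5307 -0.2377]
[ 0.5276 -0.3322]
[ 0.5244 -0.4065]
[ 0.4517 -0.2336]
[ 0.4313 -0.3057]
clock 9.30 tcp [0.4718 0.1793 0.2947] yaw 0.1 j6 1.77 gap 0.0426
shift cm [ 2.36 -2.1  41.29] turn deg [-71.9    0.19  -0.5 ]
```

```bash
python3 -c "
from cap import *
plan(.4517,-.2336,.25,72,4,7)
"
```

```text
clock 9.30 tcp [0.4718 0.1793 0.2947] yaw 0.1 j6 1.77 gap 0.0426
shift cm [ 4.36 -2.12 41.3 ] turn deg [-71.9    0.19  -0.5 ]
[0.3, -0.1, 2.8, -4.8, 0.0, 0.0] [0.3, -0.4, 2.7, -4.8, 0.0, 0.0] [0.3, -0.6, 2.7, -4.8, 0.0, 0.0] [0.3, -0.8, 2.6, -4.8, 0.0, 0.0] [0.3, -1.1, 2.6, -4.8, 0.0, 0.0]
[0.2, -1.2, 2.4, -4.8, 0.0, 0.0] [0.3, -1.5, 2.4, -4.8, 0.0, 0.0] [0.3, -1.6, 2.2, -4.8, 0.0, 0.0] [0.3, -1.8, 2.0, -4.8, 0.0, 0.0] [0.3, -2.0, 2.0, -4.8, 0.0, 0.0]
[0.3, -2.1, 1.7, -4.8, 0.0, 0.0] [0.3, -2.3, 1.5, -4.8, 0.0, 0.0] [0.3, -2.4, 1.4, -4.8, 0.0, 0.0] [0.3, -2.5, 1.1, -4.8, 0.0, 0.0] [0.3, -2.6, 1.0, -4.8, 0.0, 0.0]
```

Emit:
drive_tool(plan=[[[0.2, -0.1, 2.8, -4.8, 0, 0, 0.6], [0.3, -0.4, 2.7, -4.8, 0, 0, 0.6], [0.3, -0.6, 2.7, -4.8, 0, 0, 0.6], [0.3, -0.8, 2.6, -4.8, 0, 0, 0.6], [0.3, -1.1, 2.6, -4.8, 0, 0, 0.6]]])

```text
clock: 9.72
tcp_pos: [0.4621, 0.0387, 0.2759]
orientation: [0.594, 0.385, 0.593, -0.384]
wrist_force: [0.1, -0.0, -0.6]
finger_gap: 0.0513
```

Emit:
drive_tool(plan=[[[0.3, -1.2, 2.4, -4.8, 0, 0, 0.6], [0.3, -1.5, 2.4, -4.8, 0, 0, 0.6], [0.3, -1.6, 2.2, -4.8, 0, 0, 0.6], [0.3, -1.8, 2.0, -4.8, 0, 0, 0.6], [0.3, -2.0, 2.0, -4.8, 0, 0, 0.6]]])

```text
clock: 10.13
tcp_pos: [0.4552, -0.0987, 0.261]
orientation: [0.661, 0.253, 0.66, -0.253]
wrist_force: [-0.0, 0.6, -0.1]
finger_gap: 0.0513
```

Emit:
drive_tool(plan=[[[0.2, -2.1, 1.7, -4.8, 0, 0, 0.6], [0.2, -2.3, 1.5, -4.8, 0, 0, 0.6], [0.2, -2.4, 1.4, -4.8, 0, 0, 0.6], [0.2, -2.5, 1.1, -4.8, 0, 0, 0.6], [0.2, -2.3, 1.0, -4.8, 0, 0, 0.6]]])

```text
clock: 10.55
tcp_pos: [0.4488, -0.2336, 0.2509]
orientation: [0.699, 0.11, 0.698, -0.11]
wrist_force: [0.3, 0.2, -0.1]
finger_gap: 0.0513
```

Emit:
drive_tool(plan=[[[0, 0, 0, 0, 0, 0, 0.6], [0, 0, 0, 0, 0, 0, 0.6], [0, 0, 0, 0, 0, 0, 0.6], [0, 0, 0, 0, 0, 0, 0.6], [0, 0, 0, 0, 0, 0, 0.6]]])

```text
clock: 10.97
tcp_pos: [0.4494, -0.231, 0.2507]
orientation: [0.698, 0.111, 0.698, -0.111]
wrist_force: [0.9, 0.3, 0.1]
finger_gap: 0.0514
```

```bash
python3 -c "
from cap import *
st,im=shot('w8',[(.4517,-.2336,.147),(.5307,-.2377,.147),(.4313,-.3057,.147)])
goto(.4517,-.2336,.12,72)
"
```

```text
expect (0.4517, -0.2336, 0.147) [280.2698 213.1747]
expect (0.5307, -0.2377, 0.147) [307.7219 310.7944]
expect (0.4313, -0.3057, 0.147) [173.2544 217.2608]
clock 11.02 tcp [ 0.4494 -0.231   0.2506] yaw 72.0 j6 -0.32 gap 0.0513
shift cm [13.06 -0.18  0.3 ] turn deg [-0.04  0.02 -0.  ]
```

View pics/w8.png

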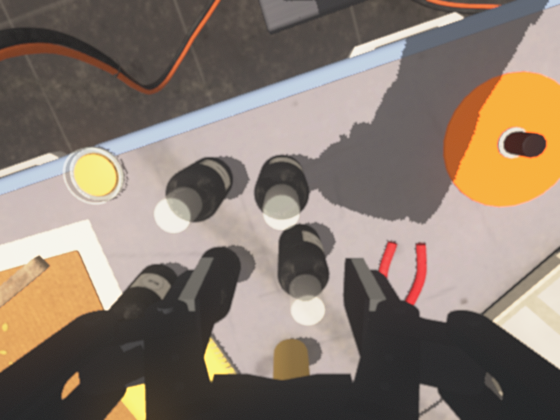

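Emit:
drive_tool(plan=[[[1, -0.1, 0.3, 0, 0, 0, 0.6], [2, 0, 0, 0, 0, 0, 0.6], [2.5, 0, 0, 0, 0, 0, 0.6], [2.5, 0, 0, 0, 0, 0, 0.6], [2, 0, 0, 0, 0, 0, 0.6]]])

```text
clock: 11.43
tcp_pos: [0.4514, -0.2329, 0.148]
orientation: [0.698, 0.111, 0.699, -0.111]
wrist_force: [-0.5, -0.1, 0.0]
finger_gap: 0.0508
```

Emit:
drive_tool(plan=[[[2, 0, 0, 0, 0, 0, 0.6], [1, 0, 0, 0, 0, 0, 0.6], [0, 0, 0, 0, 0, 0, 0.6], [0, 0, 0, 0, 0, 0, 0.6], [0, 0, 0, 0, 0, 0, 0.1]]])

```text
clock: 11.85
tcp_pos: [0.4525, -0.2341, 0.1213]
orientation: [0.699, 0.111, 0.698, -0.111]
wrist_force: [0.9, 0.4, 0.1]
finger_gap: 0.0403
```

Emit:
drive_tool(plan=[[[0, 0, 0, 0, 0, 0, 0.1], [0, 0, 0, 0, 0, 0, 0.1], [0, 0, 0, 0, 0, 0, 0.1], [0, 0, 0, 0, 0, 0, 0.1], [-0.5, 0, 0, 0, 0, 0, 0.1]]])

```text
clock: 12.27
tcp_pos: [0.4517, -0.2337, 0.1254]
orientation: [0.698, 0.111, 0.698, -0.111]
wrist_force: [0.8, 0.4, -2.4]
finger_gap: 0.0253
```

Emit:
drive_tool(plan=[[[-1.5, 0, 0, 0, 0, 0, 0.1], [-3, 0, 0, 0, 0, 0, 0.1], [-3, 0, 0, 0, 0, 0, 0.1], [-3, 0, 0, 0, 0, 0, 0.1], [-3, 0, 0, 0, 0, 0, 0.1]]])

```text
clock: 12.68
tcp_pos: [0.4513, -0.2336, 0.2617]
orientation: [0.698, 0.111, 0.699, -0.111]
wrist_force: [0.6, -0.3, -1.2]
finger_gap: 0.0255
```

```bash
python3 -c "
from cap import *
c=np.array([.469,.195]);
for f in (90,162,18,234,306): print(f,c+.0525*np.array([np.cos(np.radians(f)),np.sin(np.radians(f))]))
plan(*(c+.0525*np.array([np.cos(np.radians(162)),np.sin(np.radians(162))])),.33,72,3.5,7)
"
```

```text
90 [0.469  0.2475]
162 [0.4191 0.2112]
18 [0.5189 0.2112]
234 [0.4381 0.1525]
306 [0.4999 0.1525]
clock 12.68 tcp [ 0.4513 -0.2336  0.2617] yaw 71.9 j6 -0.32 gap 0.0255
shift cm [ -6.82  41.28 -16.9 ] turn deg [-0.12 -0.04  0.  ]
[-0.5, 2.8, -1.1, 0.0, 0.0, 0.0] [-0.4, 2.7, -1.2, 0.0, 0.0, 0.0] [-0.5, 2.8, -1.1, 0.0, 0.0, 0.0] [-0.4, 2.7, -1.1, 0.0, 0.0, 0.0] [-0.5, 2.8, -1.1, 0.0, 0.0, 0.0]
[-0.4, 2.7, -1.2, 0.0, 0.0, 0.0] [-0.5, 2.8, -1.1, 0.0, 0.0, 0.0] [-0.4, 2.7, -1.1, 0.0, 0.0, 0.0] [-0.5, 2.8, -1.1, 0.0, 0.0, 0.0] [-0.4, 2.7, -1.2, 0.0, 0.0, 0.0]
[-0.5, 2.8, -1.1, 0.0, 0.0, 0.0] [-0.5, 2.7, -1.1, 0.0, 0.0, 0.0] [-0.4, 2.8, -1.1, 0.0, 0.0, 0.0] [-0.5, 2.7, -1.2, 0.0, 0.0, 0.0] [-0.4, 2.8, -1.1, 0.0, 0.0, 0.0]
```

Emit:
drive_tool(plan=[[[-1.5, 1.5, -0.6, 0, 0, 0, 0.1], [-1.5, 2.7, -1.1, 0, 0, 0, 0.1], [-1.5, 2.8, -1.1, 0, 0, 0, 0.1], [-1, 2.8, -1.1, 0, 0, 0, 0.1], [0, 2.8, -1.2, 0, 0, 0, 0.1]]])

```text
clock: 13.1
tcp_pos: [0.4429, -0.0976, 0.3177]
orientation: [0.7, 0.111, 0.697, -0.112]
wrist_force: [0.5, 0.4, -0.6]
finger_gap: 0.0255
```

Emit:
drive_tool(plan=[[[0, 3, -1.2, 0, 0, 0, 0.1], [0, 3, -1.2, 0, 0, 0, 0.1], [0, 3, -1.2, 0, 0, 0, 0.1], [0, 3, -1.2, 0, 0, 0, 0.1], [0, 3, -1.2, 0, 0, 0, 0.1]]])

```text
clock: 13.52
tcp_pos: [0.4314, 0.0643, 0.3156]
orientation: [0.698, 0.111, 0.698, -0.111]
wrist_force: [0.9, 0.1, -2.2]
finger_gap: 0.026
```

Emit:
drive_tool(plan=[[[0, 3, -1.3, 0, 0, 0, 0.1], [0, 3, -1.3, 0, 0, 0, 0.1], [0, 3, -1.3, 0, 0, 0, 0.1], [0, 2.8, -1.1, 0, 0, 0, 0.1], [0, 1.8, -0.8, 0, 0, 0, 0.1]]])

```text
clock: 13.93
tcp_pos: [0.4185, 0.2126, 0.3154]
orientation: [0.698, 0.111, 0.698, -0.111]
wrist_force: [0.9, 0.3, -1.9]
finger_gap: 0.0254
```

Emit:
drive_tool(plan=[[[0, 0, 0, 0, 0, 0, 0.1], [0, 0, 0, 0, 0, 0, 0.1], [0, 0, 0, 0, 0, 0, 0.1], [0, 0, 0, 0, 0, 0, 0.1], [0, 0, 0, 0, 0, 0, 0.1]]])

```text
clock: 14.35
tcp_pos: [0.4194, 0.2093, 0.3154]
orientation: [0.698, 0.112, 0.698, -0.112]
wrist_force: [1.0, -0.7, -1.1]
finger_gap: 0.0258
```

```bash
python3 -c "
from cap import *
goto(.4191,.2112,.153,72)
st,im=shot('w9',[(.469,.195,.095)])
"
```

```text
clock 14.35 tcp [0.4194 0.2093 0.3154] yaw 71.8 j6 0.61 gap 0.0258
shift cm [16.24  0.17 -0.09] turn deg [-0.21  0.01  0.01]
expect (0.469, 0.195, 0.095) [284.2898 227.7024]
```

View pics/w9.png

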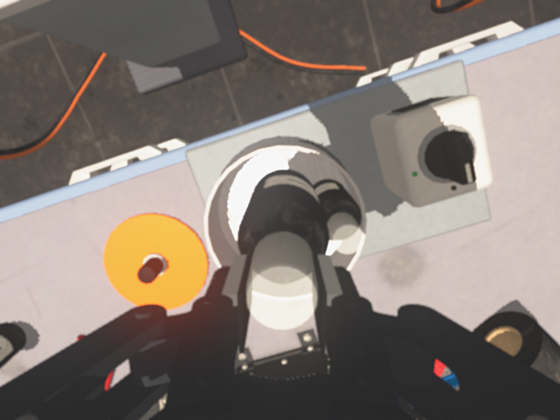

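Good. Lower to 0.153, then the last few mm.

Emit:
drive_tool(plan=[[[1, 0.1, 0, 0, 0, 0, 0.1], [2, 0.1, 0, 0, 0, 0, 0.1], [2.5, 0, 0, 0, 0, 0, 0.1], [2.5, 0, 0, 0, 0, 0, 0.1], [2, 0, 0, 0, 0, 0, 0.1]]])

```text
clock: 14.82
tcp_pos: [0.4192, 0.2115, 0.2129]
orientation: [0.698, 0.111, 0.699, -0.112]
wrist_force: [0.3, -0.6, -1.2]
finger_gap: 0.0253
```

Emit:
drive_tool(plan=[[[2, 0, 0, 0, 0, 0, 0.1], [2, 0, 0, 0, 0, 0, 0.1], [1.5, 0, 0, 0, 0, 0, 0.1], [0.7, 0, 0, 0, 0, 0, 0.1], [0, 0, 0, 0, 0, 0, 0.1]]])

```text
clock: 15.23
tcp_pos: [0.4198, 0.2118, 0.1527]
orientation: [0.698, 0.112, 0.698, -0.112]
wrist_force: [-0.2, 0.0, -1.6]
finger_gap: 0.0256
```

Emit:
drive_tool(plan=[[[0.1, 0, 0, 0, 0, 0, 0.1], [0.1, 0, 0, 0, 0, 0, 0.1], [0.1, 0, 0, 0, 0, 0, 0.1], [0, 0, 0, 0, 0, 0, 0.1], [0, 0, 0, 0, 0, 0, 0.1]]])

```text
clock: 15.65
tcp_pos: [0.4206, 0.2122, 0.1517]
orientation: [0.699, 0.112, 0.697, -0.111]
wrist_force: [-1.7, -1.5, 7.3]
finger_gap: 0.0256
```

Emit:
drive_tool(plan=[[[0, 0, 0, 0, 0, 0, 0.5], [0, 0, 0, 0, 0, 0, 0.5], [0, 0, 0, 0, 0, 0, 0.5], [-1, 0, 0, 0, 0, 0, 0.5], [-2, 0, 0, 0, 0, 0, 0.5]]])

```text
clock: 16.07
tcp_pos: [0.4181, 0.2117, 0.1789]
orientation: [0.697, 0.111, 0.7, -0.112]
wrist_force: [-0.3, -0.3, 0.4]
finger_gap: 0.0427
```

Emit:
drive_tool(plan=[[[-3, 0, 0, 0, 0, 0, 0.5], [-3, -1, 0, 0, 0, 0, 0.5], [-3, -2, 1, 0, 0, 0, 0.5], [-1, -3, 1.5, 0, 0, 0, 0.5], [0, -3.5, 1.7, 0, 0, 0, 0.5]]])

```text
clock: 16.48
tcp_pos: [0.4319, 0.1089, 0.2845]
orientation: [0.701, 0.111, 0.696, -0.109]
wrist_force: [1.6, 0.6, -0.2]
finger_gap: 0.0429
```

```bash
python3 -c "
from cap import *
plan(.5307,-.2377,.26,72,4,7)
"
```

```text
clock 16.48 tcp [0.4319 0.1089 0.2845] yaw 72.1 j6 0.38 gap 0.0429
shift cm [  2.48 -29.95  20.04] turn deg [ 0.09  0.36 -0.17]
[0.2, -3.0, 2.0, 0.0, 0.0, 0.0] [0.3, -3.0, 2.0, 0.0, 0.0, 0.0] [0.2, -3.0, 2.0, 0.0, 0.0, 0.0] [0.3, -3.0, 2.0, 0.0, 0.0, 0.0] [0.2, -3.0, 2.0, 0.0, 0.0, 0.0]
[0.3, -3.0, 2.0, 0.0, 0.0, 0.0] [0.2, -3.0, 2.0, 0.0, 0.0, 0.0] [0.3, -3.0, 2.0, 0.0, 0.0, 0.0] [0.2, -3.0, 2.0, 0.0, 0.0, 0.0] [0.3, -3.0, 2.0, 0.0, 0.0, 0.0]
```

Emit:
drive_tool(plan=[[[0.2, -3, 1.6, 0, 0, 0, 0.6], [0.2, -3, 1.6, 0, 0, 0, 0.6], [0.2, -3, 1.8, 0, 0, 0, 0.6], [0.2, -3, 2, 0, 0, 0, 0.6], [0.2, -3, 2, 0, 0, 0, 0.6]]])

```text
clock: 16.9
tcp_pos: [0.4692, -0.0634, 0.2711]
orientation: [0.699, 0.111, 0.698, -0.111]
wrist_force: [1.4, 0.8, 0.4]
finger_gap: 0.0511
```

Emit:
drive_tool(plan=[[[0.2, -3, 2.2, 0, 0, 0, 0.6], [0.2, -3, 2.2, 0, 0, 0, 0.6], [0.3, -3, 2.2, 0, 0, 0, 0.6], [0.3, -3, 2.2, 0, 0, 0, 0.6], [0.3, -2.5, 1.9, 0, 0, 0, 0.6]]])

```text
clock: 17.32
tcp_pos: [0.5262, -0.2354, 0.2576]
orientation: [0.698, 0.112, 0.698, -0.112]
wrist_force: [0.6, -0.5, 0.8]
finger_gap: 0.0512
```

Emit:
drive_tool(plan=[[[0.5, 0, 0, 0, 0, 0, 0.6], [0, 0, 0, 0, 0, 0, 0.6], [0, 0, 0, 0, 0, 0, 0.6], [0, 0, 0, 0, 0, 0, 0.6], [0, 0, 0, 0, 0, 0, 0.6]]])

```text
clock: 17.73
tcp_pos: [0.5257, -0.2316, 0.2531]
orientation: [0.699, 0.111, 0.698, -0.111]
wrist_force: [0.7, 0.8, -0.1]
finger_gap: 0.0511
```

```bash
python3 -c "
from cap import *
goto(.5307,-.2377,.12,72)
st,im=shot('w10',[(.5307,-.2377,.147),(.5276,-.3322,.147)])
"
```

```text
clock 17.73 tcp [ 0.5257 -0.2316  0.2531] yaw 72.0 j6 -0.24 gap 0.0511
shift cm [13.31 -0.43  0.66] turn deg [-0.02  0.04 -0.  ]
expect (0.5307, -0.2377, 0.147) [276.7077 217.1027]
expect (0.5276, -0.3322, 0.147) [151.6866 251.9035]
```

View pics/w10.png

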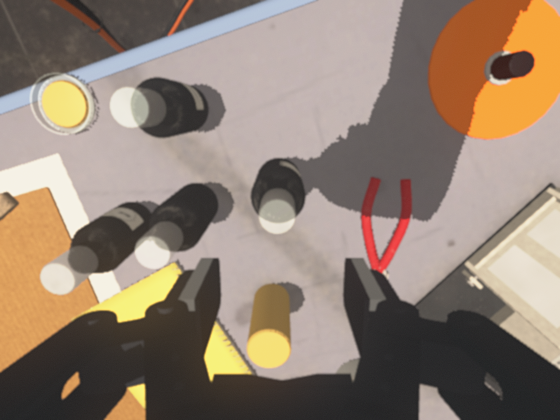

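Emit:
drive_tool(plan=[[[1, -0.2, 0.3, 0, 0, 0, 0.6], [2, -0.2, 0.3, 0, 0, 0, 0.6], [2.5, 0, 0, 0, 0, 0, 0.6], [2.5, 0, 0, 0, 0, 0, 0.6], [2, 0, 0, 0, 0, 0, 0.6]]])

```text
clock: 18.2
tcp_pos: [0.5298, -0.2376, 0.1502]
orientation: [0.698, 0.111, 0.699, -0.111]
wrist_force: [-0.1, -0.2, -0.1]
finger_gap: 0.0509
```

Emit:
drive_tool(plan=[[[2, 0, 0, 0, 0, 0, 0.6], [1.2, 0, 0, 0, 0, 0, 0.6], [0, 0, 0, 0, 0, 0, 0.6], [0, 0, 0, 0, 0, 0, 0.6], [0, 0, 0, 0, 0, 0, 0.1]]])

```text
clock: 18.62
tcp_pos: [0.5308, -0.2385, 0.1211]
orientation: [0.699, 0.111, 0.698, -0.111]
wrist_force: [-0.7, 1.1, 0.4]
finger_gap: 0.0402
```

Emit:
drive_tool(plan=[[[0, 0, 0, 0, 0, 0, 0.1], [0, 0, 0, 0, 0, 0, 0.1], [0, 0, 0, 0, 0, 0, 0.1], [0, 0, 0, 0, 0, 0, 0.1], [-0.5, 0, 0, 0, 0, 0, 0.1]]])

```text
clock: 19.03
tcp_pos: [0.53, -0.2383, 0.1252]
orientation: [0.698, 0.111, 0.698, -0.111]
wrist_force: [0.7, 0.3, -1.3]
finger_gap: 0.0256
```

Emit:
drive_tool(plan=[[[-1.5, 0, 0, 0, 0, 0, 0.1], [-3, 0, 0, 0, 0, 0, 0.1], [-3, 0, 0, 0, 0, 0, 0.1], [-3, 0, 0, 0, 0, 0, 0.1], [-3, 0, 0, 0, 0, 0, 0.1]]])

```text
clock: 19.45
tcp_pos: [0.5296, -0.2383, 0.2614]
orientation: [0.698, 0.111, 0.699, -0.111]
wrist_force: [0.9, 0.0, -2.2]
finger_gap: 0.0255
```

```bash
python3 -c "
from cap import *
plan(.46,0,.325,72,3.5,7)
"
```

```text
clock 19.45 tcp [ 0.5296 -0.2383  0.2614] yaw 71.9 j6 -0.24 gap 0.0255
shift cm [ -6.34  20.48 -14.04] turn deg [-0.12 -0.07  0.  ]
[-0.6, 2.0, -1.4, 0.0, 0.0, 0.0] [-0.7, 2.1, -1.4, 0.0, 0.0, 0.0] [-0.6, 2.0, -1.4, 0.0, 0.0, 0.0] [-0.6, 2.1, -1.4, 0.0, 0.0, 0.0] [-0.7, 2.0, -1.4, 0.0, 0.0, 0.0]
[-0.6, 2.1, -1.4, 0.0, 0.0, 0.0] [-0.6, 2.0, -1.4, 0.0, 0.0, 0.0] [-0.7, 2.1, -1.4, 0.0, 0.0, 0.0] [-0.6, 2.0, -1.4, 0.0, 0.0, 0.0] [-0.6, 2.1, -1.4, 0.0, 0.0, 0.0]
```

Emit:
drive_tool(plan=[[[-1.5, 2, -1.4, 0, 0, 0, 0.1], [-1.5, 2.1, -1.4, 0, 0, 0, 0.1], [-1.5, 2.1, -1.4, 0, 0, 0, 0.1], [-0.8, 2.1, -1.4, 0, 0, 0, 0.1], [0, 2.1, -1.4, 0, 0, 0, 0.1]]])

```text
clock: 19.87
tcp_pos: [0.4961, -0.1173, 0.3154]
orientation: [0.699, 0.111, 0.697, -0.112]
wrist_force: [-0.3, 0.4, -1.9]
finger_gap: 0.0257
```

Emit:
drive_tool(plan=[[[0, 2.1, -1.5, 0, 0, 0, 0.1], [0, 2.1, -1.5, 0, 0, 0, 0.1], [0, 2.1, -1.5, 0, 0, 0, 0.1], [0, 2.1, -1.5, 0, 0, 0, 0.1], [0, 2.4, -1.2, 0, 0, 0, 0.1]]])

```text
clock: 20.28
tcp_pos: [0.4599, 0.008, 0.3134]
orientation: [0.698, 0.111, 0.698, -0.112]
wrist_force: [0.0, 0.1, -1.7]
finger_gap: 0.0254
```

Emit:
drive_tool(plan=[[[0, 3, -1, 0, 0, 0, 0.1], [0, 3, -0.9, 0, 0, 0, 0.1], [0, 3, -0.9, 0, 0, 0, 0.1], [0, 3, -0.8, 0, 0, 0, 0.1], [0, 3, -0.4, 0, 0, 0, 0.1]]])

```text
clock: 20.7
tcp_pos: [0.4688, 0.1636, 0.3135]
orientation: [0.698, 0.111, 0.698, -0.111]
wrist_force: [0.5, -0.6, -1.3]
finger_gap: 0.0253
```

```bash
python3 -c "
from cap import *
goto(.5189,.2112,.325,72)
"
```

```text
clock 20.70 tcp [0.4688 0.1636 0.3135] yaw 71.9 j6 0.49 gap 0.0253
shift cm [-1.15  6.08  3.28] turn deg [-0.1  -0.01  0.03]
```

Emit:
drive_tool(plan=[[[0, 2.2, 1, 0, 0, 0, 0.1], [0, 2.2, 1.3, 0, 0, 0, 0.1], [0, 1.3, 1, 0, 0, 0, 0.1], [0, 0, 0, 0, 0, 0, 0.1], [0, 0, 0, 0, 0, 0, 0.1]]])

```text
clock: 21.12
tcp_pos: [0.5188, 0.2063, 0.3124]
orientation: [0.698, 0.111, 0.699, -0.111]
wrist_force: [-0.1, -0.6, -1.1]
finger_gap: 0.0255
```

```bash
python3 -c "
from cap import *
goto(.5189,.2112,.153,72)
st,im=shot('w11',[(.469,.195,.095)])
"
```

```text
clock 21.12 tcp [0.5188 0.2063 0.3124] yaw 71.9 j6 0.55 gap 0.0255
shift cm [15.94  0.49 -0.12] turn deg [-0.06 -0.09  0.08]
expect (0.469, 0.195, 0.095) [255.5961 134.7173]
```

View pics/w11.png

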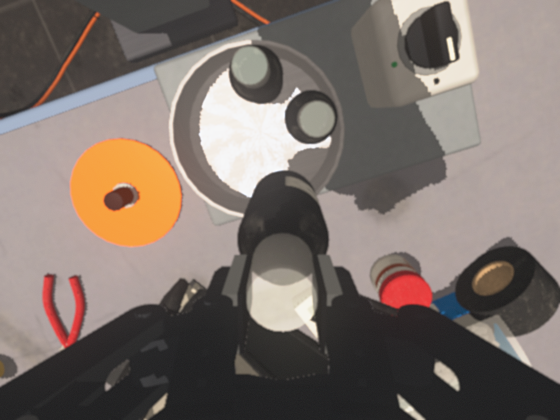

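Emit:
drive_tool(plan=[[[1, 0.3, 0, 0, 0, 0, 0.1], [2, 0.2, 0, 0, 0, 0, 0.1], [2.5, 0, 0, 0, 0, 0, 0.1], [2.5, 0, 0, 0, 0, 0, 0.1], [2, 0, 0, 0, 0, 0, 0.1]]])

```text
clock: 21.58
tcp_pos: [0.519, 0.2101, 0.2112]
orientation: [0.698, 0.111, 0.699, -0.112]
wrist_force: [-0.1, -0.5, -1.6]
finger_gap: 0.0253
```

```bash
python3 -c "
from cap import *
st,im=shot('w12',[(.4191,.2112,.177),(.469,.2475,.177),(.469,.195,.095)])
goto(.5189,.2112,.153,72)
"
```

```text
expect (0.4191, 0.2112, 0.177) [215.8054  42.2639]
expect (0.469, 0.2475, 0.177) [326.0292 125.7634]
expect (0.469, 0.195, 0.095) [240.0915 145.2482]
clock 21.63 tcp [0.5171 0.2096 0.2073] yaw 71.8 j6 0.56 gap 0.0254
shift cm [5.43 0.23 0.16] turn deg [-0.16 -0.37  0.23]
```

View pics/w12.png

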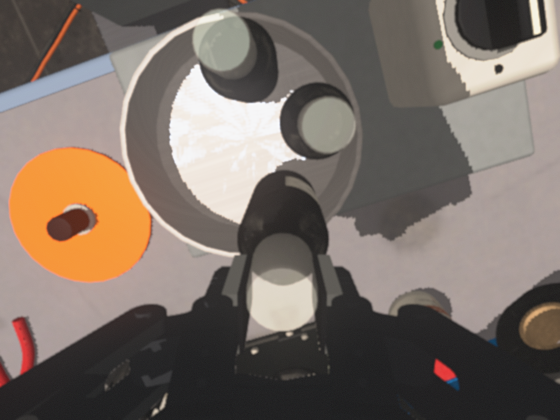

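Emit:
drive_tool(plan=[[[1.5, 0.1, 0, 0, 0, 0, 0.1], [1.5, 0, 0, 0, 0, 0, 0.1], [1.2, 0, 0, 0, 0, 0, 0.1], [0.8, 0, 0, 0, 0, 0, 0.1], [0, 0, 0, 0, 0, 0, 0.1]]])

```text
clock: 22.05
tcp_pos: [0.5193, 0.2112, 0.1619]
orientation: [0.697, 0.111, 0.699, -0.112]
wrist_force: [0.7, 0.4, -1.2]
finger_gap: 0.0255
```

Emit:
drive_tool(plan=[[[0.2, 0, 0, 0, 0, 0, 0.1], [0.1, 0, 0, 0, 0, 0, 0.1], [0.1, 0, 0, 0, 0, 0, 0.1], [0, 0, 0, 0, 0, 0, 0.1], [0, 0, 0, 0, 0, 0, 0.1]]])

```text
clock: 22.47
tcp_pos: [0.521, 0.2119, 0.1598]
orientation: [0.699, 0.111, 0.698, -0.111]
wrist_force: [0.2, 0.4, -1.8]
finger_gap: 0.0256
```

Emit:
drive_tool(plan=[[[0.3, 0, 0, 0, 0, 0, 0.1], [0.3, 0, 0, 0, 0, 0, 0.1], [0.2, 0, 0, 0, 0, 0, 0.1], [0, 0, 0, 0, 0, 0, 0.1], [0, 0, 0, 0, 0, 0, 0.1]]])

```text
clock: 22.88
tcp_pos: [0.521, 0.212, 0.1518]
orientation: [0.699, 0.111, 0.698, -0.111]
wrist_force: [-0.4, -0.0, 2.7]
finger_gap: 0.0253
```

Emit:
drive_tool(plan=[[[0.1, 0, 0, 0, 0, 0, 0.1], [0, 0, 0, 0, 0, 0, 0.5], [0, 0, 0, 0, 0, 0, 0.5], [0, 0, 0, 0, 0, 0, 0.5], [-1.5, 0, 0, 0, 0, 0, 0.5]]])

```text
clock: 23.3
tcp_pos: [0.5187, 0.2113, 0.1623]
orientation: [0.696, 0.111, 0.7, -0.112]
wrist_force: [-1.0, -0.2, -1.1]
finger_gap: 0.0425
```

Emit:
drive_tool(plan=[[[-3, 0, 0, 0, 0, 0, 0.5], [-3, 0, 0, 0, 0, 0, 0.5], [-3, -1, -1, 0, 0, 0, 0.5], [-2, -2, -2, 0, 0, 0, 0.5], [0, -2.5, -2.5, 0, 0, 0, 0.5]]])

```text
clock: 23.72
tcp_pos: [0.454, 0.1771, 0.2791]
orientation: [0.701, 0.112, 0.696, -0.11]
wrist_force: [0.2, -0.0, 0.9]
finger_gap: 0.0428
```

```bash
python3 -c "
from cap import *
plan(.4313,-.3057,.255,54,4.1,7)
"
```

```text
clock 23.72 tcp [0.454  0.1771 0.2791] yaw 71.9 j6 0.52 gap 0.0428
shift cm [  2.31 -46.61  12.82] turn deg [17.92  0.33 -0.27]
[0.2, -3.1, 0.9, 1.2, 0.0, 0.0] [0.1, -3.1, 0.9, 1.2, 0.0, 0.0] [0.2, -3.1, 1.0, 1.2, 0.0, 0.0] [0.1, -3.0, 1.0, 1.2, 0.0, 0.0] [0.2, -3.0, 1.1, 1.2, 0.0, 0.0]
[0.1, -3.0, 1.2, 1.2, 0.0, 0.0] [0.2, -3.0, 1.2, 1.2, 0.0, 0.0] [0.1, -3.0, 1.3, 1.2, 0.0, 0.0] [0.2, -2.9, 1.4, 1.2, 0.0, 0.0] [0.1, -2.9, 1.4, 1.2, 0.0, 0.0]
[0.2, -2.8, 1.5, 1.2, 0.0, 0.0] [0.2, -2.9, 1.5, 1.2, 0.0, 0.0] [0.1, -2.8, 1.6, 1.2, 0.0, 0.0] [0.2, -2.7, 1.7, 1.2, 0.0, 0.0] [0.1, -2.8, 1.7, 1.2, 0.0, 0.0]
```

Emit:
drive_tool(plan=[[[0, -2.9, 0.9, 1.2, 0, 0, 0.6], [0.1, -3.1, 0.9, 1.2, 0, 0, 0.6], [0.2, -3.1, 1, 1.2, 0, 0, 0.6], [0.1, -3, 1, 1.2, 0, 0, 0.6], [0.2, -3, 1.1, 1.2, 0, 0, 0.6]]])

```text
clock: 24.13
tcp_pos: [0.4438, 0.0168, 0.2692]
orientation: [0.692, 0.148, 0.691, -0.148]
wrist_force: [0.8, -0.6, 0.3]
finger_gap: 0.0511
```

Emit:
drive_tool(plan=[[[0.1, -3, 1.2, 1.2, 0, 0, 0.6], [0.2, -3, 1.2, 1.2, 0, 0, 0.6], [0.1, -3, 1.3, 1.2, 0, 0, 0.6], [0.2, -2.9, 1.4, 1.2, 0, 0, 0.6], [0.1, -2.9, 1.4, 1.2, 0, 0, 0.6]]])

```text
clock: 24.55
tcp_pos: [0.4359, -0.145, 0.2619]
orientation: [0.683, 0.184, 0.683, -0.184]
wrist_force: [0.4, 0.1, -1.4]
finger_gap: 0.0516
```

Emit:
drive_tool(plan=[[[0.2, -2.8, 1.5, 1.2, 0, 0, 0.6], [0.2, -2.9, 1.5, 1.2, 0, 0, 0.6], [0.1, -2.8, 1.6, 1.2, 0, 0, 0.6], [0.2, -2.7, 1.7, 1.2, 0, 0, 0.6], [0.1, -2.6, 1.7, 1.2, 0, 0, 0.6]]])

```text
clock: 24.97
tcp_pos: [0.4292, -0.3046, 0.2537]
orientation: [0.672, 0.22, 0.672, -0.22]
wrist_force: [0.4, 0.3, -0.1]
finger_gap: 0.0516
```

Emit:
drive_tool(plan=[[[0, 0, 0, 0, 0, 0, 0.6], [0, 0, 0, 0, 0, 0, 0.6], [0, 0, 0, 0, 0, 0, 0.6], [0, 0, 0, 0, 0, 0, 0.6], [0, 0, 0, 0, 0, 0, 0.6]]])

```text
clock: 25.38
tcp_pos: [0.4299, -0.3017, 0.2545]
orientation: [0.672, 0.219, 0.672, -0.219]
wrist_force: [0.1, -0.3, 0.1]
finger_gap: 0.0514
```

```bash
python3 -c "
from cap import *
goto(.4313,-.3057,.12,54)
st,im=shot('w13',[(.4313,-.3057,.147),(.5276,-.3322,.147)])
"
```

```text
clock 25.38 tcp [ 0.4299 -0.3017  0.2545] yaw 54.0 j6 -0.14 gap 0.0514
shift cm [13.45 -0.24  0.35] turn deg [-0.01 -0.   -0.01]
expect (0.4313, -0.3057, 0.147) [278.8701 212.1236]
expect (0.5276, -0.3322, 0.147) [324.4972 328.2129]
```

View pics/w13.png

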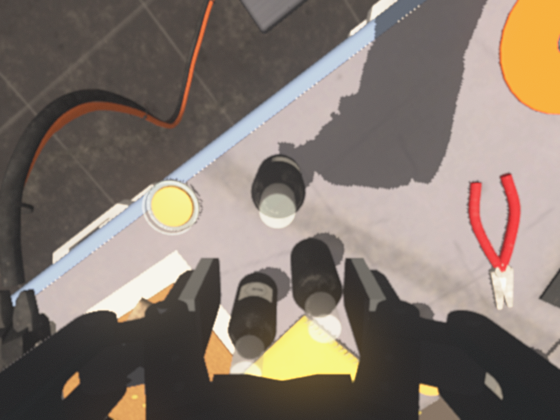

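Emit:
drive_tool(plan=[[[1, -0.1, 0.2, 0, 0, 0, 0.6], [2, -0.1, 0.2, 0, 0, 0, 0.6], [2.5, 0, 0, 0, 0, 0, 0.6], [2.5, 0, 0, 0, 0, 0, 0.6], [2, 0, 0, 0, 0, 0, 0.6]]])

```text
clock: 25.85
tcp_pos: [0.4315, -0.3059, 0.1521]
orientation: [0.672, 0.219, 0.673, -0.219]
wrist_force: [-0.5, 0.2, 0.1]
finger_gap: 0.051
```

Emit:
drive_tool(plan=[[[2, 0, 0, 0, 0, 0, 0.6], [1.4, 0, 0, 0, 0, 0, 0.6], [0, 0, 0, 0, 0, 0, 0.6], [0, 0, 0, 0, 0, 0, 0.6], [0, 0, 0, 0, 0, 0, 0.1]]])

```text
clock: 26.27
tcp_pos: [0.4323, -0.307, 0.121]
orientation: [0.673, 0.219, 0.672, -0.219]
wrist_force: [-0.5, 0.6, -0.3]
finger_gap: 0.0405
```

Emit:
drive_tool(plan=[[[0, 0, 0, 0, 0, 0, 0.1], [0, 0, 0, 0, 0, 0, 0.1], [0, 0, 0, 0, 0, 0, 0.1], [0, 0, 0, 0, 0, 0, 0.1], [-0.5, 0, 0, 0, 0, 0, 0.1]]])

```text
clock: 26.68
tcp_pos: [0.4316, -0.3067, 0.1252]
orientation: [0.672, 0.219, 0.672, -0.219]
wrist_force: [-0.4, 0.3, -1.5]
finger_gap: 0.0255
```

Emit:
drive_tool(plan=[[[-1.5, 0, 0, 0, 0, 0, 0.1], [-3, 0, 0, 0, 0, 0, 0.1], [-3, 0, 0, 0, 0, 0, 0.1], [-3, 0, 0, 0, 0, 0, 0.1], [-3, 0, 0, 0, 0, 0, 0.1]]])

```text
clock: 27.1
tcp_pos: [0.4312, -0.3064, 0.2614]
orientation: [0.672, 0.219, 0.673, -0.219]
wrist_force: [-0.0, 0.3, -0.6]
finger_gap: 0.0255
```

```bash
python3 -c "
from cap import *
plan(.469,.195,.325,54,4,7)
"
```

```text
clock 27.10 tcp [ 0.4312 -0.3064  0.2614] yaw 53.9 j6 -0.14 gap 0.0255
shift cm [ -6.31  42.74 -26.51] turn deg [-0.11 -0.08 -0.01]
[-0.4, 2.8, -1.8, 0.0, 0.0, 0.0] [-0.4, 2.9, -1.7, 0.0, 0.0, 0.0] [-0.5, 2.8, -1.8, 0.0, 0.0, 0.0] [-0.4, 2.9, -1.8, 0.0, 0.0, 0.0] [-0.4, 2.8, -1.7, 0.0, 0.0, 0.0]
[-0.4, 2.9, -1.8, 0.0, 0.0, 0.0] [-0.4, 2.8, -1.8, 0.0, 0.0, 0.0] [-0.5, 2.9, -1.7, 0.0, 0.0, 0.0] [-0.4, 2.8, -1.8, 0.0, 0.0, 0.0] [-0.4, 2.9, -1.8, 0.0, 0.0, 0.0]
[-0.4, 2.8, -1.7, 0.0, 0.0, 0.0] [-0.4, 2.9, -1.8, 0.0, 0.0, 0.0] [-0.5, 2.8, -1.8, 0.0, 0.0, 0.0] [-0.4, 2.9, -1.7, 0.0, 0.0, 0.0] [-0.4, 2.8, -1.8, 0.0, 0.0, 0.0]
```

Emit:
drive_tool(plan=[[[-1.6, 1.8, -1.1, 0, 0, 0, 0.1], [-1.5, 2.9, -1.8, 0, 0, 0, 0.1], [-1.5, 2.9, -1.8, 0, 0, 0, 0.1], [-0.8, 2.9, -1.8, 0, 0, 0, 0.1], [0, 2.9, -1.8, 0, 0, 0, 0.1]]])

```text
clock: 27.52
tcp_pos: [0.4439, -0.1487, 0.3163]
orientation: [0.673, 0.219, 0.671, -0.22]
wrist_force: [1.3, -0.0, -0.5]
finger_gap: 0.0253
```

Emit:
drive_tool(plan=[[[0, 3, -1.9, 0, 0, 0, 0.1], [0, 3, -1.9, 0, 0, 0, 0.1], [0, 3, -1.9, 0, 0, 0, 0.1], [0, 3, -1.9, 0, 0, 0, 0.1], [0, 3, -1.9, 0, 0, 0, 0.1]]])

```text
clock: 27.93
tcp_pos: [0.4546, 0.0291, 0.3143]
orientation: [0.672, 0.219, 0.672, -0.219]
wrist_force: [1.3, -0.5, -2.4]
finger_gap: 0.0254
```

Emit:
drive_tool(plan=[[[0, 3, -1.9, 0, 0, 0, 0.1], [0, 3, -1.9, 0, 0, 0, 0.1], [0, 3, -1.9, 0, 0, 0, 0.1], [0, 3, -1.8, 0, 0, 0, 0.1], [0, 2.2, -1.2, 0, 0, 0, 0.1]]])

```text
clock: 28.35
tcp_pos: [0.4679, 0.196, 0.3142]
orientation: [0.672, 0.219, 0.673, -0.218]
wrist_force: [0.1, 0.1, -1.0]
finger_gap: 0.0253
```

Emit:
drive_tool(plan=[[[0, 0, 0, 0, 0, 0, 0.1], [0, 0, 0, 0, 0, 0, 0.1], [0, 0, 0, 0, 0, 0, 0.1], [0, 0, 0, 0, 0, 0, 0.1], [0, 0, 0, 0, 0, 0, 0.1]]])

```text
clock: 28.77
tcp_pos: [0.4687, 0.1923, 0.3144]
orientation: [0.672, 0.22, 0.672, -0.22]
wrist_force: [0.1, -0.2, -0.9]
finger_gap: 0.0254
```

```bash
python3 -c "
from cap import *
goto(.469,.195,.153,54)
st,im=shot('w14',[(.469,.195,.095),(.4195,.2118,.177),(.47,.248,.177),(.521,.212,.177)])
"
```

```text
clock 28.77 tcp [0.4687 0.1923 0.3144] yaw 53.8 j6 0.86 gap 0.0254
shift cm [16.14  0.24 -0.14] turn deg [-0.21 -0.    0.01]
expect (0.469, 0.195, 0.095) [284.4208 177.458 ]
expect (0.4195, 0.2118, 0.177) [264.3511 130.8338]
expect (0.47, 0.248, 0.177) [342.2571 156.8371]
expect (0.521, 0.212, 0.177) [340.2034 234.525 ]
```

View pics/w14.png

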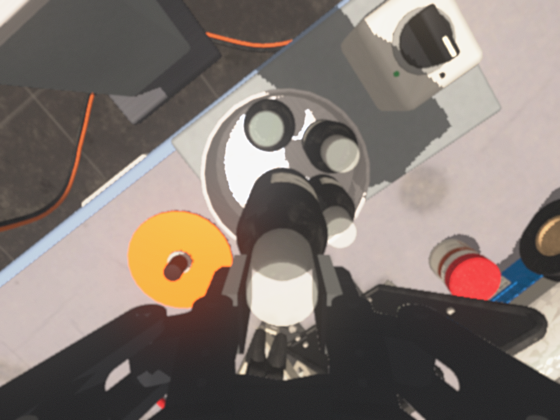

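Emit:
drive_tool(plan=[[[1, 0.2, 0, 0, 0, 0, 0.1], [2, 0.1, 0, 0, 0, 0, 0.1], [2.5, 0, 0, 0, 0, 0, 0.1], [2.5, 0, 0, 0, 0, 0, 0.1], [2, 0, 0, 0, 0, 0, 0.1]]])

```text
clock: 29.23
tcp_pos: [0.4699, 0.1952, 0.2119]
orientation: [0.672, 0.219, 0.673, -0.22]
wrist_force: [0.6, -0.9, -2.2]
finger_gap: 0.0256
```

Emit:
drive_tool(plan=[[[2, 0, 0, 0, 0, 0, 0.1], [1.8, 0, 0, 0, 0, 0, 0.1], [1.4, 0, 0, 0, 0, 0, 0.1], [0.7, 0, 0, 0, 0, 0, 0.1], [0, 0, 0, 0, 0, 0, 0.1]]])

```text
clock: 29.65
tcp_pos: [0.4692, 0.1951, 0.1532]
orientation: [0.671, 0.219, 0.673, -0.22]
wrist_force: [-0.2, -0.3, -1.5]
finger_gap: 0.0255
```

Emit:
drive_tool(plan=[[[0.2, 0, 0, 0, 0, 0, 0.1], [0.1, 0, 0, 0, 0, 0, 0.1], [0.1, 0, 0, 0, 0, 0, 0.1], [0, 0, 0, 0, 0, 0, 0.1], [0, 0, 0, 0, 0, 0, 0.1]]])

```text
clock: 30.07
tcp_pos: [0.4709, 0.1959, 0.1519]
orientation: [0.673, 0.219, 0.672, -0.219]
wrist_force: [-0.2, -0.7, -1.4]
finger_gap: 0.0255
```

Emit:
drive_tool(plan=[[[0.1, 0, 0, 0, 0, 0, 0.1], [0.1, 0, 0, 0, 0, 0, 0.1], [0, 0, 0, 0, 0, 0, 0.1], [0, 0, 0, 0, 0, 0, 0.1], [0, 0, 0, 0, 0, 0, 0.5]]])

```text
clock: 30.48
tcp_pos: [0.4714, 0.1961, 0.1508]
orientation: [0.673, 0.22, 0.671, -0.219]
wrist_force: [-1.1, 0.1, -0.9]
finger_gap: 0.0362
```

Emit:
drive_tool(plan=[[[0, 0, 0, 0, 0, 0, 0.5], [0, 0, 0, 0, 0, 0, 0.5], [0, 0, 0, 0, 0, 0, 0.5], [-1, 0, 0, 0, 0, 0, 0.5], [-2, 0, 0, 0, 0, 0, 0.5]]])

```text
clock: 30.9
tcp_pos: [0.4688, 0.1954, 0.1777]
orientation: [0.671, 0.218, 0.674, -0.22]
wrist_force: [-0.9, -0.8, 0.4]
finger_gap: 0.0431
```

Emit:
drive_tool(plan=[[[-3, 0, 0, 0, 0, 0, 0.5], [-3, 0, 0, 0, 0, 0, 0.5], [-3, -2, 1, 0, 0, 0, 0.5], [-1, -3, 2, 0, 0, 0, 0.5], [0, -3.2, 2.2, 0, 0, 0, 0.5]]])

```text
clock: 31.32
tcp_pos: [0.4657, 0.099, 0.2835]
orientation: [0.675, 0.219, 0.67, -0.217]
wrist_force: [1.3, -0.7, 0.3]
finger_gap: 0.0425
```

```bash
python3 -c "
from cap import *
plan(.5276,-.3322,.255,0,4.1,7)
"
```

```text
clock 31.32 tcp [0.4657 0.099  0.2835] yaw 54.1 j6 0.67 gap 0.0425
shift cm [  2.87 -31.31  30.29] turn deg [54.09  0.16 -0.37]
[0.2, -2.1, 2.0, 3.6, 0.0, 0.0] [0.2, -1.9, 2.2, 3.6, 0.0, 0.0] [0.2, -1.9, 2.2, 3.6, 0.0, 0.0] [0.2, -1.6, 2.4, 3.6, 0.0, 0.0] [0.2, -1.6, 2.5, 3.6, 0.0, 0.0]
[0.1, -1.3, 2.5, 3.6, 0.0, 0.0] [0.2, -1.2, 2.7, 3.6, 0.0, 0.0] [0.2, -1.0, 2.7, 3.6, 0.0, 0.0] [0.2, -0.9, 2.8, 3.6, 0.0, 0.0] [0.2, -0.7, 2.8, 3.6, 0.0, 0.0]
[0.2, -0.5, 2.9, 3.6, 0.0, 0.0] [0.2, -0.3, 2.8, 3.6, 0.0, 0.0] [0.2, -0.1, 2.9, 3.6, 0.0, 0.0] [0.2, 0.0, 3.0, 3.6, 0.0, 0.0] [0.2, 0.2, 2.8, 3.6, 0.0, 0.0]
```

Emit:
drive_tool(plan=[[[0, -1.9, 1.8, 3.6, 0, 0, 0.6], [0.2, -1.9, 2.2, 3.6, 0, 0, 0.6], [0.2, -1.9, 2.2, 3.6, 0, 0, 0.6], [0.2, -1.6, 2.4, 3.6, 0, 0, 0.6], [0.2, -1.6, 2.5, 3.6, 0, 0, 0.6]]])

```text
clock: 31.73
tcp_pos: [0.4837, -0.0439, 0.272]
orientation: [0.63, 0.323, 0.629, -0.322]
wrist_force: [0.8, 0.3, 0.0]
finger_gap: 0.0513
```

Emit:
drive_tool(plan=[[[0.1, -1.3, 2.5, 3.6, 0, 0, 0.6], [0.2, -1.2, 2.7, 3.6, 0, 0, 0.6], [0.2, -1, 2.7, 3.6, 0, 0, 0.6], [0.2, -0.9, 2.8, 3.6, 0, 0, 0.6], [0.2, -0.7, 2.8, 3.6, 0, 0, 0.6]]])

```text
clock: 32.15
tcp_pos: [0.5036, -0.1875, 0.2628]
orientation: [0.571, 0.417, 0.571, -0.417]
wrist_force: [1.4, 0.3, 0.1]
finger_gap: 0.0516
```

Emit:
drive_tool(plan=[[[0.2, -0.5, 2.9, 3.6, 0, 0, 0.6], [0.2, -0.3, 2.8, 3.6, 0, 0, 0.6], [0.2, -0.1, 2.9, 3.6, 0, 0, 0.6], [0.2, 0, 3, 3.6, 0, 0, 0.6], [0.2, 0.2, 2.8, 3.6, 0, 0, 0.6]]])

```text
clock: 32.57
tcp_pos: [0.5236, -0.3309, 0.2527]
orientation: [0.499, 0.501, 0.499, -0.501]
wrist_force: [0.0, 0.3, 0.3]
finger_gap: 0.0514
```

Emit:
drive_tool(plan=[[[0, 0, 0, 0, 0, 0, 0.6], [0, 0, 0, 0, 0, 0, 0.6], [0, 0, 0, 0, 0, 0, 0.6], [0, 0, 0, 0, 0, 0, 0.6], [0, 0, 0, 0, 0, 0, 0.6]]])

```text
clock: 32.98
tcp_pos: [0.5237, -0.328, 0.2529]
orientation: [0.5, 0.5, 0.5, -0.5]
wrist_force: [0.3, -0.1, -0.1]
finger_gap: 0.051
```

```bash
python3 -c "
from cap import *
goto(.5276,-.3322,.12,0)
st,im=shot('w15',[(.5276,-.3322,.147),(.5244,-.4065,.147)])
"
```

```text
clock 32.98 tcp [ 0.5237 -0.328   0.2529] yaw -0.0 j6 0.88 gap 0.0510
shift cm [13.29  0.38  0.42] turn deg [-0.01  0.   -0.02]
expect (0.5276, -0.3322, 0.147) [285.9819 213.9438]
expect (0.5244, -0.4065, 0.147) [281.4939 308.2299]
```

View pics/w15.png

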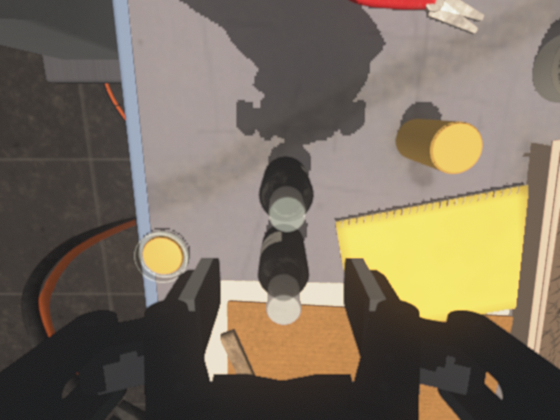

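Emit:
drive_tool(plan=[[[1, 0.2, 0.2, 0, 0, 0, 0.6], [2, 0.2, 0.1, 0, 0, 0, 0.6], [2.5, 0, 0, 0, 0, 0, 0.6], [2.5, 0, 0, 0, 0, 0, 0.6], [2, 0, 0, 0, 0, 0, 0.6]]])

```text
clock: 33.45
tcp_pos: [0.5272, -0.3312, 0.1499]
orientation: [-0.499, -0.5, -0.5, 0.5]
wrist_force: [-0.3, 1.0, -0.7]
finger_gap: 0.0513
```

Emit:
drive_tool(plan=[[[2, 0, 0, 0, 0, 0, 0.6], [1.3, 0, 0, 0, 0, 0, 0.6], [0, 0, 0, 0, 0, 0, 0.6], [0, 0, 0, 0, 0, 0, 0.6], [0, 0, 0, 0, 0, 0, 0.1]]])

```text
clock: 33.87
tcp_pos: [0.5281, -0.3323, 0.1201]
orientation: [0.5, 0.5, 0.499, -0.5]
wrist_force: [0.1, -1.0, 0.1]
finger_gap: 0.0406
```

Emit:
drive_tool(plan=[[[0, 0, 0, 0, 0, 0, 0.1], [0, 0, 0, 0, 0, 0, 0.1], [0, 0, 0, 0, 0, 0, 0.1], [0, 0, 0, 0, 0, 0, 0.1], [-0.5, 0, 0, 0, 0, 0, 0.1]]])

```text
clock: 34.28
tcp_pos: [0.5274, -0.332, 0.1241]
orientation: [0.499, 0.501, 0.5, -0.5]
wrist_force: [-0.5, -0.6, -1.8]
finger_gap: 0.0255
```

Emit:
drive_tool(plan=[[[-1.5, 0, 0, 0, 0, 0, 0.1], [-3, 0, 0, 0, 0, 0, 0.1], [-3, 0, 0, 0, 0, 0, 0.1], [-3, 0, 0, 0, 0, 0, 0.1], [-3, 0, 0, 0, 0, 0, 0.1]]])

```text
clock: 34.7
tcp_pos: [0.5271, -0.3318, 0.2603]
orientation: [0.499, 0.5, 0.5, -0.5]
wrist_force: [1.0, -0.7, -2.4]
finger_gap: 0.0256
```

```bash
python3 -c "
from cap import *
plan(.4385,.1525,.32,0,4,7)
"
```

```text
clock 34.70 tcp [ 0.5271 -0.3318  0.2603] yaw -0.1 j6 0.88 gap 0.0256
shift cm [ -5.91  -8.96 -48.42] turn deg [-0.11 -0.05  0.05]
[-0.4, -0.6, -3.2, 0.0, 0.0, 0.0] [-0.4, -0.6, -3.3, 0.0, 0.0, 0.0] [-0.4, -0.6, -3.2, 0.0, 0.0, 0.0] [-0.4, -0.6, -3.2, 0.0, 0.0, 0.0] [-0.4, -0.6, -3.2, 0.0, 0.0, 0.0]
[-0.4, -0.6, -3.3, 0.0, 0.0, 0.0] [-0.4, -0.6, -3.2, 0.0, 0.0, 0.0] [-0.4, -0.6, -3.2, 0.0, 0.0, 0.0] [-0.3, -0.6, -3.3, 0.0, 0.0, 0.0] [-0.4, -0.6, -3.2, 0.0, 0.0, 0.0]
[-0.4, -0.6, -3.2, 0.0, 0.0, 0.0] [-0.4, -0.6, -3.2, 0.0, 0.0, 0.0] [-0.4, -0.6, -3.3, 0.0, 0.0, 0.0] [-0.4, -0.6, -3.2, 0.0, 0.0, 0.0] [-0.4, -0.6, -3.2, 0.0, 0.0, 0.0]
```

Emit:
drive_tool(plan=[[[-1.5, -0.6, -2, 0, 0, 0, 0.1], [-1.5, -0.9, -3.2, 0, 0, 0, 0.1], [-1.5, -0.9, -3.2, 0, 0, 0, 0.1], [-0.6, -0.9, -3.2, 0, 0, 0, 0.1], [0, -0.9, -3.2, 0, 0, 0, 0.1]]])

```text
clock: 35.12
tcp_pos: [0.4857, -0.1832, 0.312]
orientation: [0.5, 0.501, 0.499, -0.5]
wrist_force: [0.5, -0.0, -1.1]
finger_gap: 0.0253
```

Emit:
drive_tool(plan=[[[0, -0.9, -3.3, 0, 0, 0, 0.1], [0, -0.9, -3.4, 0, 0, 0, 0.1], [0, -0.9, -3.4, 0, 0, 0, 0.1], [0, -0.9, -3.4, 0, 0, 0, 0.1], [0, -0.9, -3.4, 0, 0, 0, 0.1]]])

```text
clock: 35.53
tcp_pos: [0.4401, -0.0135, 0.3103]
orientation: [0.499, 0.501, 0.5, -0.501]
wrist_force: [1.2, -0.3, -1.5]
finger_gap: 0.0257
```

Emit:
drive_tool(plan=[[[0, -0.2, -3.4, 0, 0, 0, 0.1], [0, 0, -3.4, 0, 0, 0, 0.1], [0, 0, -3.4, 0, 0, 0, 0.1], [0, 0, -3.4, 0, 0, 0, 0.1], [0, 0, -2.6, 0, 0, 0, 0.1]]])

```text
clock: 35.95
tcp_pos: [0.4387, 0.1493, 0.3103]
orientation: [0.5, 0.5, 0.5, -0.5]
wrist_force: [-0.0, -0.6, -1.8]
finger_gap: 0.0254
```

Emit:
drive_tool(plan=[[[0, 0, 0, 0, 0, 0, 0.1], [0, 0, 0, 0, 0, 0, 0.1], [0, 0, 0, 0, 0, 0, 0.1], [0, 0, 0, 0, 0, 0, 0.1], [0, 0, 0, 0, 0, 0, 0.1]]])

```text
clock: 36.37
tcp_pos: [0.4395, 0.146, 0.3103]
orientation: [-0.499, -0.501, -0.499, 0.501]
wrist_force: [-0.1, 0.7, -0.6]
finger_gap: 0.0254
```

```bash
python3 -c "
from cap import *
goto(.4385,.1525,.153,0)
st,im=shot('w16',[(.469,.195,.095),(.4195,.2118,.177),(.47,.195,.177)])
"
```

```text
clock 36.37 tcp [0.4395 0.146  0.3103] yaw -0.2 j6 1.72 gap 0.0254
shift cm [15.73 -0.1  -0.65] turn deg [-0.21  0.    0.01]
expect (0.469, 0.195, 0.095) [311.5549 128.9728]
expect (0.4195, 0.2118, 0.177) [252.6224 111.028 ]
expect (0.47, 0.195, 0.177) [321.6336 134.3704]
```

View pics/w16.png

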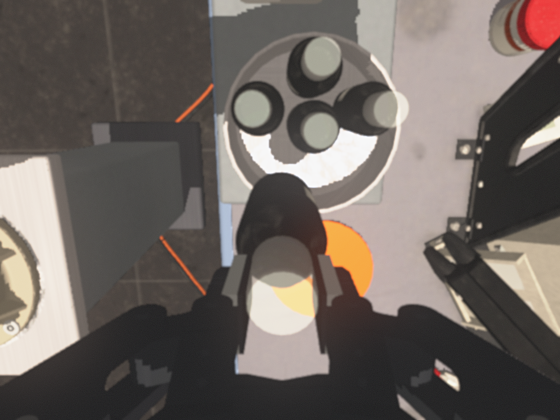

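Emit:
drive_tool(plan=[[[1, 0, -0.4, 0, 0, 0, 0.1], [2, 0, -0.2, 0, 0, 0, 0.1], [2.5, 0, 0, 0, 0, 0, 0.1], [2.5, 0, 0, 0, 0, 0, 0.1], [2, 0, 0, 0, 0, 0, 0.1]]])

```text
clock: 36.83
tcp_pos: [0.4388, 0.1526, 0.2079]
orientation: [-0.499, -0.5, -0.5, 0.501]
wrist_force: [-0.9, 1.0, -1.3]
finger_gap: 0.0254
```

Emit:
drive_tool(plan=[[[2, 0, 0, 0, 0, 0, 0.1], [1.6, 0, 0, 0, 0, 0, 0.1], [1.2, 0, 0, 0, 0, 0, 0.1], [0.7, 0, 0, 0, 0, 0, 0.1], [0, 0, 0, 0, 0, 0, 0.1]]])

```text
clock: 37.25
tcp_pos: [0.4382, 0.1525, 0.1533]
orientation: [-0.499, -0.5, -0.5, 0.502]
wrist_force: [-0.7, -0.0, -1.7]
finger_gap: 0.0254
```

Emit:
drive_tool(plan=[[[0.2, 0, 0, 0, 0, 0, 0.1], [0.1, 0, 0, 0, 0, 0, 0.1], [0.1, 0, 0, 0, 0, 0, 0.1], [0, 0, 0, 0, 0, 0, 0.1], [0, 0, 0, 0, 0, 0, 0.1]]])

```text
clock: 37.67
tcp_pos: [0.4399, 0.153, 0.1518]
orientation: [0.5, 0.501, 0.499, -0.5]
wrist_force: [0.5, -0.7, -0.5]
finger_gap: 0.0254
```

Emit:
drive_tool(plan=[[[0.1, 0, 0, 0, 0, 0, 0.1], [0.1, 0, 0, 0, 0, 0, 0.1], [0, 0, 0, 0, 0, 0, 0.1], [0, 0, 0, 0, 0, 0, 0.1], [0, 0, 0, 0, 0, 0, 0.5]]])

```text
clock: 38.08
tcp_pos: [0.4401, 0.1531, 0.1502]
orientation: [0.5, 0.501, 0.499, -0.5]
wrist_force: [-0.6, -0.6, 0.0]
finger_gap: 0.0361
```

Emit:
drive_tool(plan=[[[0, 0, 0, 0, 0, 0, 0.5], [0, 0, 0, 0, 0, 0, 0.5], [0, 0, 0, 0, 0, 0, 0.5], [-1, 0, 0, 0, 0, 0, 0.5], [-2, 0, 0, 0, 0, 0, 0.5]]])

```text
clock: 38.5
tcp_pos: [0.4377, 0.1526, 0.1779]
orientation: [-0.498, -0.499, -0.501, 0.502]
wrist_force: [0.0, -0.1, 0.4]
finger_gap: 0.0426
```

Emit:
drive_tool(plan=[[[-3, 0, 0, 0, 0, 0, 0.5], [-3, 0, 0, 0, 0, 0, 0.5], [-2, 0, 1.5, 0, 0, 0, 0.5], [-1, 0, 2.5, 0, 0, 0, 0.5], [0, 0, 3.5, 0, 0, 0, 0.5]]])

```text
clock: 38.92
tcp_pos: [0.4409, 0.0785, 0.2729]
orientation: [0.502, 0.501, 0.499, -0.498]
wrist_force: [0.8, 0.3, 0.7]
finger_gap: 0.0425
```

```bash
python3 -c "
from cap import *
plan(.5244,-.4065,.255,0,4.1,7)
"
```

```text
clock 38.92 tcp [0.4409 0.0785 0.2729] yaw 0.1 j6 1.57 gap 0.0425
shift cm [ 1.81  8.25 48.51] turn deg [ 0.1  -0.04 -0.34]
[0.1, 0.6, 3.2, 0.0, 0.0, 0.0] [0.1, 0.5, 3.3, 0.0, 0.0, 0.0] [0.2, 0.6, 3.2, 0.0, 0.0, 0.0] [0.1, 0.5, 3.2, 0.0, 0.0, 0.0] [0.1, 0.6, 3.3, 0.0, 0.0, 0.0]
[0.1, 0.5, 3.2, 0.0, 0.0, 0.0] [0.1, 0.6, 3.2, 0.0, 0.0, 0.0] [0.2, 0.5, 3.3, 0.0, 0.0, 0.0] [0.1, 0.6, 3.2, 0.0, 0.0, 0.0] [0.1, 0.5, 3.2, 0.0, 0.0, 0.0]
[0.1, 0.6, 3.3, 0.0, 0.0, 0.0] [0.1, 0.5, 3.2, 0.0, 0.0, 0.0] [0.2, 0.6, 3.2, 0.0, 0.0, 0.0] [0.1, 0.5, 3.3, 0.0, 0.0, 0.0] [0.1, 0.6, 3.2, 0.0, 0.0, 0.0]
```

Emit:
drive_tool(plan=[[[0, 0.2, 3.2, 0, 0, 0, 0.6], [0.1, 0.3, 3.3, 0, 0, 0, 0.6], [0.1, 0.3, 3.3, 0, 0, 0, 0.6], [0.1, 0.4, 3.3, 0, 0, 0, 0.6], [0.1, 0.6, 3.3, 0, 0, 0, 0.6]]])

```text
clock: 39.33
tcp_pos: [0.4567, -0.0876, 0.2661]
orientation: [0.5, 0.501, 0.499, -0.5]
wrist_force: [0.5, 0.8, -0.4]
finger_gap: 0.0513
```

Emit:
drive_tool(plan=[[[0.1, 0.6, 3.3, 0, 0, 0, 0.6], [0.1, 0.6, 3.3, 0, 0, 0, 0.6], [0.1, 0.6, 3.3, 0, 0, 0, 0.6], [0.1, 0.6, 3.3, 0, 0, 0, 0.6], [0.1, 0.7, 3.3, 0, 0, 0, 0.6]]])

```text
clock: 39.75
tcp_pos: [0.4876, -0.2529, 0.2609]
orientation: [0.5, 0.501, 0.499, -0.501]
wrist_force: [0.5, 0.2, -0.6]
finger_gap: 0.0509
```

Emit:
drive_tool(plan=[[[0.1, 0.7, 3.3, 0, 0, 0, 0.6], [0.1, 0.7, 3.3, 0, 0, 0, 0.6], [0.1, 0.7, 3.2, 0, 0, 0, 0.6], [0.1, 0.7, 3, 0, 0, 0, 0.6], [0.1, 0.5, 2.1, 0, 0, 0, 0.6]]])

```text
clock: 40.17
tcp_pos: [0.5205, -0.4031, 0.2552]
orientation: [-0.499, -0.501, -0.499, 0.501]
wrist_force: [-0.0, 0.5, -0.4]
finger_gap: 0.0511
```

Emit:
drive_tool(plan=[[[0, 0, 0, 0, 0, 0, 0.6], [0, 0, 0, 0, 0, 0, 0.6], [0, 0, 0, 0, 0, 0, 0.6], [0, 0, 0, 0, 0, 0, 0.6], [0, 0, 0, 0, 0, 0, 0.6]]])

```text
clock: 40.58
tcp_pos: [0.5205, -0.399, 0.256]
orientation: [0.5, 0.5, 0.5, -0.5]
wrist_force: [-1.0, -0.2, 0.1]
finger_gap: 0.051
```

```bash
python3 -c "
from cap import *
goto(.5244,-.4065,.12,0)
st,im=shot('w17',[(.5244,-.4065,.147)])
"
```

```text
clock 40.58 tcp [ 0.5205 -0.399   0.256 ] yaw -0.0 j6 0.80 gap 0.0510
shift cm [13.6   0.38  0.74] turn deg [-0.04  0.01 -0.02]
expect (0.5244, -0.4065, 0.147) [285.8711 217.1779]
```

View pics/w17.png

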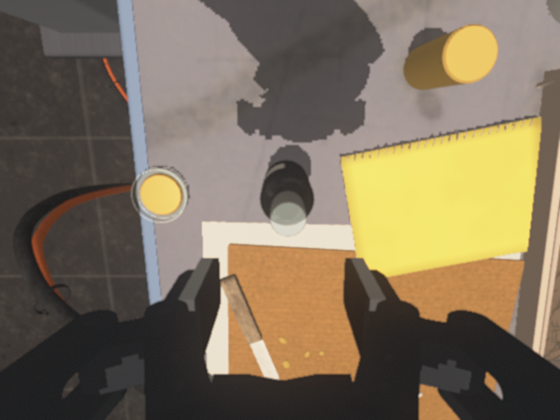

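Cap at (288,216), as expected. Grasp.

Emit:
drive_tool(plan=[[[1, 0.3, 0.4, 0, 0, 0, 0.6], [2, 0.2, 0.2, 0, 0, 0, 0.6], [2.5, 0, 0, 0, 0, 0, 0.6], [2.5, 0, 0, 0, 0, 0, 0.6], [2, 0, 0, 0, 0, 0, 0.6]]])

```text
clock: 41.05
tcp_pos: [0.5252, -0.4054, 0.1529]
orientation: [0.499, 0.5, 0.5, -0.5]
wrist_force: [0.6, -0.0, -0.6]
finger_gap: 0.0512
```

Emit:
drive_tool(plan=[[[2, 0, 0, 0, 0, 0, 0.6], [1.5, 0, 0, 0, 0, 0, 0.6], [0, 0, 0, 0, 0, 0, 0.6], [0, 0, 0, 0, 0, 0, 0.6], [0, 0, 0, 0, 0, 0, 0.1]]])

```text
clock: 41.47
tcp_pos: [0.5259, -0.4064, 0.1212]
orientation: [0.5, 0.5, 0.499, -0.5]
wrist_force: [0.5, 0.5, 0.6]
finger_gap: 0.0405
```

Emit:
drive_tool(plan=[[[0, 0, 0, 0, 0, 0, 0.1], [0, 0, 0, 0, 0, 0, 0.1], [0, 0, 0, 0, 0, 0, 0.1], [0, 0, 0, 0, 0, 0, 0.1], [-0.5, 0, 0, 0, 0, 0, 0.1]]])

```text
clock: 41.88
tcp_pos: [0.5253, -0.406, 0.1251]
orientation: [0.499, 0.501, 0.5, -0.5]
wrist_force: [0.4, 0.4, -1.5]
finger_gap: 0.0258
```

Emit:
drive_tool(plan=[[[-1.5, 0, 0, 0, 0, 0, 0.1], [-3, 0, 0, 0, 0, 0, 0.1], [-3, 0, 0, 0, 0, 0, 0.1], [-3, 0, 0, 0, 0, 0, 0.1], [-3, 0, 0, 0, 0, 0, 0.1]]])

```text
clock: 42.3
tcp_pos: [0.5251, -0.4058, 0.2613]
orientation: [0.499, 0.501, 0.5, -0.5]
wrist_force: [1.0, -1.0, -0.9]
finger_gap: 0.0257
```

```bash
python3 -c "
from cap import *
plan(.46,.0,.32,0,4,7)
"
```

```text
clock 42.30 tcp [ 0.5251 -0.4058  0.2613] yaw -0.1 j6 0.79 gap 0.0257
shift cm [ -5.82  -6.59 -40.57] turn deg [-0.11 -0.06  0.04]
[-0.4, -0.4, -2.7, 0.0, 0.0, 0.0] [-0.4, -0.5, -2.7, 0.0, 0.0, 0.0] [-0.4, -0.4, -2.7, 0.0, 0.0, 0.0] [-0.4, -0.5, -2.7, 0.0, 0.0, 0.0] [-0.3, -0.4, -2.7, 0.0, 0.0, 0.0]
[-0.4, -0.4, -2.7, 0.0, 0.0, 0.0] [-0.4, -0.5, -2.7, 0.0, 0.0, 0.0] [-0.4, -0.4, -2.7, 0.0, 0.0, 0.0] [-0.4, -0.5, -2.7, 0.0, 0.0, 0.0] [-0.4, -0.4, -2.7, 0.0, 0.0, 0.0]
[-0.4, -0.4, -2.8, 0.0, 0.0, 0.0] [-0.4, -0.5, -2.7, 0.0, 0.0, 0.0] [-0.3, -0.4, -2.7, 0.0, 0.0, 0.0] [-0.4, -0.4, -2.7, 0.0, 0.0, 0.0] [-0.4, -0.5, -2.7, 0.0, 0.0, 0.0]
```

Emit:
drive_tool(plan=[[[-1.6, -0.4, -2.4, 0, 0, 0, 0.1], [-1.5, -0.6, -3.4, 0, 0, 0, 0.1], [-1.5, -0.6, -3.4, 0, 0, 0, 0.1], [-0.6, -0.6, -3.4, 0, 0, 0, 0.1], [0, -0.6, -3.4, 0, 0, 0, 0.1]]])

```text
clock: 42.72
tcp_pos: [0.4978, -0.2451, 0.3141]
orientation: [0.5, 0.501, 0.498, -0.5]
wrist_force: [1.3, 0.8, -1.6]
finger_gap: 0.0258
```

Emit:
drive_tool(plan=[[[0, -0.7, -3.5, 0, 0, 0, 0.1], [0, -0.7, -3.5, 0, 0, 0, 0.1], [0, -0.7, -3.5, 0, 0, 0, 0.1], [0, -0.7, -3.5, 0, 0, 0, 0.1], [0, -0.7, -3.5, 0, 0, 0, 0.1]]])

```text
clock: 43.13
tcp_pos: [0.4621, -0.0694, 0.3123]
orientation: [0.499, 0.501, 0.5, -0.501]
wrist_force: [0.3, -0.5, -1.0]
finger_gap: 0.0254
```

Emit:
drive_tool(plan=[[[0, 0, -3.5, 0, 0, 0, 0.1], [0, 0, -3.5, 0, 0, 0, 0.1], [0, 0, -3.5, 0, 0, 0, 0.1], [0, 0.6, -3.5, 0, 0, 0, 0.1], [0, 1, -3.5, 0, 0, 0, 0.1]]])

```text
clock: 43.55
tcp_pos: [0.4783, 0.1057, 0.3128]
orientation: [0.499, 0.501, 0.5, -0.5]
wrist_force: [-0.3, -1.1, -0.8]
finger_gap: 0.0257
```

```bash
python3 -c "
from cap import *
goto(.5010,.153,.32,0)
"
```

```text
clock 43.55 tcp [0.4783 0.1057 0.3128] yaw -0.1 j6 1.63 gap 0.0257
shift cm [-0.72  2.26 -4.74] turn deg [-0.11 -0.01 -0.  ]
```

Emit:
drive_tool(plan=[[[0, 1, -2.5, 0, 0, 0, 0.1], [0, 0.8, -1.5, 0, 0, 0, 0.1], [0, 0.2, -0.5, 0, 0, 0, 0.1], [0, 0, 0, 0, 0, 0, 0.1], [0, 0, 0, 0, 0, 0, 0.1]]])

```text
clock: 43.97
tcp_pos: [0.4991, 0.1485, 0.312]
orientation: [-0.499, -0.5, -0.5, 0.501]
wrist_force: [-0.3, -0.1, -0.9]
finger_gap: 0.0254
```

```bash
python3 -c "
from cap import *
goto(.5010,.153,.153,0)
st,im=shot('w18',[(.521,.212,.177),(.4395,.153,.177),(.47,.195,.177)])
"
```

```text
clock 43.97 tcp [0.4991 0.1485 0.312 ] yaw -0.1 j6 1.71 gap 0.0254
shift cm [15.9   0.21 -0.46] turn deg [-0.09  0.03  0.06]
expect (0.521, 0.212, 0.177) [310.5664 114.0598]
expect (0.4395, 0.153, 0.177) [203.9284 193.0048]
expect (0.47, 0.195, 0.177) [241.6043 137.8076]
```

View pics/w18.png

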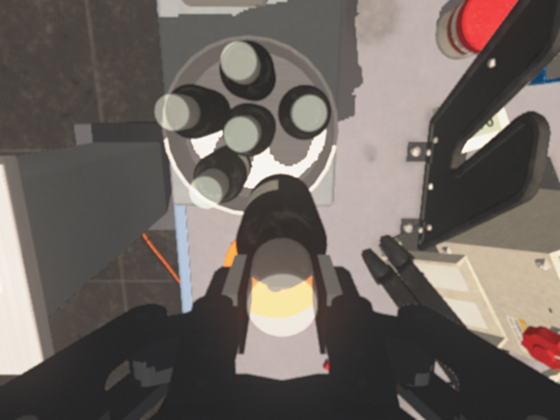

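Emit:
drive_tool(plan=[[[1, 0.1, -0.3, 0, 0, 0, 0.1], [2, 0.1, -0.2, 0, 0, 0, 0.1], [2.5, 0, 0, 0, 0, 0, 0.1], [2.5, 0, 0, 0, 0, 0, 0.1], [2, 0, 0, 0, 0, 0, 0.1]]])

```text
clock: 44.43
tcp_pos: [0.5005, 0.1528, 0.2101]
orientation: [-0.499, -0.501, -0.499, 0.501]
wrist_force: [-0.2, 0.2, -1.4]
finger_gap: 0.0257
```

Emit:
drive_tool(plan=[[[2, 0, 0, 0, 0, 0, 0.1], [1.7, 0, 0, 0, 0, 0, 0.1], [1.3, 0, 0, 0, 0, 0, 0.1], [0.7, 0, 0, 0, 0, 0, 0.1], [0, 0, 0, 0, 0, 0, 0.1]]])

```text
clock: 44.85
tcp_pos: [0.5, 0.1529, 0.1534]
orientation: [-0.498, -0.5, -0.5, 0.502]
wrist_force: [-0.1, -0.3, -2.3]
finger_gap: 0.0254
```

Emit:
drive_tool(plan=[[[0.2, 0, 0, 0, 0, 0, 0.1], [0.2, 0, 0, 0, 0, 0, 0.1], [0.2, 0, 0, 0, 0, 0, 0.1], [0, 0, 0, 0, 0, 0, 0.1], [0, 0, 0, 0, 0, 0, 0.1]]])

```text
clock: 45.27
tcp_pos: [0.5026, 0.154, 0.152]
orientation: [0.5, 0.502, 0.499, -0.499]
wrist_force: [-2.4, 0.0, 9.9]
finger_gap: 0.0256
```

Emit:
drive_tool(plan=[[[0, 0, 0, 0, 0, 0, 0.5], [0, 0, 0, 0, 0, 0, 0.5], [0, 0, 0, 0, 0, 0, 0.5], [0, 0, 0, 0, 0, 0, 0.5], [-1, 0, 0, 0, 0, 0, 0.5]]])

```text
clock: 45.68
tcp_pos: [0.5003, 0.1536, 0.1578]
orientation: [-0.499, -0.5, -0.5, 0.501]
wrist_force: [0.1, -0.6, -0.9]
finger_gap: 0.0429
```

Emit:
drive_tool(plan=[[[-2, 0, 0, 0, 0, 0, 0.5], [-3, 0, 0, 0, 0, 0, 0.5], [-3, 0, 0, 0, 0, 0, 0.5], [-3, 0, 1, 0, 0, 0, 0.5], [-2, -0.5, 2, 0, 0, 0, 0.5]]])

```text
clock: 46.1
tcp_pos: [0.4976, 0.1248, 0.2928]
orientation: [0.501, 0.501, 0.499, -0.499]
wrist_force: [0.8, -0.4, 0.5]
finger_gap: 0.0428
```

Emit:
drive_tool(plan=[[[0, -1, 2, 0, 0, 0, 0.6], [0, -0.5, 1, 0, 0, 0, 0.6], [0, 0, 0, 0, 0, 0, 0.6], [0, 0, 0, 0, 0, 0, 0.6], [0, 0, 0, 0, 0, 0, 0.6]]])

```text
clock: 46.52
tcp_pos: [0.4813, 0.0943, 0.2887]
orientation: [-0.499, -0.5, -0.5, 0.501]
wrist_force: [0.7, 0.6, -0.1]
finger_gap: 0.0509
```

```bash
python3 -c "
from cap import *
goto(.49,.0086,.2,0)
st,im=shot('w19',[(.49,.0086,.044),(.5015,.1535,.177),(.4395,.153,.177),(.47,.195,.177)])
im=env.read_camera('top')[:,:,::-1]; cv2.imwrite('pics/top19.png',cv2.resize(im[170:270,135:335],None,fx=4,fy=4,interpolation=cv2.INTER_CUBIC))
im=env.read_camera('scene')[:,:,::-1]; cv2.imwrite('pics/sc19.png',im)
"
```

```text
clock 46.52 tcp [0.4813 0.0943 0.2887] yaw -0.1 j6 1.60 gap 0.0509
shift cm [8.86 0.9  8.57] turn deg [-0.11 -0.03  0.06]
expect (0.49, 0.0086, 0.044) [289.0892 250.0022]
expect (0.5015, 0.1535, 0.177) [310.4943 121.0579]
expect (0.4395, 0.153, 0.177) [218.4993 122.0212]
expect (0.47, 0.195, 0.177) [262.7507  54.7728]
```

View pics/w19.png

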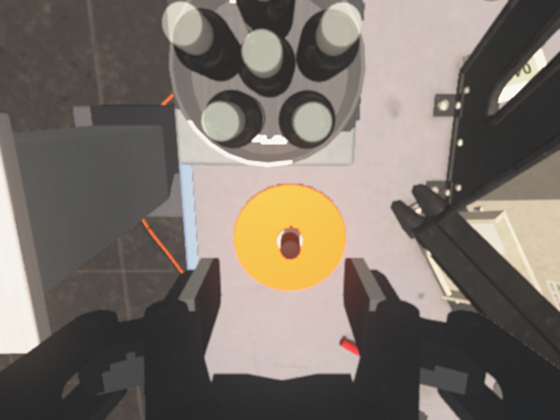

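View pics/top19.png

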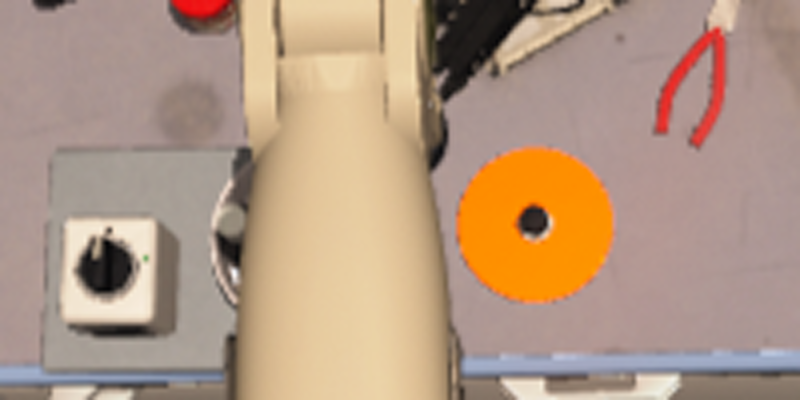

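View pics/sc19.png

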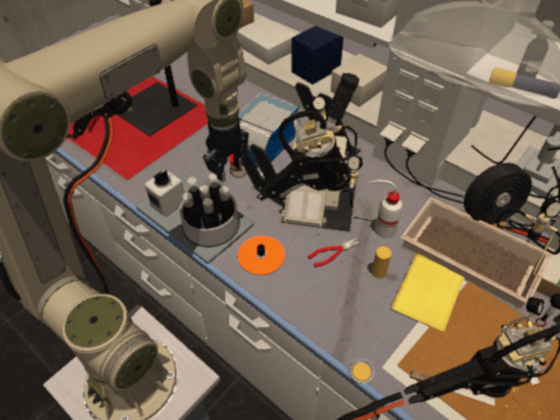

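Emit:
drive_tool(plan=[[[1.5, 0.3, 1.6, 0, 0, 0, 0.6], [2.2, 0.3, 2, 0, 0, 0, 0.6], [2.5, 0.2, 2, 0, 0, 0, 0.6], [2.5, 0.1, 2, 0, 0, 0, 0.6], [2, 0, 0.8, 0, 0, 0, 0.6]]])

```text
clock: 47.08
tcp_pos: [0.49, 0.0086, 0.1801]
orientation: [-0.499, -0.5, -0.5, 0.501]
wrist_force: [-0.6, -0.0, -0.0]
finger_gap: 0.0511
```

Emit:
drive_tool(plan=[[[2, 0, 0, 0, 0, 0, 0.6], [2, 0, 0, 0, 0, 0, 0.6], [1, 0, 0, 0, 0, 0, 0.6], [0, 0, 0, 0, 0, 0, 0.6], [0, 0, 0, 0, 0, 0, 0.6]]])

```text
clock: 47.5
tcp_pos: [0.4901, 0.0103, 0.1321]
orientation: [-0.499, -0.5, -0.5, 0.501]
wrist_force: [-0.7, 0.4, 0.9]
finger_gap: 0.0512
```

```bash
python3 -c "
from cap import *
goto(.49,.0086,.011,0)
st,im=shot('w20',[(.49,.0086,.042),(.49,.0086,.006)])
"
```

```text
clock 47.50 tcp [0.4901 0.0103 0.1321] yaw -0.1 j6 1.43 gap 0.0512
shift cm [12.11  0.    0.17] turn deg [-0.07 -0.02  0.06]
expect (0.49, 0.0086, 0.042) [280.4273 216.9111]
expect (0.49, 0.0086, 0.006) [280.6407 203.572 ]
```

View pics/w20.png

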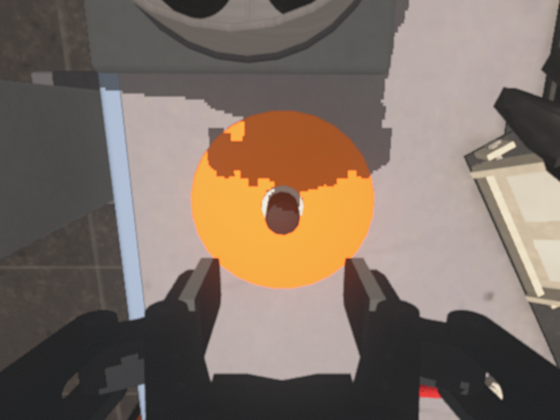

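```bash
python3 -c "
from cap import *
st=env.get_state()
for c in [(.4917,.0079),(.4917,.0095)]:
  p=np.array([wproj((c[0]+.07*np.cos(t),c[1]+.07*np.sin(t),.006),st) for t in np.linspace(0,6.28,200)]); print(p.min(0),p.max(0))
goto(.4917,.0082,.012,0)
"
```

```text
[189.1695 108.0806] [374.1708 287.8262]
[189.024  105.7275] [374.3103 286.0272]
clock 47.55 tcp [0.4908 0.0102 0.133 ] yaw -0.1 j6 1.43 gap 0.0512
shift cm [12.1   0.08  0.2 ] turn deg [-0.07 -0.   -0.04]
```

Emit:
drive_tool(plan=[[[1.5, 0.1, 0.2, 0, 0, 0, 0.6], [2.5, 0, 0.1, 0, 0, 0, 0.6], [2.5, 0, 0, 0, 0, 0, 0.6], [2.5, 0, 0, 0, 0, 0, 0.6], [1.8, 0, 0, 0, 0, 0, 0.6]]])

```text
clock: 47.97
tcp_pos: [0.4921, 0.007, 0.0241]
orientation: [0.5, 0.501, 0.499, -0.5]
wrist_force: [-0.7, -0.4, 0.2]
finger_gap: 0.0513
```

Emit:
drive_tool(plan=[[[0.8, 0, 0, 0, 0, 0, 0.6], [0.3, 0, 0, 0, 0, 0, 0.6], [0, 0, 0, 0, 0, 0, 0.6], [0, 0, 0, 0, 0, 0, 0.6], [0, 0, 0, 0, 0, 0, 0.6]]])

```text
clock: 48.38
tcp_pos: [0.4927, 0.0068, 0.0148]
orientation: [0.5, 0.501, 0.499, -0.5]
wrist_force: [-0.1, -0.9, -0.4]
finger_gap: 0.0513
```

```bash
python3 -c "
from cap import *
st,im=shot('w21',[(.492,.0075,.042)])
goto(.492,.0075,.012,0)
"
```

```text
expect (0.492, 0.0075, 0.042) [277.5818 304.2566]
clock 48.43 tcp [0.4925 0.0067 0.0146] yaw -0.1 j6 1.42 gap 0.0512
shift cm [ 0.26 -0.05 -0.08] turn deg [-0.1   0.02 -0.15]
```

View pics/w21.png

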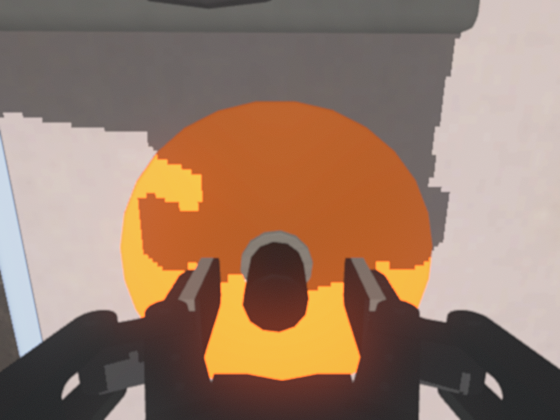

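Emit:
drive_tool(plan=[[[0.1, -0.1, 0, 0, 0, 0, 0.3], [0, 0, 0, 0, 0, 0, 0.1], [0, 0, 0, 0, 0, 0, 0.1], [0, 0, 0, 0, 0, 0, 0.1], [0, 0, 0, 0, 0, 0, 0.1]]], squeeze=60)

```text
clock: 48.85
tcp_pos: [0.4905, 0.0068, 0.013]
orientation: [0.5, 0.501, 0.499, -0.5]
wrist_force: [-1.2, 0.8, 6.1]
finger_gap: 0.0227
```

Emit:
drive_tool(plan=[[[0, 0, 0, 0, 0, 0, 0.1], [0, 0, 0, 0, 0, 0, 0.1], [-1, 0, 0, 0, 0, 0, 0.1], [-2, 0, 0, 0, 0, 0, 0.1], [-2.5, 0, 0, 0, 0, 0, 0.1]]])

```text
clock: 49.27
tcp_pos: [0.4882, 0.0072, 0.0666]
orientation: [-0.498, -0.5, -0.501, 0.501]
wrist_force: [0.5, -0.2, -2.3]
finger_gap: 0.022
```

```bash
python3 -c "
from cap import *
st,im=shot('w22',[])
goto(.492,.0075,.26,0)
"
```

```text
clock 49.32 tcp [0.4919 0.0067 0.0721] yaw -0.1 j6 1.42 gap 0.0220
shift cm [-18.79   0.08  -0.07] turn deg [-0.1   0.03 -0.22]
```

View pics/w22.png

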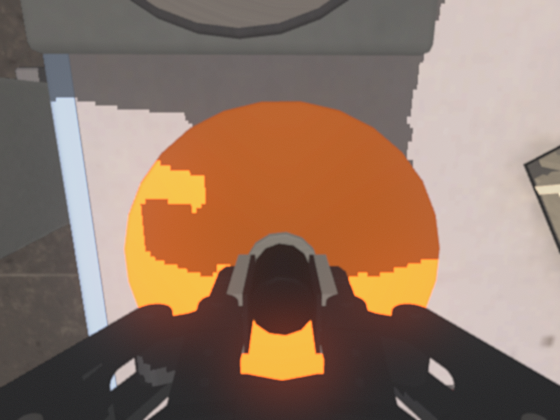

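Emit:
drive_tool(plan=[[[-3, 0, 0, 0, 0, 0, 0.1], [-3, 0, 0, 0, 0, 0, 0.1], [-3, 0, 0, 0, 0, 0, 0.1], [-3, 0, 0, 0, 0, 0, 0.1], [-3, 0, 0, 0, 0, 0, 0.1]]])

```text
clock: 49.73
tcp_pos: [0.4896, 0.0069, 0.2189]
orientation: [-0.499, -0.5, -0.5, 0.501]
wrist_force: [0.8, 0.1, -2.6]
finger_gap: 0.022
```

Emit:
drive_tool(plan=[[[-2.5, 0, -0.5, 0, 0, 0, 0.1], [-1, -0.4, -1.5, 0, 0, 0, 0.1], [0, -0.4, -2, 0, 0, 0, 0.1], [0, -0.4, -2.5, 0, 0, 0, 0.1], [0, -0.4, -2.5, 0, 0, 0, 0.1]]])

```text
clock: 50.15
tcp_pos: [0.474, 0.0975, 0.2528]
orientation: [0.499, 0.501, 0.499, -0.501]
wrist_force: [0.2, 0.4, -3.5]
finger_gap: 0.0225
```

Emit:
drive_tool(plan=[[[0, -0.4, -2.5, 0, 0, 0, 0.1], [0, -0.1, -2.5, 0, 0, 0, 0.1], [0, 0, -2.5, 0, 0, 0, 0.1], [0, 0, -1.5, 0, 0, 0, 0.1], [0, 0, 0, 0, 0, 0, 0.1]]])

```text
clock: 50.57
tcp_pos: [0.469, 0.1894, 0.2523]
orientation: [0.5, 0.5, 0.501, -0.499]
wrist_force: [-0.4, -0.1, -2.3]
finger_gap: 0.0222
```

```bash
python3 -c "
from cap import *
goto(.470,.195,.19,0)
"
```

```text
clock 50.57 tcp [0.469  0.1894 0.2523] yaw 0.1 j6 1.79 gap 0.0222
shift cm [ 6.23  0.11 -0.55] turn deg [ 0.09 -0.06  0.02]
```

Emit:
drive_tool(plan=[[[0.5, 0.1, -0.4, 0, 0, 0, 0.1], [1, 0, -0.2, 0, 0, 0, 0.1], [1, 0, 0, 0, 0, 0, 0.1], [0.5, 0, 0, 0, 0, 0, 0.1], [0, 0, 0, 0, 0, 0, 0.1]]])

```text
clock: 50.98
tcp_pos: [0.4694, 0.1919, 0.2201]
orientation: [-0.499, -0.5, -0.5, 0.502]
wrist_force: [-0.4, -0.1, -2.5]
finger_gap: 0.0226
```

```bash
python3 -c "
from cap import *
st,im=shot('w23',[(.4695,.195,.095)])
im=env.read_camera('scene')[:,:,::-1]; cv2.imwrite('pics/sc23.png',cv2.resize(im[120:300,130:330],None,fx=3,fy=3,interpolation=cv2.INTER_CUBIC))
goto(.470,.195,.19,0)
"
```

```text
expect (0.4695, 0.195, 0.095) [281.3792 197.4759]
clock 51.08 tcp [0.4703 0.1923 0.2218] yaw -0.2 j6 1.80 gap 0.0221
shift cm [ 3.18 -0.03 -0.27] turn deg [-0.16  0.01  0.07]
```

View pics/w23.png

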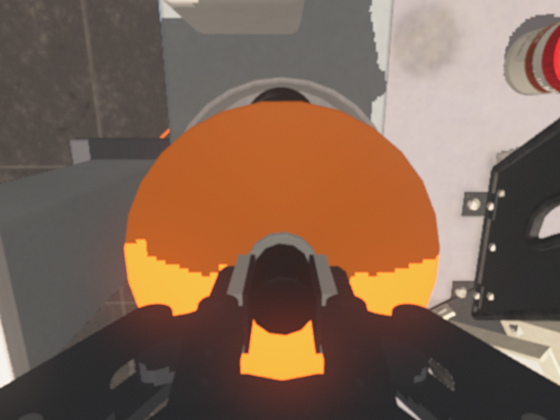

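View pics/sc23.png

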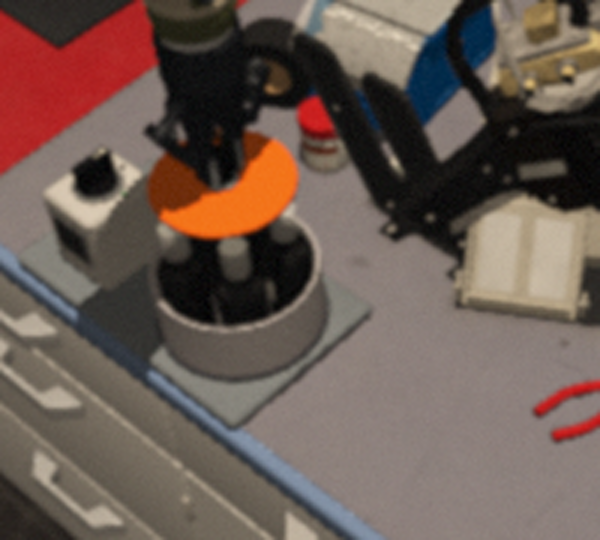

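Emit:
drive_tool(plan=[[[0.5, 0, -0.2, 0, 0, 0, 0.1], [1, 0, -0.1, 0, 0, 0, 0.1], [0.7, 0, 0, 0, 0, 0, 0.1], [0.4, 0, 0, 0, 0, 0, 0.1], [0, 0, 0, 0, 0, 0, 0.1]]])

```text
clock: 51.5
tcp_pos: [0.4697, 0.1957, 0.1948]
orientation: [-0.499, -0.5, -0.5, 0.501]
wrist_force: [-0.4, -0.3, -2.0]
finger_gap: 0.0222
```

Emit:
drive_tool(plan=[[[0.1, 0, 0, 0, 0, 0, 0.1], [0.1, 0, 0, 0, 0, 0, 0.1], [0.1, 0, 0, 0, 0, 0, 0.1], [0, 0, 0, 0, 0, 0, 0.1], [0, 0, 0, 0, 0, 0, 0.1]]])

```text
clock: 51.92
tcp_pos: [0.4707, 0.1959, 0.1935]
orientation: [0.5, 0.501, 0.499, -0.5]
wrist_force: [0.7, -0.6, -2.8]
finger_gap: 0.0223
```

Emit:
drive_tool(plan=[[[0.1, 0, 0, 0, 0, 0, 0.1], [0.1, 0, 0, 0, 0, 0, 0.1], [0, 0, 0, 0, 0, 0, 0.1], [0, 0, 0, 0, 0, 0, 0.1], [0, 0, 0, 0, 0, 0, 0.1]]])

```text
clock: 52.33
tcp_pos: [0.4706, 0.1959, 0.1913]
orientation: [0.499, 0.5, 0.5, -0.5]
wrist_force: [-0.3, -0.1, -2.5]
finger_gap: 0.0223
```

Emit:
drive_tool(plan=[[[0.1, 0, 0, 0, 0, 0, 0.1], [0, 0, 0, 0, 0, 0, 0.1], [0.1, 0, 0, 0, 0, 0, 0.1], [0, 0, 0, 0, 0, 0, 0.1], [0, 0, 0, 0, 0, 0, 0.1]]])

```text
clock: 52.75
tcp_pos: [0.4708, 0.196, 0.19]
orientation: [0.5, 0.501, 0.499, -0.5]
wrist_force: [-1.2, -0.3, 4.4]
finger_gap: 0.0224
```

Emit:
drive_tool(plan=[[[0, 0, 0, 0, 0, 0, 0.5], [0, 0, 0, 0, 0, 0, 0.5], [0, 0, 0, 0, 0, 0, 0.5], [0, 0, 0, 0, 0, 0, 0.5], [-0.7, 0, 0, 0, 0, 0, 0.5]]])

```text
clock: 53.17
tcp_pos: [0.4698, 0.1957, 0.1952]
orientation: [-0.499, -0.5, -0.5, 0.501]
wrist_force: [-0.0, -0.3, -0.2]
finger_gap: 0.0428
```

Emit:
drive_tool(plan=[[[-1.5, 0, 0, 0, 0, 0, 0.5], [-2, 0, 0, 0, 0, 0, 0.5], [-2, 0, 0, 0, 0, 0, 0.5], [-2, 0, 0, 0, 0, 0, 0.5], [-1, 0, 0, 0, 0, 0, 0.5]]])

```text
clock: 53.58
tcp_pos: [0.4715, 0.1961, 0.2842]
orientation: [0.5, 0.502, 0.499, -0.499]
wrist_force: [-0.0, -1.1, -0.3]
finger_gap: 0.0427
```

```bash
python3 -c "
from cap import *
plan(.441,.359,.27,90,4,7)
"
```

```text
clock 53.58 tcp [0.4715 0.1961 0.2842] yaw -0.1 j6 1.81 gap 0.0427
shift cm [  1.43  -3.08 -16.28] turn deg [-90.11   0.11  -0.2 ]
[0.1, -0.2, -1.1, -6.0, 0.0, 0.0] [0.1, -0.1, -1.1, -6.0, 0.0, 0.0] [0.1, 0.0, -1.1, -6.0, 0.0, 0.0] [0.1, 0.2, -1.1, -6.0, 0.0, 0.0] [0.1, 0.2, -1.1, -6.0, 0.0, 0.0]
[0.1, 0.4, -1.0, -6.0, 0.0, 0.0] [0.1, 0.5, -1.0, -6.0, 0.0, 0.0] [0.1, 0.5, -1.0, -6.0, 0.0, 0.0] [0.1, 0.7, -0.8, -6.0, 0.0, 0.0] [0.1, 0.7, -0.8, -6.0, 0.0, 0.0]
[0.0, 0.9, -0.8, -6.0, 0.0, 0.0] [0.1, 0.9, -0.6, -6.0, 0.0, 0.0] [0.1, 1.0, -0.5, -6.0, 0.0, 0.0] [0.1, 1.0, -0.4, -6.0, 0.0, 0.0] [0.1, 1.0, -0.4, -6.0, 0.0, 0.0]
```

Emit:
drive_tool(plan=[[[0.1, -0.2, -1.1, -6, 0, 0, 0.5], [0.1, -0.1, -1.1, -6, 0, 0, 0.5], [0.1, 0, -1.1, -6, 0, 0, 0.5], [0.1, 0.2, -1.1, -6, 0, 0, 0.5], [0.1, 0.2, -1.1, -6, 0, 0, 0.5]]])

```text
clock: 54.0
tcp_pos: [0.4601, 0.2509, 0.2762]
orientation: [0.613, 0.353, 0.613, -0.353]
wrist_force: [-0.5, -0.0, -0.5]
finger_gap: 0.0426
```

Emit:
drive_tool(plan=[[[0.1, 0.4, -1, -6, 0, 0, 0.5], [0.1, 0.5, -1, -6, 0, 0, 0.5], [0.1, 0.5, -1, -6, 0, 0, 0.5], [0.1, 0.7, -0.8, -6, 0, 0, 0.5], [0.1, 0.7, -0.8, -6, 0, 0, 0.5]]])

```text
clock: 54.42
tcp_pos: [0.4502, 0.3044, 0.2711]
orientation: [0.683, 0.182, 0.683, -0.182]
wrist_force: [0.4, -0.8, -0.4]
finger_gap: 0.043
```

Emit:
drive_tool(plan=[[[0, 0.9, -0.8, -6, 0, 0, 0.5], [0.1, 0.9, -0.6, -6, 0, 0, 0.5], [0.1, 1, -0.5, -6, 0, 0, 0.5], [0.1, 1, -0.4, -6, 0, 0, 0.5], [0.1, 1, -0.4, -6, 0, 0, 0.5]]])

```text
clock: 54.83
tcp_pos: [0.4396, 0.3589, 0.267]
orientation: [0.707, -0.001, 0.707, 0.001]
wrist_force: [-0.2, 0.3, 0.1]
finger_gap: 0.0425
```

Emit:
drive_tool(plan=[[[0, 0, 0, 0, 0, 0, 0.5], [0, 0, 0, 0, 0, 0, 0.5], [0, 0, 0, 0, 0, 0, 0.5], [0, 0, 0, 0, 0, 0, 0.5], [0, 0, 0, 0, 0, 0, 0.5]]])

```text
clock: 55.25
tcp_pos: [0.4399, 0.3578, 0.2674]
orientation: [0.707, 0.001, 0.707, -0.001]
wrist_force: [-0.2, -0.9, 0.6]
finger_gap: 0.0426
```

```bash
python3 -c "
from cap import *
st,im=shot('w24',[(.441,.359,.156),(.470,.196,.183)])
goto(.441,.359,.126,90)
im=env.read_camera('top')[:,:,::-1]; cv2.imwrite('pics/top24.png',im)
im=env.read_camera('scene')[:,:,::-1]; cv2.imwrite('pics/sc24.png',cv2.resize(im[120:300,130:330],None,fx=3,fy=3,interpolation=cv2.INTER_CUBIC))
"
```

```text
expect (0.441, 0.359, 0.156) [284.8589 208.0218]
expect (0.47, 0.196, 0.183) [ 40.9468 261.4063]
clock 55.30 tcp [0.4399 0.3579 0.2675] yaw 89.8 j6 0.54 gap 0.0428
shift cm [14.15  0.11  0.1 ] turn deg [-0.2   0.01 -0.01]
```

View pics/w24.png

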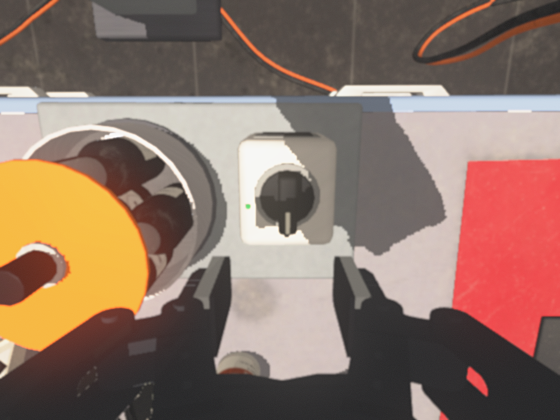

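View pics/sc24.png

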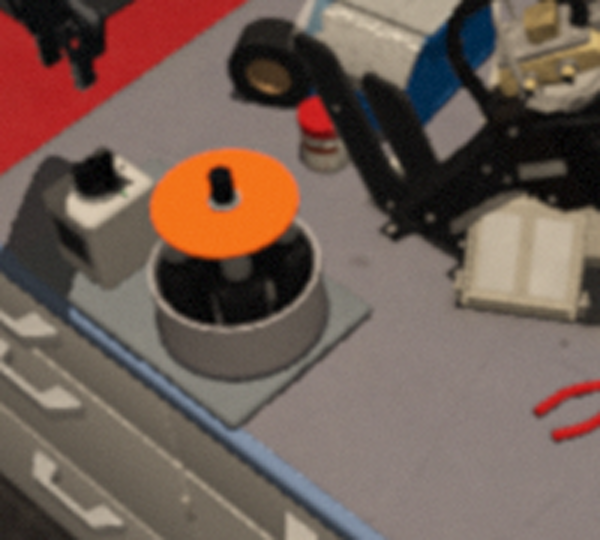

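```bash
python3 -c "
import cv2
im=cv2.imread('pics/w24.png'); cv2.imwrite('pics/w24a.png',cv2.resize(im[130:260,220:350],None,fx=5,fy=5,interpolation=cv2.INTER_CUBIC))
"
```

```text
(no output)
```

View pics/w24a.png

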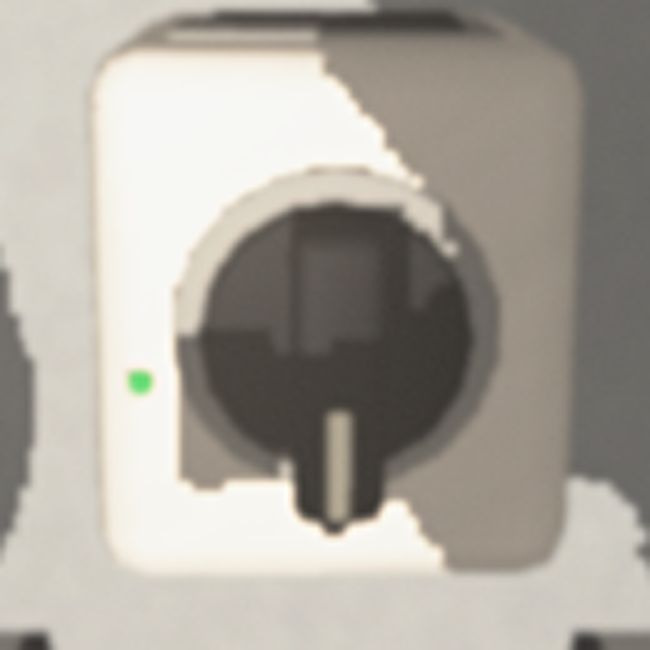

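Emit:
drive_tool(plan=[[[1, 0.2, 0, -0.2, 0, 0, 0.5], [2, 0.1, 0, 0, 0, 0, 0.5], [2.5, 0, 0, 0, 0, 0, 0.5], [2.5, 0, 0, 0, 0, 0, 0.5], [2, 0, 0, 0, 0, 0, 0.5]]])

```text
clock: 55.82
tcp_pos: [0.439, 0.361, 0.1648]
orientation: [0.707, -0.001, 0.708, 0.0]
wrist_force: [0.0, 0.0, -0.2]
finger_gap: 0.0426
```

Emit:
drive_tool(plan=[[[1.2, 0, 0, 0, 0, 0, 0.5], [0.8, 0, 0, 0, 0, 0, 0.5], [0, 0, 0, 0, 0, 0, 0.5], [0, 0, 0, 0, 0, 0, 0.5], [0, 0, 0, 0, 0, 0, 0.5]]])

```text
clock: 56.23
tcp_pos: [0.4403, 0.3617, 0.1482]
orientation: [0.708, -0.0, 0.707, 0.001]
wrist_force: [-0.2, 0.1, -0.0]
finger_gap: 0.0425
```

```bash
python3 -c "
from cap import *
st,im=shot('w25',[(.4395,.361,.156)])
goto(.4395,.361,.133,90)
"
```

```text
expect (0.4395, 0.361, 0.156) [282.7511 280.0664]
clock 56.28 tcp [0.4404 0.3618 0.1484] yaw 90.1 j6 0.55 gap 0.0426
shift cm [ 1.54 -0.08 -0.1 ] turn deg [ 0.09  0.1  -0.07]
```

View pics/w25.png

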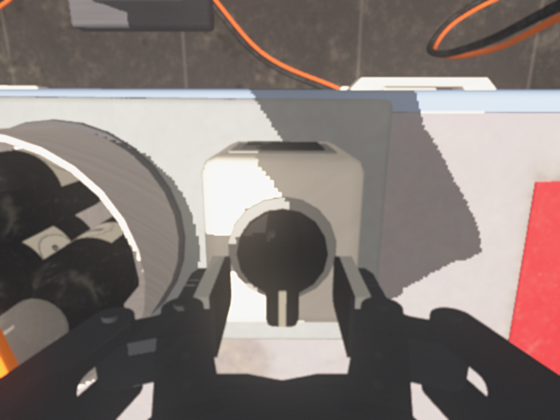

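Emit:
drive_tool(plan=[[[0.7, 0, 0, 0, 0, 0, 0.5], [0.7, 0, 0, 0, 0, 0, 0.5], [0, 0, 0, 0, 0, 0, 0.4], [0, 0, 0, 0, 0, 0, 0.3], [0, 0, 0, 0, 0, 0, 0.1]]], squeeze=50)

```text
clock: 56.7
tcp_pos: [0.4396, 0.3613, 0.1332]
orientation: [0.707, -0.001, 0.707, 0.001]
wrist_force: [-0.7, 0.4, 0.9]
finger_gap: 0.0149
```

Emit:
drive_tool(plan=[[[0, 0, 0, 0, 0, 0, 0], [0, 0, 0, 0, 0, 0, 0], [0, 0, 0, 0, 0, 0, 0], [0, 0, 0, 0, 0, 0, 0], [0, 0, 0, 0, 0, 0, 0]]])

```text
clock: 57.12
tcp_pos: [0.4396, 0.3618, 0.1334]
orientation: [0.707, -0.0, 0.707, 0.001]
wrist_force: [-1.1, 4.2, -1.0]
finger_gap: 0.0129
```

Emit:
drive_tool(plan=[[[0, 0, 0, 5, 0, 0, 0], [0, 0, 0, 5, 0, 0, 0], [0, 0, 0, 5, 0, 0, 0], [0, 0, 0, 5, 0, 0, 0], [0, 0, 0, 5, 0, 0, 0]]])

```text
clock: 57.53
tcp_pos: [0.4396, 0.3617, 0.1334]
orientation: [0.69, 0.154, 0.69, -0.153]
wrist_force: [-1.0, 2.5, -0.8]
finger_gap: 0.013
```

Emit:
drive_tool(plan=[[[0, 0, 0, 5, 0, 0, 0], [0, 0, 0, 5, 0, 0, 0], [0, 0, 0, 5, 0, 0, 0], [0, 0, 0, 5, 0, 0, 0], [0, 0, 0, 5, 0, 0, 0]]])

```text
clock: 57.95
tcp_pos: [0.4395, 0.3617, 0.1334]
orientation: [0.64, 0.3, 0.641, -0.299]
wrist_force: [-2.0, 3.1, -1.1]
finger_gap: 0.0129
```

Emit:
drive_tool(plan=[[[0, 0, 0, 5, 0, 0, 0], [0, 0, 0, 5, 0, 0, 0], [0, 0, 0, 5, 0, 0, 0], [0, 0, 0, 5, 0, 0, 0], [0, 0, 0, 2, 0, 0, 0]]])

```text
clock: 58.37
tcp_pos: [0.4394, 0.3616, 0.1334]
orientation: [0.571, 0.416, 0.572, -0.416]
wrist_force: [-2.0, 4.0, -0.1]
finger_gap: 0.0133
```

Emit:
drive_tool(plan=[[[0, 0, 0, 1, 0, 0, 0], [0, 0, 0, 0, 0, 0, 0], [0, 0, 0, 0, 0, 0, 0], [0, 0, 0, 0, 0, 0, 0], [0, 0, 0, 0, 0, 0, 0]]])

```text
clock: 58.78
tcp_pos: [0.4394, 0.3616, 0.1334]
orientation: [0.569, 0.42, 0.569, -0.42]
wrist_force: [-3.6, 3.7, 1.0]
finger_gap: 0.0128
```

```bash
python3 -c "
from cap import *
st,im=shot('w26',[])
goto(.4395,.361,.133,15.5); print(st['wrist_force'],st['ft_torque'])
"
```

```text
clock 58.83 tcp [0.4395 0.3616 0.1334] yaw 17.1 j6 1.82 gap 0.0131
shift cm [ 0.04 -0.01  0.06] turn deg [ 1.63 -0.04  0.01]
[-3.6433  3.744   1.0183] [ 0.7881  0.7032 -0.1153]
```

View pics/w26.png

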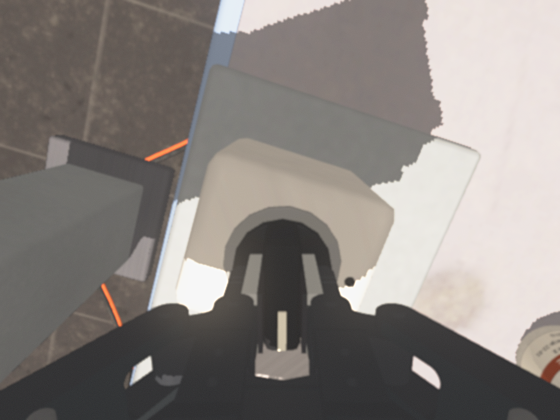

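Emit:
drive_tool(plan=[[[0, 0, 0, 0, 0, 0, 0.45], [0, 0, 0, 0, 0, 0, 0.45], [0, 0, 0, 0, 0, 0, 0.45], [0, 0, 0, 0, 0, 0, 0.45], [-1, 0, 0, 0, 0, 0, 0.45]]])

```text
clock: 59.25
tcp_pos: [0.4388, 0.3603, 0.1418]
orientation: [0.568, 0.419, 0.569, -0.421]
wrist_force: [-0.6, -0.2, -0.2]
finger_gap: 0.0383
```

Emit:
drive_tool(plan=[[[-2, 0, 0, 0, 0, 0, 0.45], [-3, 0, 0, 0, 0, 0, 0.45], [-3, 0, 0, 0, 0, 0, 0.45], [-3, 0, 0, 0, 0, 0, 0.45], [-2, 0, 0, 0, 0, 0, 0.45]]])

```text
clock: 59.67
tcp_pos: [0.4404, 0.3615, 0.2774]
orientation: [0.569, 0.421, 0.568, -0.419]
wrist_force: [1.1, -0.1, 0.9]
finger_gap: 0.0385
```

Emit:
drive_tool(plan=[[[-1, 0, -1.5, 0, 0, 0, 0.45], [0, 0, -3, 0, 0, 0, 0.45], [0, 0, -3, 0, 0, 0, 0.45], [0, 0, -3, 0, 0, 0, 0.45], [0, 0, -2, 0, 0, 0, 0.45]]])

```text
clock: 60.08
tcp_pos: [0.4023, 0.4828, 0.2843]
orientation: [0.569, 0.42, 0.569, -0.419]
wrist_force: [0.2, 0.4, -0.2]
finger_gap: 0.0384
```

Emit:
drive_tool(plan=[[[0, 0, 0, 0, 0, 0, 0.45], [0, 0, 0, 0, 0, 0, 0.45], [0, 0, 0, 0, 0, 0, 0.45], [0, 0, 0, 0, 0, 0, 0.45], [0, 0, 0, 0, 0, 0, 0.45]]])

```text
clock: 60.5
tcp_pos: [0.4035, 0.4798, 0.2838]
orientation: [0.569, 0.421, 0.568, -0.42]
wrist_force: [-0.3, 0.5, 0.1]
finger_gap: 0.0385
```

```bash
python3 -c "
from cap import *
st,im=shot('w27',[])
im=env.read_camera('top')[:,:,::-1]; cv2.imwrite('pics/top27.png',cv2.resize(im[150:270,135:335],None,fx=4,fy=4,interpolation=cv2.INTER_CUBIC)); cv2.imwrite('pics/top27f.png',im)
im=env.read_camera('scene')[:,:,::-1]; cv2.imwrite('pics/sc27.png',cv2.resize(im[120:300,130:330],None,fx=3,fy=3,interpolation=cv2.INTER_CUBIC)); cv2.imwrite('pics/sc27f.png',im)
"
```

```text
(no output)
```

View pics/w27.png

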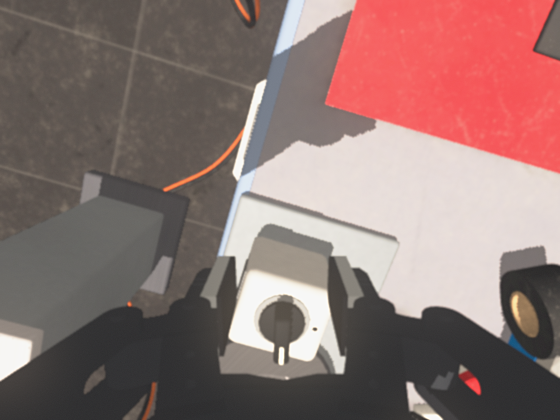

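View pics/top27.png

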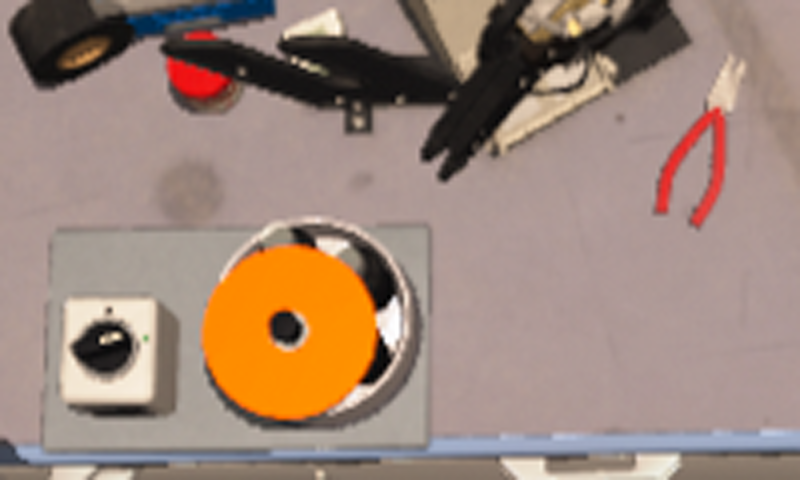

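View pics/sc27.png

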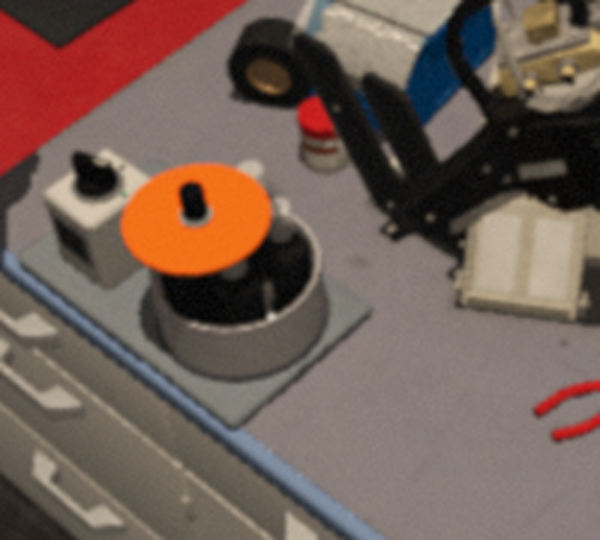

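```bash
python3 -c "
from cap import *
p=atz('top',(np.array([290,331.5])+.5)/4-.5+[135,150],.183)
q=atz('top',(np.array([287,326])+.5)/4-.5+[135,150],.219)
print(p,q)
st=dict(tcp_pos=np.array([.4404,.3618,.1484]),orientation=np.array([.7071,0,.7071,0]))
for a in (30,60,90,120,150): print(a,wproj((.4705+.07*np.cos(np.radians(a)),.196+.07*np.sin(np.radians(a)),.183),st), wproj((p[0]+.07*np.cos(np.radians(a)),p[1]+.07*np.sin(np.radians(a)),.183),st))
goto(p[0]-.0028,p[1]-.0012,.25,0)
"
```

```text
[0.4433 0.2007 0.183 ] [0.4417 0.1978 0.219 ]
30 [-49.2613 520.1143] [-54.0544 466.6014]
60 [  2.2361 469.9411] [  0.0369 410.8813]
90 [  8.6895 392.8656] [  6.7058 324.7194]
120 [-41.1835 303.8336] [-46.5389 224.33  ]
150 [-143.6813  229.376 ] [-156.3989  139.6559]
clock 60.65 tcp [0.4034 0.4801 0.2836] yaw 17.0 j6 2.02 gap 0.0384
shift cm [ 3.36 -4.67 27.91] turn deg [17.03 -0.01 -0.02]
```

```bash
python3 -c "
import cv2
im=cv2.imread('pics/w25.png'); cv2.imwrite('pics/w25a.png',cv2.resize(im[260:420,0:160],None,fx=4,fy=4,interpolation=cv2.INTER_CUBIC))
"
```

```text
(no output)
```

View pics/w25a.png

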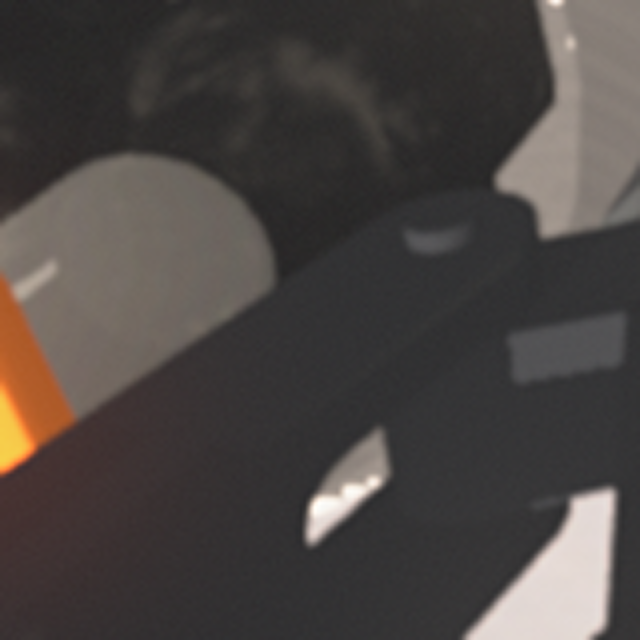

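```bash
python3 -c "
from cap import *
goto(.4393,.3612,.20,15.5)
"
```

```text
clock 60.65 tcp [0.4034 0.4801 0.2836] yaw 17.0 j6 2.02 gap 0.0384
shift cm [ 8.36 -0.05 12.42] turn deg [ 1.53 -0.   -0.02]
```

Emit:
drive_tool(plan=[[[0, 0, 2.5, 1.5, 0, 0, 0.5], [0, 0, 3, 0, 0, 0, 0.5], [1, 0, 3, 0, 0, 0, 0.5], [2, 0, 2.5, 0, 0, 0, 0.5], [2, 0, 1.4, 0, 0, 0, 0.5]]])

```text
clock: 61.07
tcp_pos: [0.4381, 0.3592, 0.2339]
orientation: [0.563, 0.429, 0.562, -0.427]
wrist_force: [-0.3, 0.0, -0.6]
finger_gap: 0.0427
```

Emit:
drive_tool(plan=[[[2, 0, 0, 0, 0, 0, 0.5], [1.4, 0, 0, 0, 0, 0, 0.5], [0, 0, 0, 0, 0, 0, 0.5], [0, 0, 0, 0, 0, 0, 0.5], [0, 0, 0, 0, 0, 0, 0.5]]])

```text
clock: 61.48
tcp_pos: [0.4374, 0.3618, 0.2004]
orientation: [0.563, 0.428, 0.563, -0.427]
wrist_force: [0.8, 1.5, 1.0]
finger_gap: 0.0425
```

```bash
python3 -c "
from cap import *
st,im=shot('w28',[(.4393,.3612,.156)])
goto(.4393,.3612,.133,15.5)
"
```

```text
expect (0.4393, 0.3612, 0.156) [283.7292 239.2539]
clock 61.53 tcp [0.4376 0.3621 0.2007] yaw 15.6 j6 1.85 gap 0.0423
shift cm [6.77 0.13 0.13] turn deg [ 0.1  -0.04 -0.12]
```

View pics/w28.png

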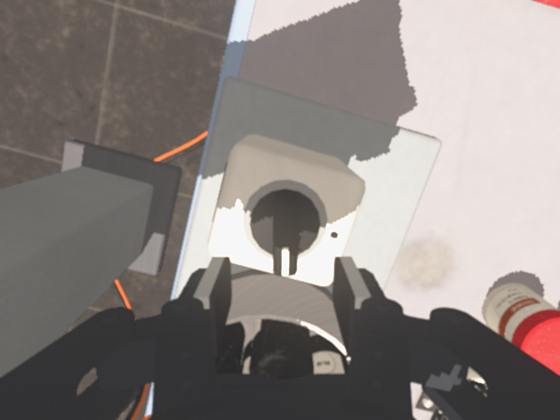

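Emit:
drive_tool(plan=[[[1.5, 0.1, 0.1, 0, 0, 0, 0.5], [2, 0, 0, 0, 0, 0, 0.5], [1.7, 0, 0, 0, 0, 0, 0.5], [1, 0, 0, 0, 0, 0, 0.5], [0.5, 0, 0, 0, 0, 0, 0.5]]])

```text
clock: 61.95
tcp_pos: [0.4379, 0.361, 0.1317]
orientation: [0.563, 0.427, 0.563, -0.428]
wrist_force: [-0.9, -0.2, -0.6]
finger_gap: 0.0429
```

Emit:
drive_tool(plan=[[[0, 0, 0, 0, 0, 0, 0.5], [0, 0, 0, 0, 0, 0, 0.3], [0, 0, 0, 0, 0, 0, 0], [0, 0, 0, 0, 0, 0, 0], [0, 0, 0, 0, 0, 0, 0]]])

```text
clock: 62.37
tcp_pos: [0.4394, 0.3616, 0.1338]
orientation: [0.564, 0.429, 0.563, -0.426]
wrist_force: [1.9, -0.1, 4.3]
finger_gap: 0.0132
```

Emit:
drive_tool(plan=[[[0, 0, 0, 0, 0, 0, 0], [0, 0, 0, 0, 0, 0, 0], [0, 0, 0, -5, 0, 0, 0], [0, 0, 0, -5, 0, 0, 0], [0, 0, 0, -5, 0, 0, 0]]])

```text
clock: 62.78
tcp_pos: [0.4395, 0.3616, 0.1338]
orientation: [0.615, 0.35, 0.614, -0.348]
wrist_force: [2.4, 1.3, 6.2]
finger_gap: 0.0131
```

Emit:
drive_tool(plan=[[[0, 0, 0, -5, 0, 0, 0], [0, 0, 0, -5, 0, 0, 0], [0, 0, 0, -5, 0, 0, 0], [0, 0, 0, -5, 0, 0, 0], [0, 0, 0, -5, 0, 0, 0]]])

```text
clock: 63.2
tcp_pos: [0.4396, 0.3617, 0.1338]
orientation: [0.677, 0.209, 0.675, -0.207]
wrist_force: [2.0, 2.0, 5.1]
finger_gap: 0.0131
```

Emit:
drive_tool(plan=[[[0, 0, 0, -5, 0, 0, 0], [0, 0, 0, -5, 0, 0, 0], [0, 0, 0, -5, 0, 0, 0], [0, 0, 0, -5, 0, 0, 0], [0, 0, 0, -5, 0, 0, 0]]])

```text
clock: 63.62
tcp_pos: [0.4396, 0.3618, 0.1338]
orientation: [0.706, 0.057, 0.704, -0.055]
wrist_force: [3.2, 2.3, 5.5]
finger_gap: 0.013
```

Emit:
drive_tool(plan=[[[0, 0, 0, -5, 0, 0, 0], [0, 0, 0, -2, 0, 0, 0], [0, 0, 0, 0, 0, 0, 0], [0, 0, 0, 0, 0, 0, 0.45], [0, 0, 0, 0, 0, 0, 0.45]]])

```text
clock: 64.03
tcp_pos: [0.4376, 0.3606, 0.1321]
orientation: [0.707, 0.015, 0.707, -0.015]
wrist_force: [0.1, -0.0, 0.8]
finger_gap: 0.0363
```

Emit:
drive_tool(plan=[[[0, 0, 0, 0, 0, 0, 0.45], [0, 0, 0, 0, 0, 0, 0.45], [-1, 0, 0, 0, 0, 0, 0.45], [-2, 0, 0, 0, 0, 0, 0.45], [-3, 0, 0, 0, 0, 0, 0.45]]])

```text
clock: 64.45
tcp_pos: [0.4364, 0.3598, 0.1908]
orientation: [0.705, 0.014, 0.709, -0.016]
wrist_force: [1.7, 0.7, -0.9]
finger_gap: 0.0386
```

Emit:
drive_tool(plan=[[[-3, 0, 0, 0, 0, 0, 0.5], [-3, 0, 0, 0, 0, 0, 0.5], [-2, 0, 0, 0, 0, 0, 0.5], [0, 0, 0, 0, 0, 0, 0.5], [0, 0, 0, 0, 0, 0, 0.5]]])

```text
clock: 64.87
tcp_pos: [0.4388, 0.3613, 0.2742]
orientation: [0.708, 0.016, 0.706, -0.014]
wrist_force: [-0.5, 0.7, -0.4]
finger_gap: 0.0427
```

```bash
python3 -c "
from cap import *
st,im=shot('w29',[(.4393,.3612,.156)])
plan(.4415,.1985,.28,90)
"
```

```text
expect (0.4393, 0.3612, 0.156) [282.6913 204.4512]
clock 64.92 tcp [0.4382 0.3609 0.2726] yaw 87.6 j6 0.59 gap 0.0430
shift cm [ -0.74 -16.21   1.02] turn deg [-2.41  0.03 -0.02]
[-0.1, -3.2, 0.2, -0.5, 0.0, 0.0] [-0.2, -3.3, 0.2, -0.5, 0.0, 0.0] [-0.1, -3.2, 0.1, -0.5, 0.0, 0.0] [-0.2, -3.3, 0.1, -0.5, 0.0, 0.0] [-0.1, -3.2, 0.1, -0.5, 0.0, 0.0]
```

View pics/w29.png

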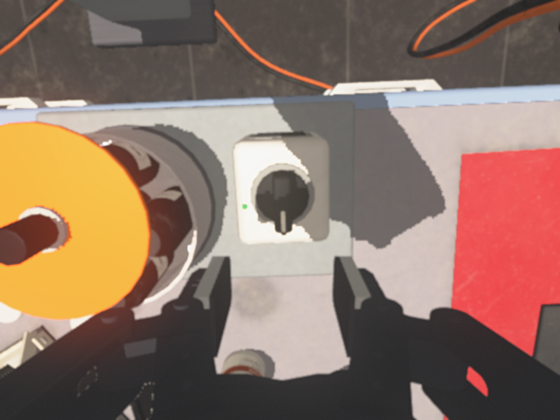

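Emit:
drive_tool(plan=[[[-0.3, -3, 0.2, -0.5, 0, 0, 0.6], [-0.3, -3.3, 0.2, -0.5, 0, 0, 0.6], [-0.2, -3.3, 0.1, -0.5, 0, 0, 0.6], [0, -3.3, 0.1, -0.5, 0, 0, 0.6], [0, -3.0, 0.1, -0.4, 0, 0, 0.6]]])

```text
clock: 65.33
tcp_pos: [0.4399, 0.2, 0.2788]
orientation: [0.706, -0.001, 0.708, -0.0]
wrist_force: [-0.2, 0.2, -1.2]
finger_gap: 0.051
```

Emit:
drive_tool(plan=[[[0, 0, 0, 0, 0, 0, 0.6], [0, 0, 0, 0, 0, 0, 0.6], [0, 0, 0, 0, 0, 0, 0.6], [0, 0, 0, 0, 0, 0, 0.6], [0, 0, 0, 0, 0, 0, 0.6]]])

```text
clock: 65.75
tcp_pos: [0.441, 0.2026, 0.2798]
orientation: [0.707, -0.0, 0.707, 0.0]
wrist_force: [0.0, -0.8, 0.8]
finger_gap: 0.0513
```

```bash
python3 -c "
from cap import *
st,im=shot('w30',[(.4400,.1985,.219)])
c=(.4400,.1985)
p=np.array([wproj((c[0]+.07*np.cos(t),c[1]+.07*np.sin(t),.183),st) for t in np.linspace(0,6.28,200)]); print(p.min(0),p.max(0))
goto(.4400,.1985,.19,90)
"
```

```text
expect (0.44, 0.1985, 0.219) [276.5558 227.1356]
[173.4993 102.9854] [380.9384 303.6329]
clock 65.80 tcp [0.441  0.2026 0.2799] yaw 90.1 j6 0.26 gap 0.0514
shift cm [ 8.99 -0.41 -0.1 ] turn deg [ 0.09 -0.04 -0.  ]
```

View pics/w30.png

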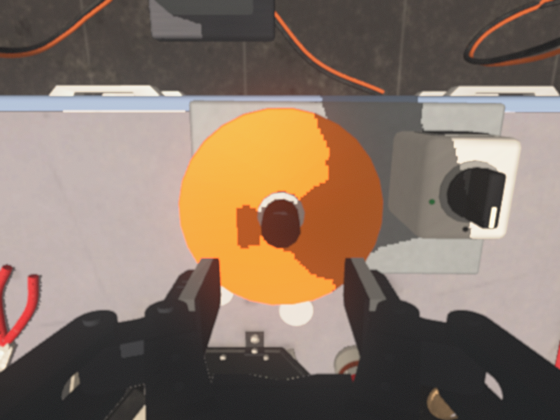

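Emit:
drive_tool(plan=[[[1, -0.1, 0.1, 0, 0, 0, 0.6], [2, 0, 0, 0, 0, 0, 0.6], [2, 0, 0, 0, 0, 0, 0.6], [1.5, 0, 0, 0, 0, 0, 0.6], [1, 0, 0, 0, 0, 0, 0.6]]])

```text
clock: 66.22
tcp_pos: [0.4411, 0.2009, 0.2028]
orientation: [0.706, -0.0, 0.708, 0.0]
wrist_force: [-0.7, -0.1, -0.1]
finger_gap: 0.0518
```

Emit:
drive_tool(plan=[[[0.8, 0, 0, 0, 0, 0, 0.6], [0.4, 0, 0, 0, 0, 0, 0.6], [0, 0, 0, 0, 0, 0, 0.6], [0, 0, 0, 0, 0, 0, 0.6], [0, 0, 0, 0, 0, 0, 0.6]]])

```text
clock: 66.63
tcp_pos: [0.4429, 0.2009, 0.1941]
orientation: [0.708, 0.0, 0.707, 0.0]
wrist_force: [0.1, -0.4, 0.1]
finger_gap: 0.0512
```

```bash
python3 -c "
from cap import *
st,im=shot('w31',[(.4418,.2013,.219)])
goto(.4418,.2013,.19,90)
"
```

```text
expect (0.4418, 0.2013, 0.219) [285.9862 300.8999]
clock 66.68 tcp [0.4429 0.2009 0.1942] yaw 90.0 j6 0.26 gap 0.0512
shift cm [ 0.42  0.04 -0.11] turn deg [-0.01  0.09 -0.03]
```

View pics/w31.png

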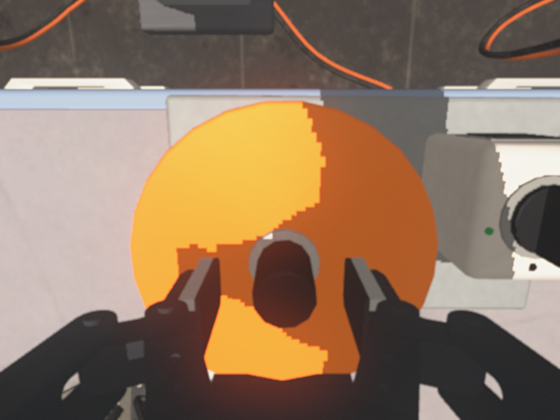

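Emit:
drive_tool(plan=[[[0.2, 0, -0.1, 0, 0, 0, 0.6], [0.1, 0, 0, 0, 0, 0, 0.4], [0, 0, 0, 0, 0, 0, 0.2], [0, 0, 0, 0, 0, 0, 0.1], [0, 0, 0, 0, 0, 0, 0.1]]], squeeze=60)

```text
clock: 67.1
tcp_pos: [0.4414, 0.2009, 0.1906]
orientation: [0.707, 0.0, 0.707, 0.0]
wrist_force: [-0.5, 0.3, 1.3]
finger_gap: 0.0223
```

Emit:
drive_tool(plan=[[[0, 0, 0, 0, 0, 0, 0.1], [0, 0, 0, 0, 0, 0, 0.1], [-0.7, 0, 0, 0, 0, 0, 0.1], [-1, 0, 0, 0, 0, 0, 0.1], [-1, 0, 0, 0, 0, 0, 0.1]]])

```text
clock: 67.52
tcp_pos: [0.4408, 0.2006, 0.2178]
orientation: [0.707, -0.0, 0.708, -0.0]
wrist_force: [0.4, 0.8, -1.8]
finger_gap: 0.0222
```

```bash
python3 -c "
from cap import *
st,im=shot('w32',[(.4695,.1955,.095)])
goto(.471,.1958,.22,90)
im=env.read_camera('scene')[:,:,::-1]; cv2.imwrite('pics/sc32.png',cv2.resize(im[120:300,130:330],None,fx=3,fy=3,interpolation=cv2.INTER_CUBIC))
"
```

```text
expect (0.4695, 0.1955, 0.095) [276.598  239.2618]
clock 67.57 tcp [0.4421 0.2009 0.2202] yaw 90.0 j6 0.26 gap 0.0220
shift cm [ 0.03 -0.51  2.89] turn deg [-0.01  0.15 -0.04]
```

View pics/w32.png

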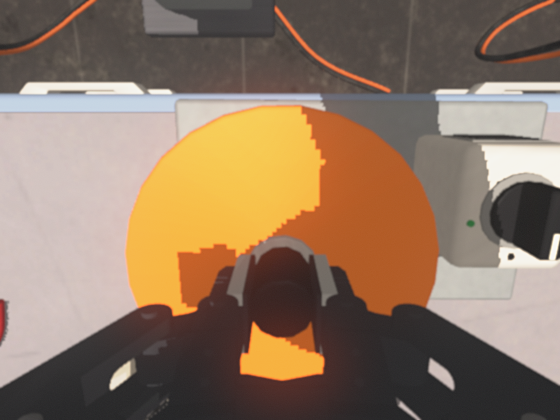

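View pics/sc32.png

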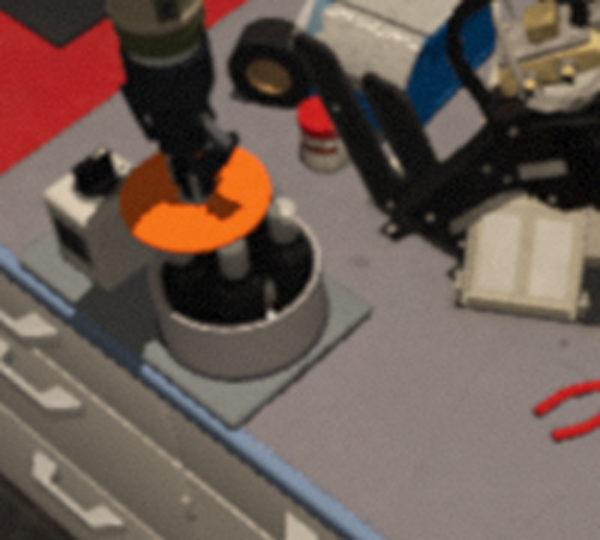

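Emit:
drive_tool(plan=[[[0, -0.1, 0.5, 0, 0, 0, 0.1], [0, -0.2, 1, 0, 0, 0, 0.1], [0, -0.2, 1, 0, 0, 0, 0.1], [0, 0, 0.4, 0, 0, 0, 0.1], [0, 0, 0, 0, 0, 0, 0.1]]])

```text
clock: 68.03
tcp_pos: [0.4717, 0.1954, 0.2167]
orientation: [0.707, 0.0, 0.707, -0.0]
wrist_force: [0.7, 0.2, -3.0]
finger_gap: 0.022
```

Emit:
drive_tool(plan=[[[0.5, 0, 0, 0, 0, 0, 0.1], [0.7, 0, 0, 0, 0, 0, 0.1], [0.7, 0, 0, 0, 0, 0, 0.1], [0.5, 0, 0, 0, 0, 0, 0.1], [0, 0, 0, 0, 0, 0, 0.1]]])

```text
clock: 68.45
tcp_pos: [0.4689, 0.1956, 0.1915]
orientation: [0.706, -0.0, 0.708, -0.0]
wrist_force: [0.2, 0.2, -2.3]
finger_gap: 0.0219
```

```bash
python3 -c "
from cap import *
goto(.471,.1958,.19,90)
"
```

```text
clock 68.45 tcp [0.4689 0.1956 0.1915] yaw 90.0 j6 0.24 gap 0.0219
shift cm [0.15 0.02 0.21] turn deg [ 0.   -0.17  0.04]
```

Emit:
drive_tool(plan=[[[0, 0, 0.1, 0, 0, 0, 0.1], [0.1, 0, 0, 0, 0, 0, 0.1], [0.1, 0, 0, 0, 0, 0, 0.1], [0, 0, 0, 0, 0, 0, 0.1], [0, 0, 0, 0, 0, 0, 0.1]]])

```text
clock: 68.87
tcp_pos: [0.4713, 0.1958, 0.1915]
orientation: [0.707, 0.0, 0.707, -0.0]
wrist_force: [0.4, 0.6, -2.0]
finger_gap: 0.0226
```

Emit:
drive_tool(plan=[[[0.1, 0, 0, 0, 0, 0, 0.1], [0, 0, 0, 0, 0, 0, 0.1], [0.1, 0, 0, 0, 0, 0, 0.1], [0, 0, 0, 0, 0, 0, 0.1], [0, 0, 0, 0, 0, 0, 0.1]]])

```text
clock: 69.28
tcp_pos: [0.4715, 0.1959, 0.1904]
orientation: [0.708, 0.0, 0.707, 0.0]
wrist_force: [-2.3, 0.8, 6.3]
finger_gap: 0.0226
```

Emit:
drive_tool(plan=[[[0, 0, 0, 0, 0, 0, 0.5], [0, 0, 0, 0, 0, 0, 0.5], [0, 0, 0, 0, 0, 0, 0.5], [0, 0, 0, 0, 0, 0, 0.5], [-0.7, 0, 0, 0, 0, 0, 0.5]]])

```text
clock: 69.7
tcp_pos: [0.4704, 0.1955, 0.1952]
orientation: [0.706, -0.0, 0.708, -0.0]
wrist_force: [-0.1, 0.4, -0.2]
finger_gap: 0.0425
```

Emit:
drive_tool(plan=[[[-1.5, 0, 0, 0, 0, 0, 0.5], [-2, 0, 0, 0, 0, 0, 0.5], [-2, 0, 0, 0, 0, 0, 0.5], [-2, 0, 0, 0, 0, 0, 0.5], [-0.5, 0, 0, 0, 0, 0, 0.5]]])

```text
clock: 70.12
tcp_pos: [0.4725, 0.1961, 0.2799]
orientation: [0.709, 0.0, 0.705, 0.0]
wrist_force: [1.2, -0.5, 1.1]
finger_gap: 0.0429
```

```bash
python3 -c "
from cap import *
plan(.4395,.3612,.27,90)
"
```

```text
clock 70.12 tcp [0.4725 0.1961 0.2799] yaw 90.0 j6 0.24 gap 0.0429
shift cm [ 1.   16.51 -3.31] turn deg [-0.01  0.29 -0.07]
[0.2, 3.3, -0.7, 0.0, 0.1, 0.0] [0.2, 3.3, -0.6, 0.0, 0.1, 0.0] [0.2, 3.3, -0.7, 0.0, 0.1, 0.0] [0.2, 3.3, -0.6, 0.0, 0.1, 0.0] [0.2, 3.3, -0.7, 0.0, 0.1, 0.0]
```

Emit:
drive_tool(plan=[[[0.2, 3.3, -0.7, 0, 0, 0, 0.5], [0.2, 3.3, -0.6, 0, 0, 0, 0.5], [0.2, 3.3, -0.7, 0, 0, 0, 0.5], [0.2, 3.3, -0.6, 0, 0, 0, 0.5], [0.2, 3.3, -0.7, 0, 0, 0, 0.5]]])

```text
clock: 70.53
tcp_pos: [0.4378, 0.3621, 0.2658]
orientation: [0.707, 0.0, 0.707, -0.0]
wrist_force: [0.4, -0.9, -0.2]
finger_gap: 0.0429
```

Emit:
drive_tool(plan=[[[0, 0, 0, 0, 0, 0, 0.5], [0, 0, 0, 0, 0, 0, 0.5], [0, 0, 0, 0, 0, 0, 0.5], [0, 0, 0, 0, 0, 0, 0.5], [0, 0, 0, 0, 0, 0, 0.5]]])

```text
clock: 70.95
tcp_pos: [0.4386, 0.3597, 0.2664]
orientation: [0.707, 0.001, 0.707, -0.001]
wrist_force: [-0.4, 0.7, -0.1]
finger_gap: 0.0428
```

```bash
python3 -c "
from cap import *
st,im=shot('w33',[(.4395,.361,.156)])
goto(.4395,.3612,.133,90)
im=env.read_camera('scene')[:,:,::-1]; cv2.imwrite('pics/sc33.png',cv2.resize(im[120:300,130:330],None,fx=3,fy=3,interpolation=cv2.INTER_CUBIC))
"
```

```text
expect (0.4395, 0.361, 0.156) [285.0795 208.1014]
clock 71.00 tcp [0.4388 0.3597 0.2665] yaw 89.9 j6 0.55 gap 0.0427
shift cm [13.35  0.15  0.07] turn deg [-0.11  0.02 -0.01]
```

View pics/w33.png

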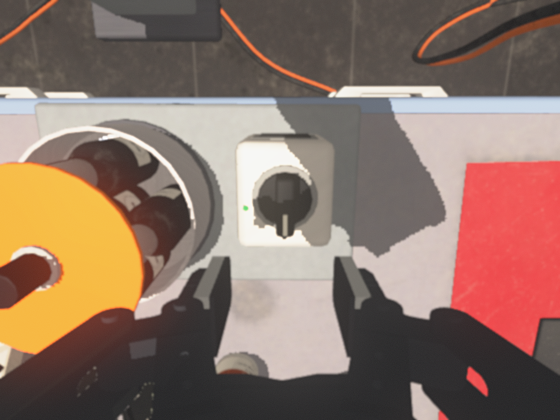

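View pics/sc33.png

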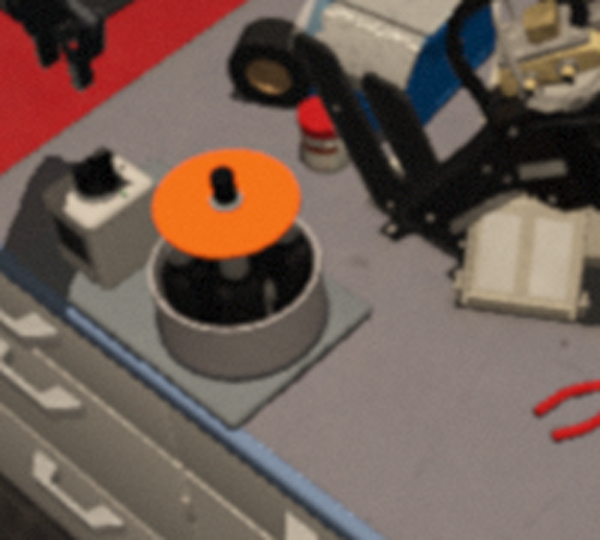

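Emit:
drive_tool(plan=[[[1.5, 0.1, 0.1, 0, 0, 0, 0.5], [2.5, 0, 0, 0, 0, 0, 0.5], [2.5, 0, 0, 0, 0, 0, 0.5], [2.5, 0, 0, 0, 0, 0, 0.5], [2, 0, 0, 0, 0, 0, 0.5]]])

```text
clock: 71.47
tcp_pos: [0.4391, 0.3607, 0.1548]
orientation: [0.707, 0.0, 0.707, -0.001]
wrist_force: [-0.5, -0.1, -0.1]
finger_gap: 0.0433
```

Emit:
drive_tool(plan=[[[1.2, 0, 0, 0, 0, 0, 0.5], [0.9, 0, 0, 0, 0, 0, 0.5], [0, 0, 0, 0, 0, 0, 0.5], [0, 0, 0, 0, 0, 0, 0.5], [0, 0, 0, 0, 0, 0, 0.4]]], squeeze=50)

```text
clock: 71.88
tcp_pos: [0.4401, 0.3619, 0.1365]
orientation: [0.708, 0.001, 0.707, 0.0]
wrist_force: [-0.1, -0.7, -0.2]
finger_gap: 0.0343
```

Emit:
drive_tool(plan=[[[0, 0, 0, 0, 0, 0, 0.2], [0, 0, 0, 0, 0, 0, 0], [0, 0, 0, 0, 0, 0, 0], [0, 0, 0, 0, 0, 0, 0], [0, 0, 0, 0, 0, 0, 0]]])

```text
clock: 72.3
tcp_pos: [0.44, 0.3619, 0.1367]
orientation: [0.708, 0.0, 0.706, 0.0]
wrist_force: [-0.7, -1.3, 5.6]
finger_gap: 0.0131
```

Emit:
drive_tool(plan=[[[0, 0, 0, 5, 0, 0, 0], [0, 0, 0, 5, 0, 0, 0], [0, 0, 0, 5, 0, 0, 0], [0, 0, 0, 5, 0, 0, 0], [0, 0, 0, 5, 0, 0, 0]]])

```text
clock: 72.72
tcp_pos: [0.44, 0.3617, 0.1367]
orientation: [0.691, 0.155, 0.689, -0.154]
wrist_force: [-1.2, -2.1, 6.6]
finger_gap: 0.013
```

Emit:
drive_tool(plan=[[[0, 0, 0, 5, 0, 0, 0], [0, 0, 0, 5, 0, 0, 0], [0, 0, 0, 5, 0, 0, 0], [0, 0, 0, 5, 0, 0, 0], [0, 0, 0, 5, 0, 0, 0]]])

```text
clock: 73.13
tcp_pos: [0.4398, 0.3615, 0.1367]
orientation: [0.641, 0.301, 0.639, -0.3]
wrist_force: [-0.9, -3.7, 7.0]
finger_gap: 0.0129
```

Emit:
drive_tool(plan=[[[0, 0, 0, 5, 0, 0, 0], [0, 0, 0, 5, 0, 0, 0], [0, 0, 0, 5, 0, 0, 0], [0, 0, 0, 5, 0, 0, 0], [0, 0, 0, 3, 0, 0, 0]]])

```text
clock: 73.55
tcp_pos: [0.4396, 0.3614, 0.1367]
orientation: [0.568, 0.422, 0.567, -0.422]
wrist_force: [-1.5, -3.3, 7.2]
finger_gap: 0.013
```

Emit:
drive_tool(plan=[[[0, 0, 0, 0, 0, 0, 0], [0, 0, 0, 0, 0, 0, 0], [0, 0, 0, 0, 0, 0, 0.45], [0, 0, 0, 0, 0, 0, 0.45], [0, 0, 0, 0, 0, 0, 0.45]]])

```text
clock: 73.97
tcp_pos: [0.4392, 0.3619, 0.1352]
orientation: [0.568, 0.421, 0.569, -0.42]
wrist_force: [-0.3, -0.9, 0.2]
finger_gap: 0.0386
```

Emit:
drive_tool(plan=[[[0, 0, 0, 0, 0, 0, 0.45], [-1, 0, 0, 0, 0, 0, 0.45], [-2, 0, 0, 0, 0, 0, 0.45], [-3, 0, 0, 0, 0, 0, 0.45], [-3, 0, 0, 0, 0, 0, 0.45]]])

```text
clock: 74.38
tcp_pos: [0.4385, 0.3614, 0.2261]
orientation: [0.568, 0.42, 0.569, -0.421]
wrist_force: [0.4, 0.3, -0.5]
finger_gap: 0.0384
```

Emit:
drive_tool(plan=[[[-3, 0, 0, 0, 0, 0, 0.45], [-3, 0, -1, 0, 0, 0, 0.45], [-1, 0, -2.5, 0, 0, 0, 0.45], [0, 0, -3, 0, 0, 0, 0.45], [0, 0, -3, 0, 0, 0, 0.45]]])

```text
clock: 74.8
tcp_pos: [0.4119, 0.4537, 0.2979]
orientation: [0.568, 0.422, 0.568, -0.42]
wrist_force: [0.4, -0.2, -0.1]
finger_gap: 0.0385
```

Emit:
drive_tool(plan=[[[0, 0, -3, 0, 0, 0, 0.45], [0, 0, -1, 0, 0, 0, 0.45], [0, 0, 0, 0, 0, 0, 0.45], [0, 0, 0, 0, 0, 0, 0.45], [0, 0, 0, 0, 0, 0, 0.45]]])

```text
clock: 75.22
tcp_pos: [0.4001, 0.49, 0.2955]
orientation: [0.568, 0.421, 0.568, -0.421]
wrist_force: [-0.1, -0.1, 0.5]
finger_gap: 0.0385
```

```bash
python3 -c "
from cap import *
goto(.4,.48,.28)
im=env.read_camera('top')[:,:,::-1]; cv2.imwrite('pics/top34.png',cv2.resize(im[150:270,135:335],None,fx=4,fy=4,interpolation=cv2.INTER_CUBIC)); cv2.imwrite('pics/top34f.png',im)
im=env.read_camera('scene')[:,:,::-1]; cv2.imwrite('pics/sc34.png',cv2.resize(im[120:300,130:330],None,fx=3,fy=3,interpolation=cv2.INTER_CUBIC)); cv2.imwrite('pics/sc34f.png',im)
"
```

```text
clock 75.22 tcp [0.4001 0.49   0.2955] yaw 17.0 j6 2.03 gap 0.0385
shift cm [ 1.55 -0.3   0.95] turn deg [0.   0.03 0.  ]
```

View pics/top34.png

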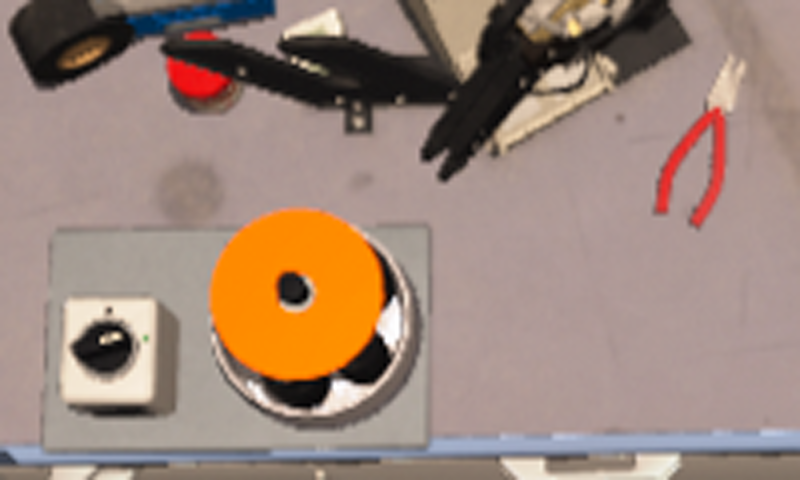

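View pics/sc34.png

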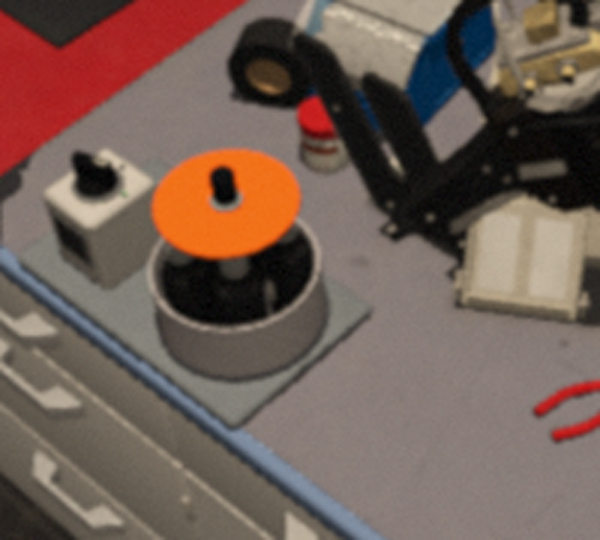

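View pics/top34f.png

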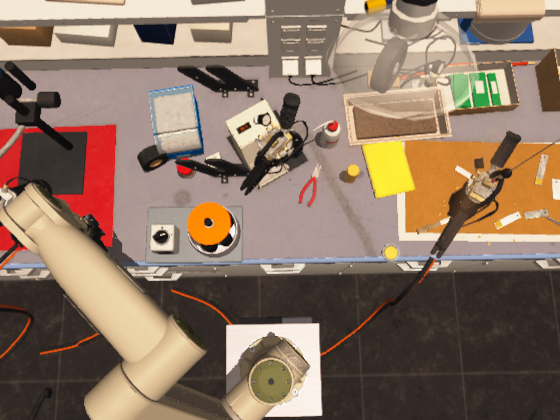

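```bash
python3 -c "
from cap import *
p=atz('top',(np.array([297.5,294.5])+.5)/4-.5+[135,150],.183)
q=atz('top',(np.array([312,318])+.5)/4-.5+[135,150],.095)
print('plate',p,'(bias -.0028,-.0012)')
print(env.get_state()['clock'])
"
```

```text
plate [0.4733 0.1951 0.183 ] (bias -.0028,-.0012)
75.3167
```

```bash
python3 -c "
from workcell import env
print(env.hand_in())"
```

```text
the job is handed in; nothing more can be done
None
```

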